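# Couple the shaker tray and load the carved feet

## Robot

A 6-joint arm with a two-finger parallel gripper is mounted at the origin on the work surface. World frame = base frame: x ahead of the robot, y to its left, z up, the work surface at z = 0. Lengths are in m, angles in degrees, forces in N, time in s.
With the tool pointing down it reaches from about 0.35 to 0.875 m from the base axis. Payload 15.5 kg.
Tool frame: the origin (TCP) lies at the very end of the fingers, on their centre line; the grasp point (between the pads) lies robot.hold_point_z behind it (robot.hold_point_z is the distance from the TCP to the grasp point, in m); y points along the fingers, z is the direction in which the jaws open and shut, and the axes are right-handed (so a half turn about y gives the same grasp; the last joint's range is limited). The gripper opens to 85 mm and grips with 20 to 120 N. Pads are 22 mm wide; open, the fingers measure 114 mm over their backs; the gripper's body (76 mm by 85 mm) begins 54 mm behind the grasp point. The pads swing forward as they close: fully open they stand 13 mm farther back than shut.
Start: joints at [-5.472, 28.281, 77.091, -0, 74.628, -5.472], TCP at [0.625, 0, 0.231] pointing down, gripper open.
Joint ranges: [-166.48, 166.48], [-47.26, 123.95], [12.59, 153.08], [-70.14, 250.14], [6.76, 159.57], [-176.63, 176.63]. Speed limits (degrees/s): [108.29, 108.29, 147.25, 172.46, 172.46, 172.46].

## Interface

Orientations are given as [roll, pitch, yaw] about the fixed x, y, z axes, in that order (R = Rz(yaw) Ry(pitch) Rx(roll)).
In Python, from plant import robot gives the robot as it stands.
- The arm moves only by the tool arm_command, never from a script. Its argument "deltas" is a list of rows, each an object of numbers: "tx", "ty", "tz": the shift along the tool's x, y, z in mm; "rx", "ry", "rz": the turn, a rotation vector about the tool's x, y, z in rad; "grip": the opening, from 0 (shut) to 1 (fully open). In form: [{"tx": .., "ty": .., "tz": .., "rx": .., "ry": .., "rz": .., "grip": ..}, ...]. A call has 1 to 20 rows; each row shifts and turns the pose as measured when the row begins, along the tool's axes as they then stand; what a row does not reach is not made up. A row lasts 1/12 s, in which the tool goes at most 41.7 mm and 7.16 degrees, less where a joint would pass 70% of its speed; a pose out of reach is approached as far as the arm can. A call with a gripper value outside its range is refused whole. The fingers move at their own pace and stop on an object; "squeeze" is the grip in N (left out, the last holds). Time passes only in rows, so rows that do not move let the fingers close. It gives the time, the measured TCP pose, the force and the opening at its end, in the units of the state.
- robot.read_state(): the state, without advancing time (a new reading comes with each control period).
- robot.read_camera(name): name is "scene" or "side" or "wrist"; returns the picture (480x640x3 uint8, red, green, blue); there is no depth.
- robot.camera_info(name): a dict with "fx", "fy", "cx", "cy" (pixels), "k1" (the pictures are not rectified: a ray, as slopes to the right and down, at radius r is drawn at 1 + k1 r^2 times it, then the intrinsics apply), "origin" and "orientation" of the camera in the world. Camera axes: x right, y down, z forward; pixel columns grow to the right and rows downward; lengths in m; the calibration is good to about 2 mm. A picture is of the moment at which its call begins: read the wrist's pose just before it. camera_info takes no time and is no camera call; for the wrist camera it gives the pose at the moment of the call.
- robot.finish_job(): hands the job in, once; it reports no verdict.
The state is a dict: "clock": time; "joints": joint angles; "qd": joint speeds; "effort": joint torques, N m; "tcp_pos": TCP position; "tcp_rot": TCP orientation; "wrist_force": force on the tool from outside, world axes, zero at the start; "wrist_torque": the same for the moment, N m; "width": finger opening in m.
Only numpy, scipy, OpenCV 4.12 (cv2) and the standard library are available. Lean on these libraries where they do the work, as an engineer would, in place of code of your own. Each camera call takes 0.05 s, during which the arm holds its last target.

## Task

Get the chip shaker ready and start it: raise the coupler handle all the way, leave it up while you lower the tray until its coupler sits fully down over the drive ball, then press the handle right down to lock it. Once it is locked, lay every carved scroll foot on the table flat on the floor of the tray (any way round, either face up, none on top of another), and only when all of them are in, push the start button fully down and let it come back up. Leave the plain offcuts and the other things on the bench where they are.

Things in the scene. Friction and masses are not known exactly. Their poses are not given: they have to be found in the camera images.
- drive_ball (a point): centre of the steel drive ball, 44 mm diameter, on a neck on the shaker's fixed base, 85 mm above the table. The base is bolted down, in a different place and at a different angle each time
- tray_hinge (a point): middle of the tray's hinge axis on the shaker base, 85 mm above the table, 300 mm from the ball. The horizontal direction from here to the ball is the shaker's length; the hinge axis is level and square to it
- tray (a joint): tilt of the shaker tray about its hinge, rad: 0 = level, coupler fully down over the ball; positive = coupler end raised (starts 0.22 to 0.30, stop at 0.32). A stiff hinge: it stays where it is left and takes about 5 N at the press pad to push down. If the handle is not raised, the tongue strikes the ball's top and the tray stops about 0.14 short
- tray_in (a point): centre of the upper face of the tray's floor, 125 mm from the hinge. Plywood tray, inside 170 mm along its x (hinge to coupler) by 210 mm along its y, walls 5 mm thick and 30 mm high above the floor; its z is up from the floor. When the tray is level the floor is 81 mm above the table
- press_pad (a point): centre of the top face of the black rubber press pad (50 mm along the tray's length by 60 mm) between the tray and the coupler, 245 mm from the hinge and 20 mm above the tray's own level plane through the hinge; push down here to lower the tray
- coupler_socket (a point): centre of the coupler's socket, a grey inverted channel 66 mm wide at the free end of the tray, 300 mm from the hinge; it coincides with drive_ball when seated
- handle (a joint): angle of the coupler handle relative to the tray, rad: 0 = pressed fully down (along the tray's length, pointing away from the hinge; tongue under the ball: locked), 1.15 = fully raised (unlocked). Starts 0 to 0.15. Stiff: it stays where it is left, about 2 to 3 N at the knob moves it
- handle_pivot (a point): handle's pivot axis, in the tray's frame 340 mm from the hinge along the length and 30 mm above the hinge plane; the axis is parallel to the hinge axis
- handle_knob (a point): centre of the round black knob, 28 mm diameter, at the end of the handle bar (steel, 14 mm wide by 10 mm thick), 110 mm from the pivot
- control_box: fixed grey control box 76 x 76 x 70 mm, origin under its centre, with the start button on top
- start_top (a point): centre of the top of the round grey start button, 30 mm diameter, 88 mm above the table when up; moves down with it
- start (a joint): start button travel, m: 0 = up, 0.006 = fully down (spring, about 5 N); presses straight down
- foot1: a carved furniture foot in pale wood, one of up to five alike (None if absent): a bar 68 mm long (35 mm to -x, 33 mm to +x) (its own x), 32 mm wide (y), 20 mm thick (from 14 mm below to 6 mm above its origin), with a round scroll 28 mm high across one end (at x = -21 mm) and a roll 20 mm thick across the other (x = +23 mm); about 50 g. Origin at mid-height of the scroll, in the middle of its length and width: 14 mm above the table as it lies at the start
- foot2: a carved furniture foot in pale wood, one of up to five alike (None if absent): a bar 68 mm long (35 mm to -x, 33 mm to +x) (its own x), 32 mm wide (y), 20 mm thick (from 14 mm below to 6 mm above its origin), with a round scroll 28 mm high across one end (at x = -21 mm) and a roll 20 mm thick across the other (x = +23 mm); about 50 g. Origin at mid-height of the scroll, in the middle of its length and width: 14 mm above the table as it lies at the start
- foot3: a carved furniture foot in pale wood, one of up to five alike (None if absent): a bar 68 mm long (35 mm to -x, 33 mm to +x) (its own x), 32 mm wide (y), 20 mm thick (from 14 mm below to 6 mm above its origin), with a round scroll 28 mm high across one end (at x = -21 mm) and a roll 20 mm thick across the other (x = +23 mm); about 50 g. Origin at mid-height of the scroll, in the middle of its length and width: 14 mm above the table as it lies at the start
- foot4: a carved furniture foot in pale wood, one of up to five alike (None if absent): a bar 68 mm long (35 mm to -x, 33 mm to +x) (its own x), 32 mm wide (y), 20 mm thick (from 14 mm below to 6 mm above its origin), with a round scroll 28 mm high across one end (at x = -21 mm) and a roll 20 mm thick across the other (x = +23 mm); about 50 g. Origin at mid-height of the scroll, in the middle of its length and width: 14 mm above the table as it lies at the start
- foot5: a carved furniture foot in pale wood, one of up to five alike (None if absent): a bar 68 mm long (35 mm to -x, 33 mm to +x) (its own x), 32 mm wide (y), 20 mm thick (from 14 mm below to 6 mm above its origin), with a round scroll 28 mm high across one end (at x = -21 mm) and a roll 20 mm thick across the other (x = +23 mm); about 50 g. Origin at mid-height of the scroll, in the middle of its length and width: 14 mm above the table as it lies at the start
- offcut: bystander: plain rectangular wooden offcut 55 x 46 x 26 mm without scrolls, lying beside the feet, origin under its centre
- offcut2: bystander: plain darker offcut 100 x 50 x 22 mm, origin under its centre
- mallet: bystander: wooden mallet lying at the right, near the robot
- chisel: bystander: slim hand tool beyond the shaker
- disc1: bystander: dark steel disc 80 mm across at the left, near the robot
- glue: bystander: amber bottle 60 mm across, 160 mm high, standing at the left
Things that resemble listed ones, but are neither listed nor needed, are in the scene too. Leave any blue or red look-alike of the foot5 alone.

How it is judged:
By the outcome, as a careful person would: the job done as asked, in the order asked, and still so for the second after the job is handed in, with the robot touching nothing.
Of foot1, foot2, foot3, foot4, foot5 only 3 to 5 are there at a start; the rules pass over those that are not, and their reading is None.
At some moment in a run one of foot1, foot2, foot3, foot4, foot5 may be knocked a few centimetres aside while the robot is not near it.
Once in a run the grip may slacken for a moment while it holds something.
It also fails if it takes over 210 s, if anything falls off the work surface, if the arm or the gripper's body presses on something with over 40 N, if the wrist force passes 120 N, or if a joint passes its speed limit or range.

## Working session

There is one attempt and no reset: what is moved stays moved. The work goes in short steps, Python scripts to look and compute and a tool call to move; the robot and the scene stay as the last step left them, time stands still between calls to the robot, and variables do not carry over. Pictures are saved under pics/ and viewed, and the job is handed in when it is done.

Besides the shell and the picture viewer there is one more tool, called after ">>>" by a JSON object that holds its "fn" and its "kwargs". arm_command: Moves the arm, as the interface text tells. Its arguments: {"type":"object","properties":{"deltas":{"type":"array"},"squeeze":{"type":"number"}},"required":["deltas"]}

```bash
ls; mkdir -p pics; python3 - <<'E'
from plant import robot
import cv2
s=robot.read_state(); print({k:s[k] for k in('clock','tcp_pos','tcp_rot','width','wrist_force')}, robot.hold_point_z)
for n in('scene','side','wrist'):
    print(n,robot.camera_info(n))
    cv2.imwrite(f'pics/{n}0.png',robot.read_camera(n)[:,:,::-1])
E
```

```text
pics
{'clock': 0.0, 'tcp_pos': array([6.24831279e-01, 3.37625373e-06, 2.30822800e-01]), 'tcp_rot': array([-9.00453849e+01,  4.34966736e-03, -9.00008377e+01]), 'width': 0.08539961371452003, 'wrist_force': array([-0.01510929, -0.95353472, -0.18394063])} 0.0187
scene {'fx': 539.2001922571725, 'fy': 539.2001922571725, 'cx': 322.68901448459536, 'cy': 236.1308081129626, 'k1': -0.16544993375229425, 'origin': array([ 1.15979681, -0.82432591,  0.96922044]), 'orientation': array([-1.30182337e+02,  1.15193717e-01,  4.08960499e+01])}
side {'fx': 472.3773742870963, 'fy': 472.3773742870963, 'cx': 321.88513944004103, 'cy': 240.28597280347282, 'k1': 0.02236161359235218, 'origin': array([-0.10536873, -0.68083508,  0.86783121]), 'orientation': array([-132.19782987,    0.56698091,  -44.42633302])}
wrist {'fx': 348.4285242006969, 'fy': 348.4285242006969, 'cx': 316.74294061976843, 'cy': 244.4997496084098, 'k1': 0.009285256168767147, 'origin': array([0.62456669, 0.07468596, 0.37390566]), 'orientation': array([1.63010093e+02, 9.19108129e-02, 5.42735909e-02])}
```

View pics/scene0.png

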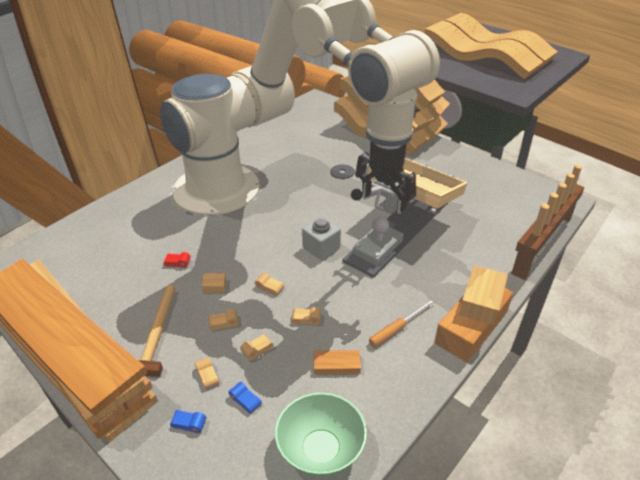

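View pics/side0.png

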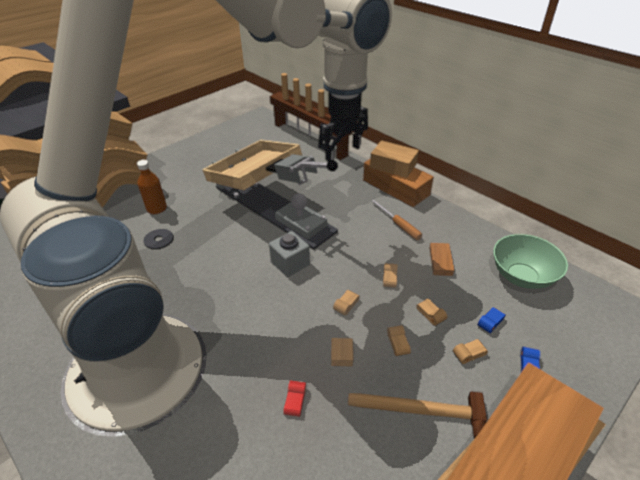

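View pics/wrist0.png

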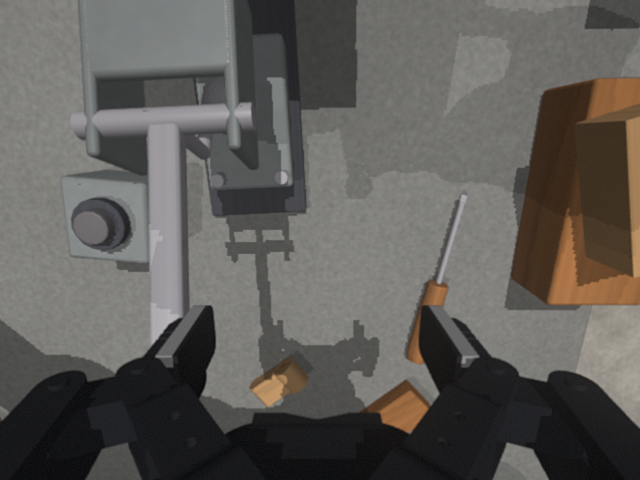

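```bash
cat > h.py <<'E'
import numpy as np, cv2
from scipy.spatial.transform import Rotation as Ro
from plant import robot
def Rm(o): return Ro.from_euler('xyz',o,degrees=True).as_matrix()
def ray(ci,u,v):
    K=np.array([[ci['fx'],0,ci['cx']],[0,ci['fy'],ci['cy']],[0,0,1]])
    p=cv2.undistortPoints(np.array([[[u,v]]],float),K,np.array([ci['k1'],0,0,0,0]))[0,0]
    return np.array(ci['origin']),Rm(ci['orientation'])@np.array([p[0],p[1],1])
def plane(ci,u,v,z):
    o,d=ray(ci,u,v); return o+d*(z-o[2])/d[2]
def tri(*rs):
    A=np.zeros((3,3));b=np.zeros(3)
    for o,d in rs:
        d=d/np.linalg.norm(d);P=np.eye(3)-np.outer(d,d);A+=P;b+=P@o
    x=np.linalg.solve(A,b)
    return x,[np.linalg.norm(np.cross(x-o,d/np.linalg.norm(d)))*1000 for o,d in rs]
def proj(ci,P):
    q=Rm(ci['orientation']).T@(np.array(P)-ci['origin']);x,y=q[0]/q[2],q[1]/q[2];f=1+ci['k1']*(x*x+y*y)
    return np.array([ci['fx']*x*f+ci['cx'],ci['fy']*y*f+ci['cy']])
def grab(n,name):
    ci=robot.camera_info(n); im=robot.read_camera(n)[:,:,::-1].copy(); cv2.imwrite(f'pics/{name}.png',im); return ci,im
E
python3 - <<'E'
import cv2
a=cv2.imread('pics/scene0.png');b=cv2.imread('pics/side0.png')
c=a[230:430,150:350];cv2.imwrite('pics/z1.png',cv2.resize(c,(600,600),interpolation=3))
c=b[230:380,310:510];cv2.imwrite('pics/z2.png',cv2.resize(c,(800,600),interpolation=3))
c=a[130:280,290:490];cv2.imwrite('pics/z3.png',cv2.resize(c,(800,600),interpolation=3))
c=b[120:270,190:390];cv2.imwrite('pics/z4.png',cv2.resize(c,(800,600),interpolation=3))
E
```

```text
(no output)
```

View pics/z1.png

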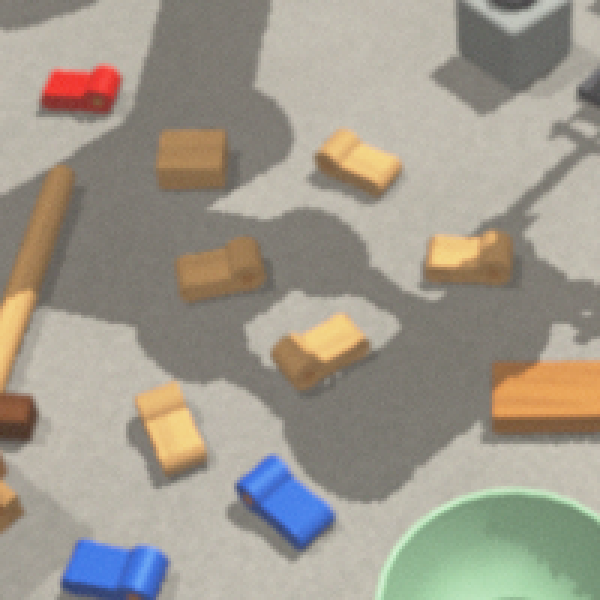

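View pics/z2.png

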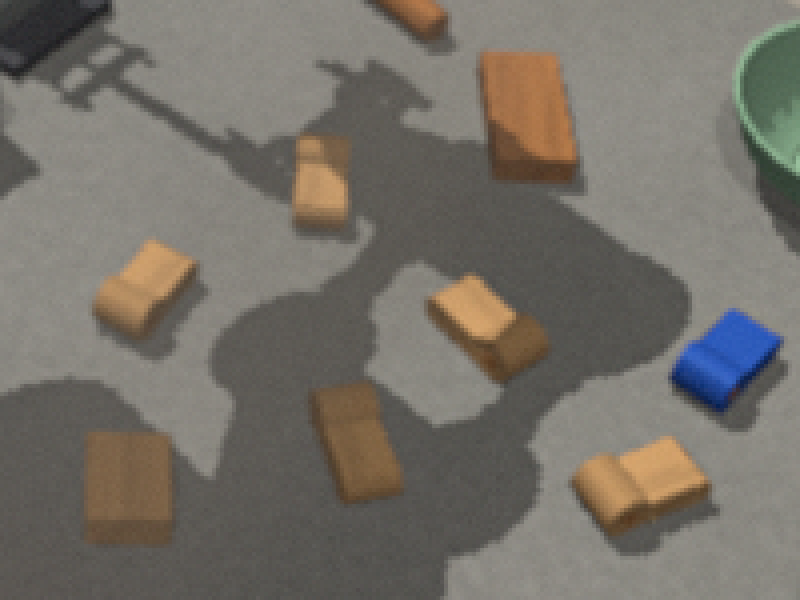

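View pics/z3.png

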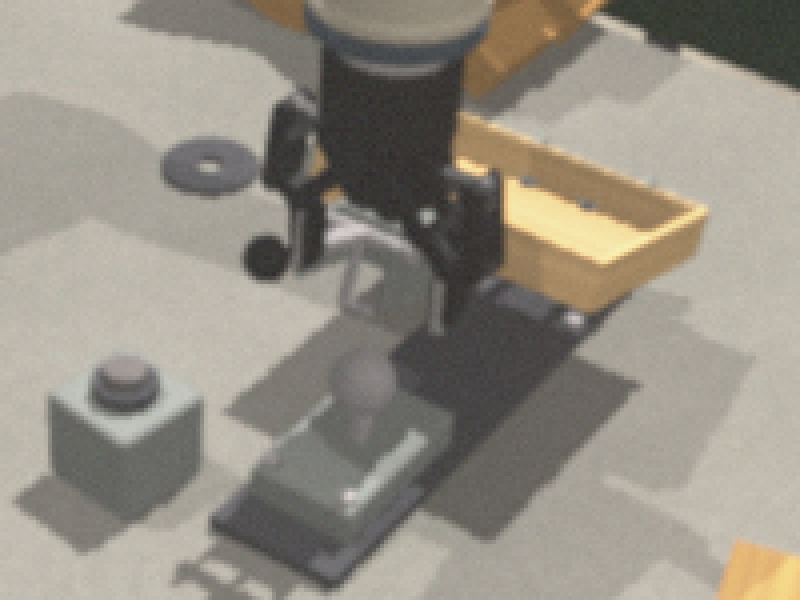

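View pics/z4.png

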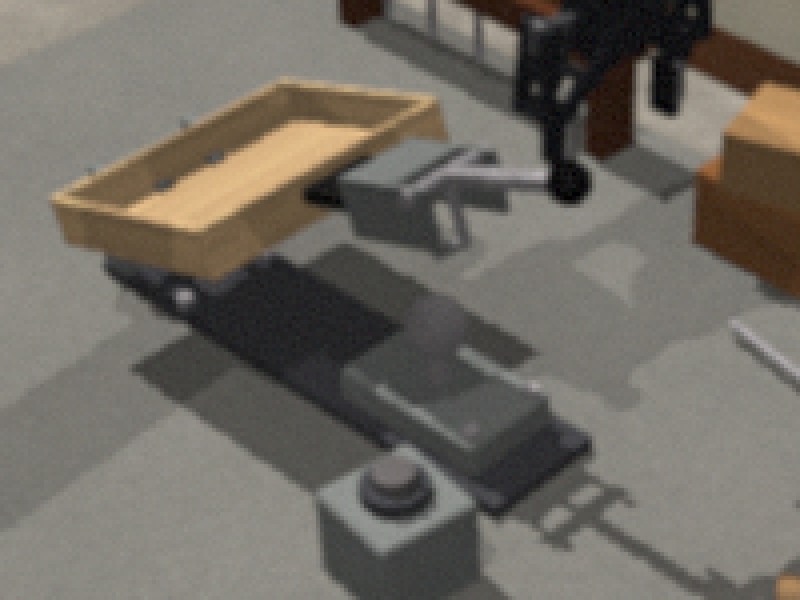

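```bash
python3 - <<'E'
from h import *
S=robot.camera_info('scene');D=robot.camera_info('side')
T=lambda a,b:tri(ray(S,*a),ray(D,*b))
ball=T((380.75,224.5),(299.2,200.5));print('ball',ball)
print('btn',T((321.5,222.5),(289.7,237.7)))
k=T((356.5,194.2),(332.5,165.2));print('knob',k)
print('hingeL', plane(D,235.7,194.2,.085),'hingeR',plane(S,433,210,.085))
h=(plane(D,235.7,194.2,.085)+plane(S,433,210,.085))/2
b=ball[0];print('h',h,np.linalg.norm((b-h)[:2]),np.degrees(np.arctan2(*(b-h)[1::-1])))
# feet: mask wood contours
a=cv2.imread('pics/scene0.png');c=cv2.imread('pics/side0.png')
for n,im,ci in(('scene',a,S),('side',c,D)):
    hsv=cv2.cvtColor(im,cv2.COLOR_BGR2HSV)
    m=cv2.inRange(hsv,(8,75,60),(25,255,255))
    cs,_=cv2.findContours(m,cv2.RETR_EXTERNAL,2)
    for q in cs:
        A=cv2.contourArea(q)
        if 150<A<1500:
            r=cv2.minAreaRect(q);M=cv2.moments(q);u,v=M['m10']/A,M['m01']/A
            print(n,int(A),np.round([u,v],1),np.round(plane(ci,u,v,.012),3),np.round(r[1],1))
E
```

```text
ball (array([0.55964602, 0.09652448, 0.08869853]), [np.float64(0.12062964888642035), np.float64(0.12062964888660972)])
btn (array([ 4.39546491e-01, -3.52208106e-04,  9.11102071e-02]), [np.float64(0.25840055368883247), np.float64(0.25840055368891507)])
knob (array([ 0.56555313, -0.02322191,  0.25363831]), [np.float64(0.0074010486342109645), np.float64(0.0074010486343450855)])
hingeL [0.45786479 0.24595488 0.085     ] hingeR [0.62791694 0.24466665 0.085     ]
h [0.54289087 0.24531076 0.085     ] 0.14972673073875556 -83.5748651801898
scene 417 [206.4 372.4] [ 0.524 -0.475  0.012] [29. 16.]
scene 1048 [336.7 361.7] [ 0.716 -0.269  0.012] [24. 46.]
scene 445 [256.2 346.7] [ 0.554 -0.355  0.012] [18.3 30. ]
scene 408 [386.7 332.2] [ 0.75  -0.13   0.012] [11.7 41.9]
scene 416 [223.1 319.8] [ 0.439 -0.351  0.012] [17.5 29.1]
scene 408 [306.4 315.7] [ 0.577 -0.213  0.012] [17. 28.]
scene 345 [268.7 283.8] [ 0.435 -0.196  0.012] [26.5 16.1]
scene 416 [213.7 282.5] [ 0.327 -0.285  0.012] [19. 23.]
scene 207 [358.9  43.7] [-0.416  1.266  0.012] [11.8 37.8]
side 495 [469.5 350.8] [ 0.526 -0.474  0.012] [20.2 31.4]
side 550 [341.6 351.6] [ 0.331 -0.284  0.012] [27. 21.]
side 436 [398.6 340.3] [ 0.44  -0.351  0.012] [30.7 16.8]
side 418 [431.6 311.5] [ 0.557 -0.354  0.012] [30.4 17. ]
side 331 [345.7 301.8] [ 0.438 -0.195  0.012] [16.4 25.4]
side 268 [389.8 274.8] [ 0.579 -0.212  0.012] [23. 13.]
side 622 [441.4 258.9] [ 0.717 -0.269  0.012] [34.6 20.9]
side 262 [406.8 226.9] [ 0.755 -0.128  0.012] [34.   9.2]
```

```bash
python3 - <<'E'
from h import *
S=robot.camera_info('scene');D=robot.camera_info('side')
for z in(.0,.012):
  print(z,[np.round(plane(S,*p,z)[:2],3) for p in((343.2,260),(373.7,276.2),(447.5,203.7))],[np.round(plane(D,*p,z)[:2],3) for p in((313.7,248),(337,232.5),(216.7,186))])
W=robot.camera_info('wrist')
# wrist: handle bar centre, cross axis
for p in((165,125),(170,310),(78,124),(255,113)): print(p,np.round(plane(W,*p,.2),3),np.round(plane(W,*p,.23),3))
# table items in wrist: ball-base corners
for p in((210,213),(305,210)): print(np.round(plane(W,*p,.01),3))
E
```

```text
0.0 [array([0.512, 0.003]), array([0.61 , 0.007]), array([0.594, 0.404])] [array([0.521, 0.002]), array([0.611, 0.002]), array([0.503, 0.424])]
0.012 [array([ 0.52 , -0.007]), array([ 0.617, -0.003]), array([0.601, 0.389])] [array([ 0.513, -0.007]), array([ 0.601, -0.007]), array([0.494, 0.408])]
(165, 125) [0.553 0.08  0.2  ] [0.565 0.079 0.23 ]
(170, 310) [ 0.543 -0.016  0.2  ] [ 0.557 -0.001  0.23 ]
(78, 124) [0.512 0.081 0.2  ] [0.531 0.08  0.23 ]
(255, 113) [0.595 0.086 0.2  ] [0.6   0.084 0.23 ]
[ 0.511 -0.002  0.01 ]
[0.612 0.002 0.01 ]
```

>>> {"fn": "arm_command", "kwargs": {"deltas": [{"ty": -30, "grip": 1}, {"ty": -30}, {"ry": -0.042}, {"tx": 11, "tz": -30}, {"tx": 12, "tz": -29}, {}], "squeeze": 30}}

```text
$.deltas[0]: bad value
```

```bash
cat >> h.py <<'E'
def st():
    s=robot.read_state(); print('t%.2f'%s['clock'],'tcp',np.round(s['tcp_pos']*1000,1),'rot',np.round(s['tcp_rot'],2),'F',np.round(s['wrist_force'],1),'w%.1f'%(s['width']*1000)); return s
def go(pos=None,yaw=None,s=None):
    """delta in tool frame to reach tcp pos (m), tool down with rot [-90,0,yaw]"""
    s=s or st(); R=Rm(s['tcp_rot'])
    if pos is not None: print('d_tool mm',np.round(R.T@(np.array(pos)-s['tcp_pos'])*1000,1))
    if yaw is not None:
        c=[]
        for y in(yaw,yaw+180):
            rv=Ro.from_matrix(R.T@Rm([-90,0,y])).as_rotvec(); c.append(rv)
        rv=min(c,key=np.linalg.norm); print('rotvec',np.round(rv,3),'deg',np.round(np.degrees(np.linalg.norm(rv)),1))
E
python3 - <<'E'
from h import *
st(); grab('wrist','w1');grab('side','s1');grab('scene','c1')
a=cv2.imread('pics/side0.png')
b=cv2.imread('pics/s1.png')[120:270,190:390];c=cv2.imread('pics/c1.png')[130:280,290:490]
cv2.imwrite('pics/z5.png',np.vstack([cv2.resize(b,(800,600))[:300+0],cv2.resize(c,(800,600))[100:400]]))
E
```

```text
t0.15 tcp [624.9   0.  230.9] rot [-90.03   0.   -90.  ] F [ 0.1  0.1 -0.2] w85.8
```

View pics/w1.png

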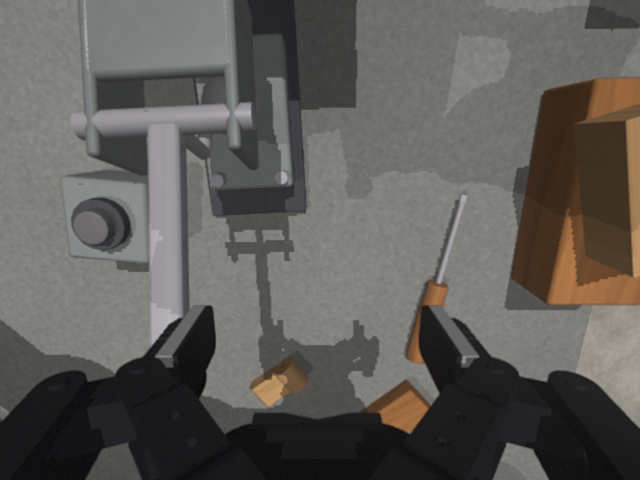

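View pics/z5.png

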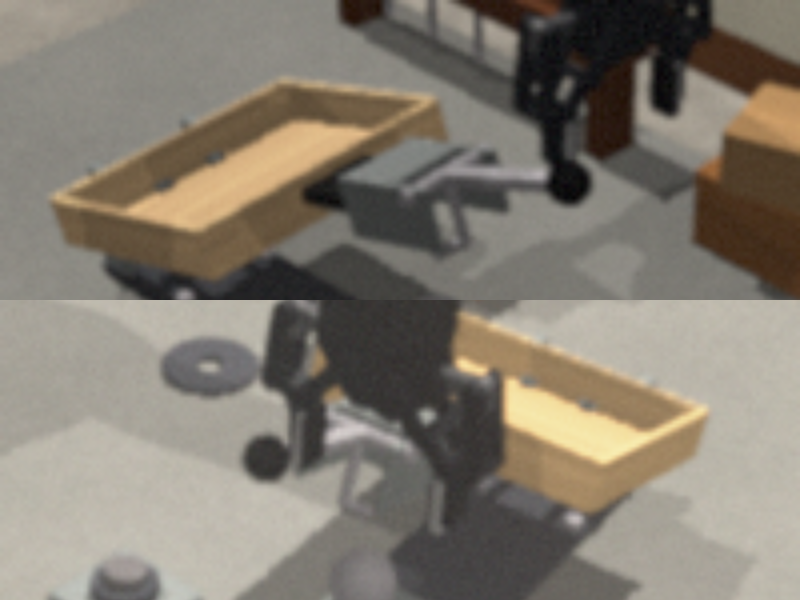

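>>> {"fn": "arm_command", "kwargs": {"deltas": [{"tx": 0, "ty": -30, "tz": 0, "rx": 0, "ry": 0, "rz": 0, "grip": 1}, {"tx": 0, "ty": -30, "tz": 0, "rx": 0, "ry": -0.042, "rz": 0, "grip": 1}, {"tx": 11, "ty": 0, "tz": -30, "rx": 0, "ry": 0, "rz": 0, "grip": 1}, {"tx": 12, "ty": 0, "tz": -29, "rx": 0, "ry": 0, "rz": 0, "grip": 1}, {"tx": 0, "ty": 0, "tz": 0, "rx": 0, "ry": 0, "rz": 0, "grip": 1}], "squeeze": 30}}

```text
clock: 0.72
tcp_pos: [0.5654, -0.0256, 0.2923]
tcp_rot: [-90.2, 0.0, -87.4]
wrist_force: [0.3, 1.0, -0.6]
width: 0.0854
```

```bash
python3 - <<'E'
from h import *
s=st(); ci,_=grab('wrist','w2');print(ci['origin'])
go([.5656,-.0232,.232],-87.6,s)
E
```

```text
t0.72 tcp [565.4 -25.6 292.3] rot [-9.019e+01  1.000e-02 -8.737e+01] F [ 0.3  1.  -0.6] w85.4
[0.56204158 0.04897248 0.43530076]
d_tool mm [-2.4 60.3  0.5]
rotvec [ 0.003  0.004 -0.   ] deg 0.3
```

View pics/w2.png

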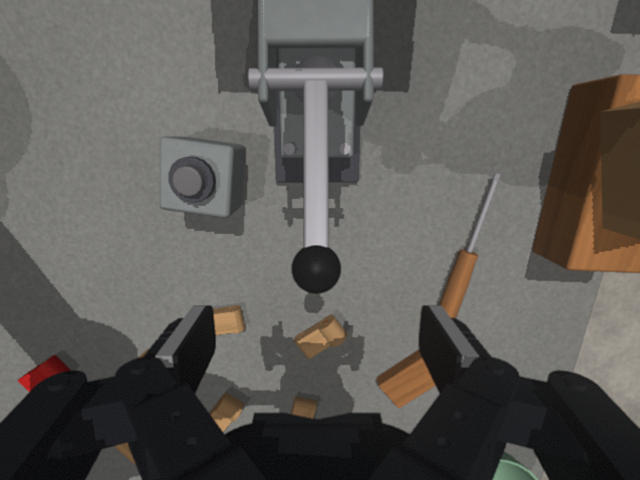

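```bash
python3 - <<'E'
from h import *
S=robot.camera_info('scene');D=robot.camera_info('side');W=robot.camera_info('wrist')
print(tri(ray(S,356.5,194.2),ray(D,332.5,165.2),ray(W,316,269)), plane(W,316,269,.251))
print(tri(ray(D,332.5,165.2),ray(W,316,269)))
print(plane(W,266,77,.208+.0),plane(W,368,77,.208))
E
```

```text
(array([ 0.56568501, -0.02174378,  0.25257247]), [np.float64(1.0122898165126926), np.float64(1.0000965198729448), np.float64(1.1464009710851044)]) [ 0.56578632 -0.02112239  0.251     ]
(array([ 0.56641826, -0.02126173,  0.25207277]), [np.float64(0.823028164653092), np.float64(0.8230281646530888)])
[0.53108449 0.08267294 0.208     ] [0.59155202 0.08544875 0.208     ]
```

>>> {"fn": "arm_command", "kwargs": {"deltas": [{"tx": -1, "ty": 20, "tz": 0, "rx": 0, "ry": 0, "rz": 0, "grip": 1}, {"tx": -1, "ty": 20, "tz": 0, "rx": 0, "ry": 0, "rz": 0, "grip": 1}, {"tx": 0, "ty": 20, "tz": 0, "rx": 0, "ry": 0, "rz": 0, "grip": 1}, {"tx": 0, "ty": 0, "tz": 0, "rx": 0, "ry": 0, "rz": 0, "grip": 0}, {"tx": 0, "ty": 0, "tz": 0, "rx": 0, "ry": 0, "rz": 0, "grip": 0}, {"tx": 0, "ty": 0, "tz": 0, "rx": 0, "ry": 0, "rz": 0, "grip": 0}, {"tx": 0, "ty": 0, "tz": 0, "rx": 0, "ry": 0, "rz": 0, "grip": 0}, {"tx": 0, "ty": 0, "tz": 0, "rx": 0, "ry": 0, "rz": 0, "grip": 0}, {"tx": 0, "ty": 0, "tz": 0, "rx": 0, "ry": 0, "rz": 0, "grip": 0}, {"tx": 0, "ty": 0, "tz": 0, "rx": 0, "ry": 0, "rz": 0, "grip": 0}], "squeeze": 30}}

```text
clock: 1.6
tcp_pos: [0.5643, -0.0231, 0.2332]
tcp_rot: [-90.5, -0.0, -87.4]
wrist_force: [2.4, 4.8, -5.5]
width: 0.026
```

```bash
python3 - <<'E'
from h import *
st(); grab('wrist','w3')
E
```

```text
t1.60 tcp [564.3 -23.1 233.2] rot [-9.054e+01 -2.000e-02 -8.743e+01] F [ 2.4  4.8 -5.5] w26.0
```

View pics/w3.png

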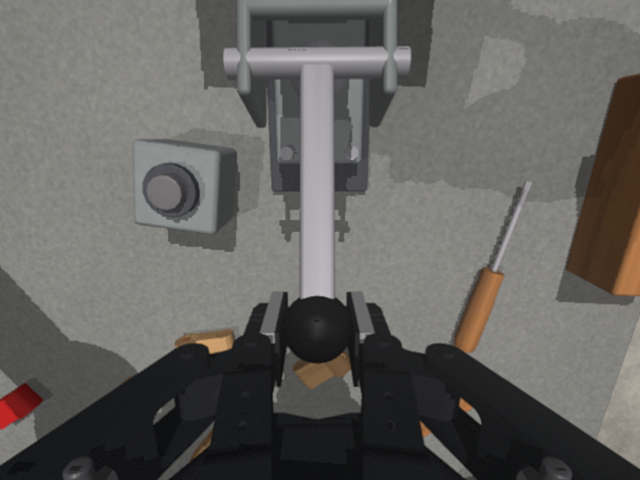

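>>> {"fn": "arm_command", "kwargs": {"deltas": [{"tx": -8, "ty": -15, "tz": 0, "rx": 0, "ry": 0, "rz": 0, "grip": 0}, {"tx": -10, "ty": -13, "tz": 0, "rx": 0, "ry": 0, "rz": 0, "grip": 0}, {"tx": -11, "ty": -12, "tz": 0, "rx": 0, "ry": 0, "rz": 0, "grip": 0}, {"tx": -13, "ty": -10, "tz": 0, "rx": 0, "ry": 0, "rz": 0, "grip": 0}, {"tx": 0, "ty": 0, "tz": 0, "rx": 0, "ry": 0, "rz": 0, "grip": 0}]}}

```text
clock: 2.07
tcp_pos: [0.5624, 0.0191, 0.2862]
tcp_rot: [-90.6, -0.1, -87.5]
wrist_force: [-2.2, 6.9, -9.5]
width: 0.0258
```

```bash
python3 - <<'E'
from h import *
st(); grab('wrist','w4')
E
```

```text
t2.07 tcp [562.4  19.1 286.2] rot [-90.62  -0.1  -87.53] F [-2.2  6.9 -9.5] w25.8
```

View pics/w4.png

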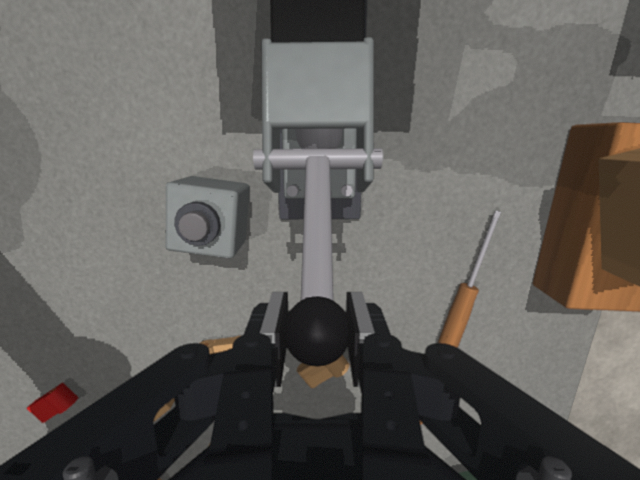

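>>> {"fn": "arm_command", "kwargs": {"deltas": [{"tx": -14, "ty": -7, "tz": 0, "rx": 0, "ry": 0, "rz": 0, "grip": 0}, {"tx": -15, "ty": -5, "tz": 0, "rx": 0, "ry": 0, "rz": 0, "grip": 0}, {"tx": -14, "ty": -2, "tz": 0, "rx": 0, "ry": 0, "rz": 0, "grip": 0}, {"tx": -5, "ty": 0, "tz": 0, "rx": 0, "ry": 0, "rz": 0, "grip": 0}, {"tx": 0, "ty": 0, "tz": 0, "rx": 0, "ry": 0, "rz": 0, "grip": 0}]}}

```text
clock: 2.53
tcp_pos: [0.5599, 0.0665, 0.3026]
tcp_rot: [-90.6, -0.3, -87.6]
wrist_force: [-0.2, -0.7, -14.2]
width: 0.0257
```

```bash
python3 - <<'E'
from h import *
st(); grab('side','s2');grab('scene','c2')
b=cv2.imread('pics/s2.png')[100:250,190:390];c=cv2.imread('pics/c2.png')[130:280,290:490]
cv2.imwrite('pics/z6.png',np.vstack([cv2.resize(b,(800,600))[:300+0],cv2.resize(c,(800,600))[:300]]))
E
```

```text
t2.53 tcp [559.9  66.5 302.6] rot [-90.59  -0.34 -87.55] F [ -0.2  -0.7 -14.2] w25.7
```

View pics/z6.png

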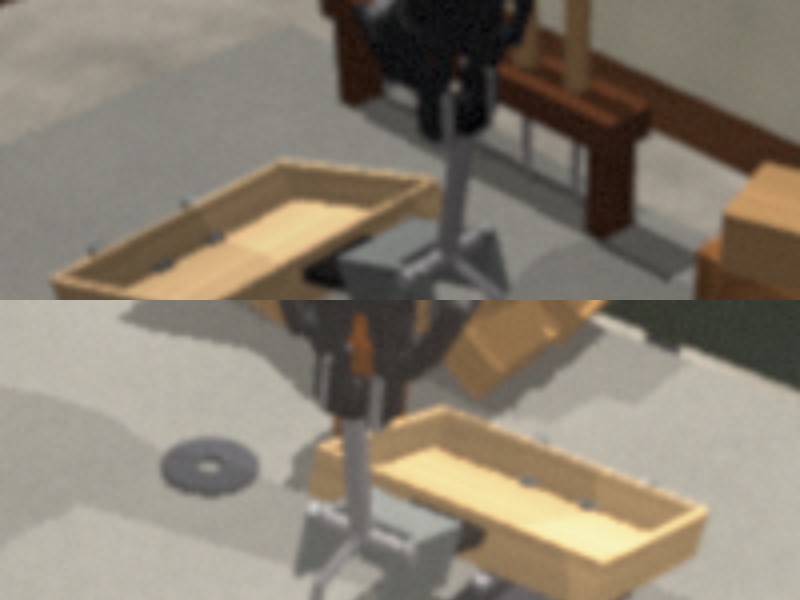

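>>> {"fn": "arm_command", "kwargs": {"deltas": [{"tx": -5, "ty": 1, "tz": 0, "rx": 0, "ry": 0, "rz": 0, "grip": 0}, {"tx": -5, "ty": 1, "tz": 0, "rx": 0, "ry": 0, "rz": 0, "grip": 0}, {"tx": 0, "ty": 0, "tz": 0, "rx": 0, "ry": 0, "rz": 0, "grip": 0}]}}

```text
clock: 2.88
tcp_pos: [0.5596, 0.0743, 0.3011]
tcp_rot: [-90.6, -0.4, -87.7]
wrist_force: [-1.5, 2.1, -11.8]
width: 0.0257
```

>>> {"fn": "arm_command", "kwargs": {"deltas": [{"tx": -5, "ty": 0, "tz": 0, "rx": 0, "ry": 0, "rz": 0, "grip": 0}, {"tx": 0, "ty": 0, "tz": 0, "rx": 0, "ry": 0, "rz": 0, "grip": 0}]}}

```text
clock: 3.05
tcp_pos: [0.5595, 0.0772, 0.301]
tcp_rot: [-90.6, -0.6, -87.7]
wrist_force: [-2.3, 3.0, -7.5]
width: 0.0252
```

```bash
python3 - <<'E'
from h import *
st(); grab('wrist','w5');grab('side','s3');grab('scene','c3')
b=cv2.imread('pics/s3.png')[100:250,190:390];c=cv2.imread('pics/c3.png')[130:280,290:490]
cv2.imwrite('pics/z7.png',np.vstack([cv2.resize(b,(800,600))[:300+0],cv2.resize(c,(800,600))[:300]]))
E
```

```text
t3.05 tcp [559.5  77.2 301. ] rot [-90.6   -0.59 -87.74] F [-2.3  3.  -7.5] w25.2
```

View pics/z7.png

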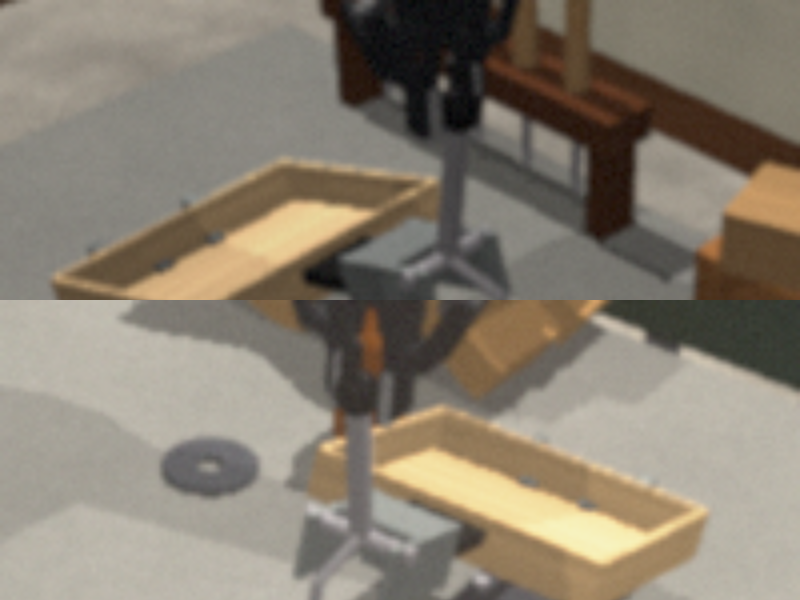

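View pics/w5.png

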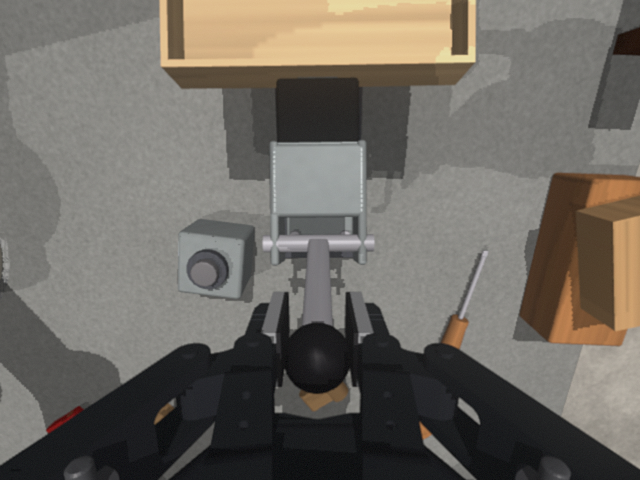

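>>> {"fn": "arm_command", "kwargs": {"deltas": [{"tx": 0, "ty": 0, "tz": 0, "rx": 0, "ry": 0, "rz": 0, "grip": 1}, {"tx": 0, "ty": 0, "tz": 0, "rx": 0, "ry": 0, "rz": 0, "grip": 1}, {"tx": 0, "ty": 0, "tz": 0, "rx": 0, "ry": 0, "rz": 0, "grip": 1}, {"tx": 0, "ty": 0, "tz": 0, "rx": 0, "ry": 0, "rz": 0, "grip": 1}, {"tx": 0, "ty": -30, "tz": 0, "rx": 0, "ry": 0, "rz": 0, "grip": 1}, {"tx": 0, "ty": -30, "tz": 0, "rx": 0, "ry": 0, "rz": 0, "grip": 1}, {"tx": 0, "ty": -30, "tz": 0, "rx": 0, "ry": 0, "rz": 0, "grip": 1}, {"tx": 0, "ty": 0, "tz": 0, "rx": 0, "ry": 0, "rz": 0, "grip": 1}]}}

```text
clock: 3.87
tcp_pos: [0.5616, 0.0778, 0.3954]
tcp_rot: [-90.4, -0.5, -87.8]
wrist_force: [0.6, 0.5, -0.8]
width: 0.0856
```

```bash
python3 - <<'E'
from h import *
st(); grab('wrist','w6');grab('side','s4');grab('scene','c4')
b=cv2.imread('pics/s4.png')[80:230,190:390];c=cv2.imread('pics/c4.png')[110:260,290:490]
cv2.imwrite('pics/z8.png',np.vstack([cv2.resize(b,(800,600))[:300],cv2.resize(c,(800,600))[100:400]]))
E
```

```text
t3.87 tcp [561.6  77.8 395.4] rot [-90.42  -0.51 -87.79] F [ 0.6  0.5 -0.8] w85.6
```

View pics/z8.png

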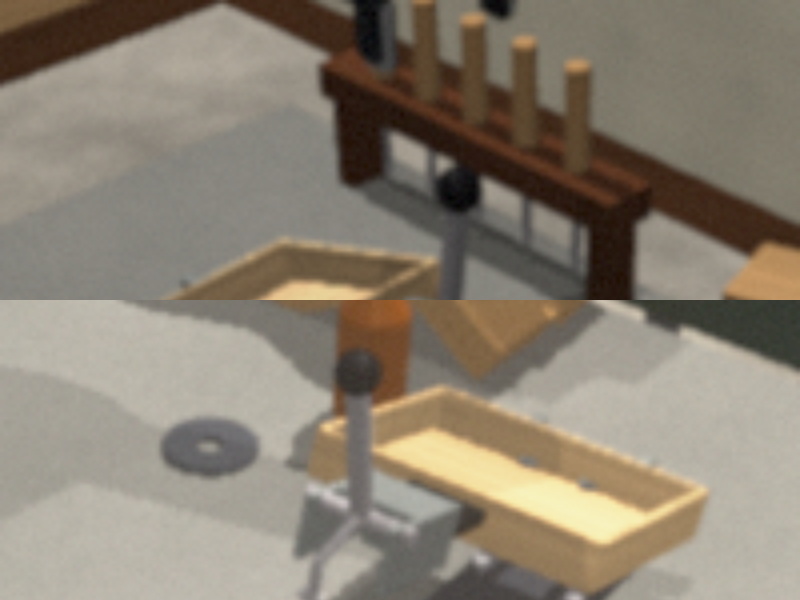

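View pics/w6.png

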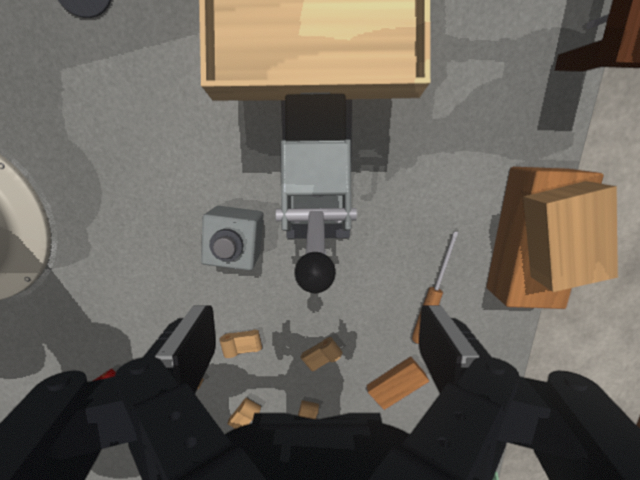

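```bash
python3 - <<'E'
from h import *
from scipy.optimize import fsolve
S=robot.camera_info('scene');D=robot.camera_info('side');W=robot.camera_info('wrist')
k,e=tri(ray(S,379.5,153),ray(D,304.75,126.75),ray(W,316,272));print(k,e)
h=np.array([.547,.396,.085]);d=np.array([.042,-.999,0])
L=(k-h)@d;z=k[2]-.085-.0025
f=lambda p:[.34*np.cos(p[0])-.03*np.sin(p[0])+.11*np.cos(p[0]+p[1])-L,.34*np.sin(p[0])+.03*np.cos(p[0])+.11*np.sin(p[0]+p[1])-z]
print(fsolve(f,[.28,1.1]))
# pivot bar and pad edges from wrist
for p in((278,214),(355,214)): print(plane(W,*p,.208))
print('pad?',plane(W,316,95,.17),plane(W,316,140,.19))
E
```

```text
[0.5600484  0.06621724 0.31979974] [np.float64(0.5698619883191953), np.float64(2.456164591574536), np.float64(2.445373674282938)]
[0.28037123 1.18497126]
[0.51948812 0.08012147 0.208     ]
[0.59241912 0.0832627  0.208     ]
pad? [0.55067228 0.18935394 0.17      ] [0.55262403 0.14849234 0.19      ]
```

>>> {"fn": "arm_command", "kwargs": {"deltas": [{"tx": -30, "ty": 0, "tz": -1, "rx": 0, "ry": 0, "rz": 0, "grip": 0}, {"tx": -30, "ty": 0, "tz": 0, "rx": 0, "ry": 0, "rz": 0, "grip": 0}, {"tx": -28, "ty": 0, "tz": 0, "rx": 0, "ry": 0, "rz": 0, "grip": 0}, {"tx": 0, "ty": 40, "tz": 0, "rx": 0, "ry": 0, "rz": 0, "grip": 0}, {"tx": 0, "ty": 40, "tz": 0, "rx": 0, "ry": 0, "rz": 0, "grip": 0}, {"tx": 0, "ty": 40, "tz": 0, "rx": 0, "ry": 0, "rz": 0, "grip": 0}, {"tx": 0, "ty": 40, "tz": 0, "rx": 0, "ry": 0, "rz": 0, "grip": 0}, {"tx": 0, "ty": 20, "tz": 0, "rx": 0, "ry": 0, "rz": 0, "grip": 0}, {"tx": 0, "ty": 0, "tz": 0, "rx": 0, "ry": 0, "rz": 0, "grip": 0}]}}

```text
clock: 4.77
tcp_pos: [0.5469, 0.1671, 0.1922]
tcp_rot: [-91.4, -0.6, -87.8]
wrist_force: [-1.8, -0.2, -1.2]
width: -0.0002
```

```bash
python3 - <<'E'
from h import *
s=st(); grab('wrist','w7');go([.557,.166,.172],-87.6,s)
E
```

```text
t4.77 tcp [546.9 167.1 192.2] rot [-91.43  -0.57 -87.82] F [-1.8 -0.2 -1.2] w-0.2
d_tool mm [ 1.3 20.  10.6]
rotvec [ 0.025 -0.004  0.01 ] deg 1.6
```

View pics/w7.png

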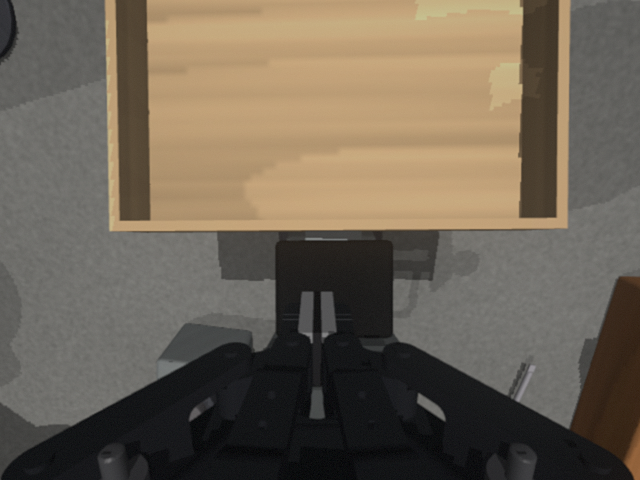

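>>> {"fn": "arm_command", "kwargs": {"deltas": [{"tx": 0, "ty": 0, "tz": 10, "rx": 0.025, "ry": -0.004, "rz": 0.01, "grip": 0}, {"tx": 1, "ty": 10, "tz": 0, "rx": 0, "ry": 0, "rz": 0, "grip": 0}, {"tx": 1, "ty": 5, "tz": 0, "rx": 0, "ry": 0, "rz": 0, "grip": 0}, {"tx": 1, "ty": 5, "tz": 0, "rx": 0, "ry": 0, "rz": 0, "grip": 0}, {"tx": 1, "ty": 5, "tz": 0, "rx": 0, "ry": 0, "rz": 0, "grip": 0}, {"tx": 1, "ty": 5, "tz": 0, "rx": 0, "ry": 0, "rz": 0, "grip": 0}, {"tx": 1, "ty": 5, "tz": 0, "rx": 0, "ry": 0, "rz": 0, "grip": 0}, {"tx": 1, "ty": 5, "tz": 0, "rx": 0, "ry": 0, "rz": 0, "grip": 0}]}}

```text
clock: 5.48
tcp_pos: [0.56, 0.1598, 0.1565]
tcp_rot: [-89.6, -0.0, -87.6]
wrist_force: [-1.9, -1.9, 4.5]
width: -0.0003
```

```bash
python3 - <<'E'
from h import *
s=st(); grab('wrist','w8')
E
```

```text
t5.48 tcp [560.  159.8 156.5] rot [-8.960e+01 -1.000e-02 -8.762e+01] F [-1.9 -1.9  4.5] w-0.3
```

View pics/w8.png

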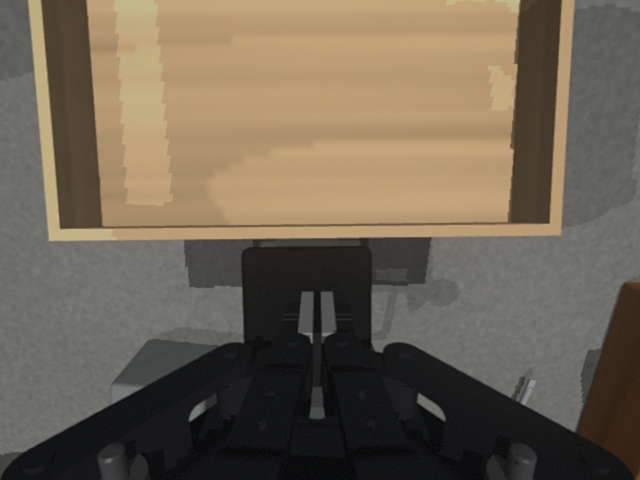

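>>> {"fn": "arm_command", "kwargs": {"deltas": [{"tx": 1, "ty": 6, "tz": 0, "rx": 0, "ry": 0, "rz": 0, "grip": 0}, {"tx": 1, "ty": 6, "tz": 0, "rx": 0, "ry": 0, "rz": 0, "grip": 0}, {"tx": 0, "ty": 6, "tz": 0, "rx": 0, "ry": 0, "rz": 0, "grip": 0}, {"tx": 1, "ty": 6, "tz": 0, "rx": 0, "ry": 0, "rz": 0, "grip": 0}, {"tx": 0, "ty": 6, "tz": 0, "rx": 0, "ry": 0, "rz": 0, "grip": 0}, {"tx": 0, "ty": 6, "tz": 0, "rx": 0, "ry": 0, "rz": 0, "grip": 0}, {"tx": 0, "ty": 6, "tz": 0, "rx": 0, "ry": 0, "rz": 0, "grip": 0}]}}

```text
clock: 6.12
tcp_pos: [0.5608, 0.156, 0.1111]
tcp_rot: [-89.6, -0.0, -87.6]
wrist_force: [-0.6, -3.1, 3.3]
width: 0.0003
```

>>> {"fn": "arm_command", "kwargs": {"deltas": [{"tx": 0, "ty": 4, "tz": 0, "rx": 0, "ry": 0, "rz": 0, "grip": 0}, {"tx": 0, "ty": 4, "tz": 0, "rx": 0, "ry": 0, "rz": 0, "grip": 0}, {"tx": 0, "ty": 3, "tz": 0, "rx": 0, "ry": 0, "rz": 0, "grip": 0}]}}

```text
clock: 6.37
tcp_pos: [0.5612, 0.156, 0.1045]
tcp_rot: [-89.4, -0.0, -87.6]
wrist_force: [-31.8, -9.2, 94.8]
width: -0.0005
```

>>> {"fn": "arm_command", "kwargs": {"deltas": [{"tx": 0, "ty": -3, "tz": 0, "rx": 0, "ry": 0, "rz": 0, "grip": 0}, {"tx": 0, "ty": 0, "tz": 0, "rx": 0, "ry": 0, "rz": 0, "grip": 0}]}}

```text
clock: 6.53
tcp_pos: [0.5611, 0.1565, 0.1092]
tcp_rot: [-89.3, 0.0, -87.6]
wrist_force: [-1.1, -0.1, -0.8]
width: -0.0002
```

```bash
python3 - <<'E'
from h import *
s=st(); grab('side','s5');grab('scene','c5');grab('wrist','w9')
b=cv2.imread('pics/s5.png')[120:270,190:390];c=cv2.imread('pics/c5.png')[130:280,290:490]
cv2.imwrite('pics/z9.png',np.vstack([cv2.resize(b,(800,600))[:400],cv2.resize(c,(800,600))[100:300]]))
E
```

```text
t6.53 tcp [561.1 156.5 109.2] rot [-89.31   0.   -87.62] F [-1.1 -0.1 -0.8] w-0.2
```

View pics/z9.png

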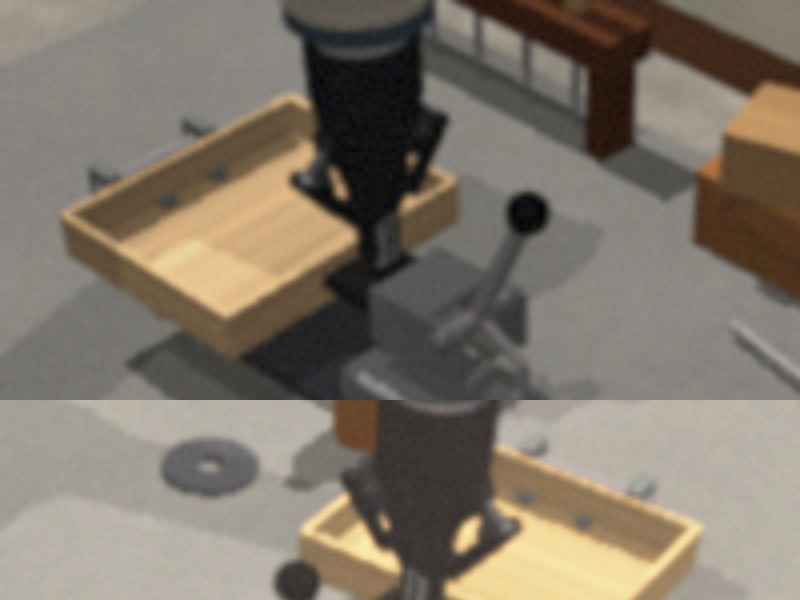

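>>> {"fn": "arm_command", "kwargs": {"deltas": [{"tx": 0, "ty": -40, "tz": 0, "rx": -0.02, "ry": 0, "rz": 0, "grip": 0}, {"tx": 0, "ty": -40, "tz": 0, "rx": 0, "ry": 0, "rz": 0, "grip": 0}, {"tx": 0, "ty": -40, "tz": 0, "rx": 0, "ry": 0, "rz": 0, "grip": 0}, {"tx": 0, "ty": -40, "tz": 0, "rx": 0, "ry": 0, "rz": 0, "grip": 0}, {"tx": 30, "ty": 0, "tz": 0, "rx": 0, "ry": 0, "rz": 0, "grip": 1}, {"tx": 35, "ty": 0, "tz": 0, "rx": 0, "ry": 0, "rz": 0, "grip": 1}, {"tx": 35, "ty": 0, "tz": 0, "rx": 0, "ry": 0, "rz": 0, "grip": 1}, {"tx": 35, "ty": 0, "tz": 0, "rx": 0, "ry": 0, "rz": 0, "grip": 1}, {"tx": 0, "ty": 0, "tz": 0, "rx": 0, "ry": 0, "rz": 0, "grip": 1}]}}

```text
clock: 7.43
tcp_pos: [0.5668, 0.0193, 0.269]
tcp_rot: [-91.1, -0.0, -87.3]
wrist_force: [0.4, 0.5, -0.5]
width: 0.0605
```

```bash
python3 - <<'E'
from h import *
from scipy.optimize import fsolve
s=st(); W,im=grab('wrist','w10')
S=robot.camera_info('scene');D=robot.camera_info('side')
m=cv2.inRange(im[:400],(0,0,0),(40,40,40))
k,e=tri(ray(S,364.25,200),ray(D,321.75,173.25));print(k,e,'wrist px',proj(W,k))
h=np.array([.547,.396,.085]);d=np.array([.042,-.999,0])
L=(k-h)@d;z=k[2]-.085-.0025
f=lambda p:[.34*np.cos(p[0])-.03*np.sin(p[0])+.11*np.cos(p[0]+p[1])-L,.34*np.sin(p[0])+.03*np.cos(p[0])+.11*np.sin(p[0]+p[1])-z]
print(fsolve(f,[0,1.1]))
E
```

```text
t7.43 tcp [566.8  19.3 269. ] rot [-9.109e+01 -2.000e-02 -8.727e+01] F [ 0.4  0.5 -0.5] w60.5
[0.56315222 0.01124585 0.21637802] [np.float64(0.5351840362602225), np.float64(0.5351840362601642)] wrist px [312.5914218  280.31968557]
[-0.00451066  1.15468683]
```

View pics/w10.png

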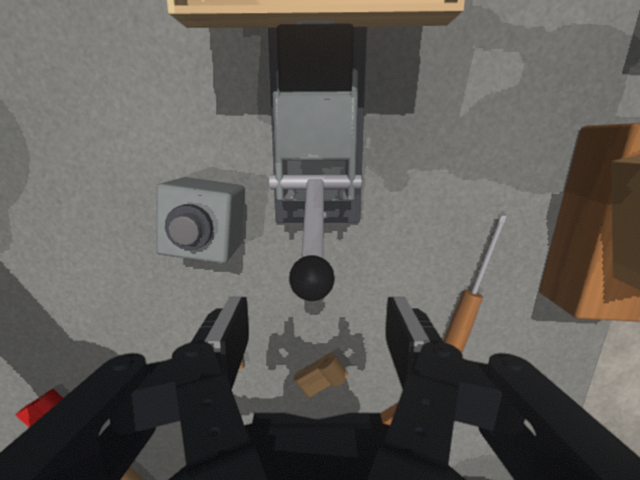

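>>> {"fn": "arm_command", "kwargs": {"deltas": [{"tx": 8, "ty": 0, "tz": -3, "rx": 0.02, "ry": -0.005, "rz": 0, "grip": 1}, {"tx": 1, "ty": 36, "tz": 0, "rx": 0, "ry": 0, "rz": 0, "grip": 1}, {"tx": 0, "ty": 36, "tz": 0, "rx": 0, "ry": 0, "rz": 0, "grip": 1}, {"tx": 0, "ty": 0, "tz": 0, "rx": 0, "ry": 0, "rz": 0, "grip": 0}, {"tx": 0, "ty": 0, "tz": 0, "rx": 0, "ry": 0, "rz": 0, "grip": 0}, {"tx": 0, "ty": 0, "tz": 0, "rx": 0, "ry": 0, "rz": 0, "grip": 0}, {"tx": 0, "ty": 0, "tz": 0, "rx": 0, "ry": 0, "rz": 0, "grip": 0}, {"tx": 0, "ty": 0, "tz": 0, "rx": 0, "ry": 0, "rz": 0, "grip": 0}, {"tx": 0, "ty": 0, "tz": 0, "rx": 0, "ry": 0, "rz": 0, "grip": 0}]}}

```text
clock: 8.23
tcp_pos: [0.5626, 0.0152, 0.1969]
tcp_rot: [-90.2, 0.2, -86.9]
wrist_force: [-2.1, 4.4, -15.6]
width: 0.0259
```

>>> {"fn": "arm_command", "kwargs": {"deltas": [{"tx": 19, "ty": 11, "tz": 0, "rx": 0, "ry": 0, "rz": 0, "grip": 0}, {"tx": 17, "ty": 14, "tz": 0, "rx": 0, "ry": 0, "rz": 0, "grip": 0}, {"tx": 13, "ty": 17, "tz": 0, "rx": 0, "ry": 0, "rz": 0, "grip": 0}, {"tx": 10, "ty": 20, "tz": 0, "rx": 0, "ry": 0, "rz": 0, "grip": 0}, {"tx": 0, "ty": 0, "tz": 0, "rx": 0, "ry": 0, "rz": 0, "grip": 0}]}}

```text
clock: 8.65
tcp_pos: [0.5656, -0.0431, 0.1393]
tcp_rot: [-90.0, 0.2, -86.7]
wrist_force: [-0.4, 7.5, -7.1]
width: 0.0262
```

```bash
python3 - <<'E'
from h import *
st(); grab('wrist','w11')
E
```

```text
t8.65 tcp [565.6 -43.1 139.3] rot [-90.04   0.21 -86.74] F [-0.4  7.5 -7.1] w26.2
```

View pics/w11.png

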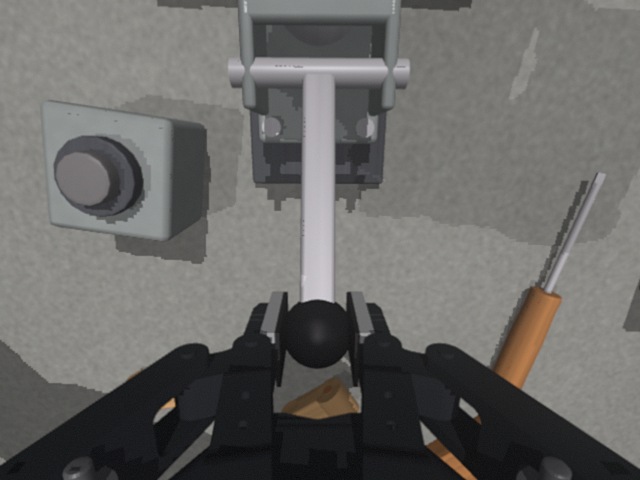

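>>> {"fn": "arm_command", "kwargs": {"deltas": [{"tx": 6, "ty": 19, "tz": 0, "rx": 0, "ry": 0, "rz": 0, "grip": 0}, {"tx": 2, "ty": 16, "tz": 0, "rx": 0, "ry": 0, "rz": 0, "grip": 0}, {"tx": 0, "ty": 3, "tz": 0, "rx": 0, "ry": 0, "rz": 0, "grip": 0}]}}

```text
clock: 8.95
tcp_pos: [0.5662, -0.0502, 0.107]
tcp_rot: [-90.0, 0.1, -86.7]
wrist_force: [-6.0, -4.4, 1.2]
width: 0.026
```

>>> {"fn": "arm_command", "kwargs": {"deltas": [{"tx": 0, "ty": 2, "tz": 0, "rx": 0, "ry": 0, "rz": 0, "grip": 0}]}}

```text
clock: 9.03
tcp_pos: [0.5662, -0.0501, 0.106]
tcp_rot: [-90.0, 0.1, -86.7]
wrist_force: [-6.3, -6.5, 2.1]
width: 0.0258
```

>>> {"fn": "arm_command", "kwargs": {"deltas": [{"tx": 0, "ty": 2, "tz": 0, "rx": 0, "ry": 0, "rz": 0, "grip": 0}]}}

```text
clock: 9.12
tcp_pos: [0.5662, -0.0502, 0.1054]
tcp_rot: [-90.0, 0.0, -86.6]
wrist_force: [-7.7, -7.8, 2.1]
width: 0.0261
```

>>> {"fn": "arm_command", "kwargs": {"deltas": [{"tx": 0, "ty": 4, "tz": 0, "rx": 0, "ry": 0, "rz": 0, "grip": 0}, {"tx": 0, "ty": 4, "tz": 0, "rx": 0, "ry": 0, "rz": 0, "grip": 0}]}}

```text
clock: 9.28
tcp_pos: [0.5662, -0.0499, 0.1007]
tcp_rot: [-90.0, -0.1, -86.6]
wrist_force: [-7.1, -6.5, 1.0]
width: 0.0262
```

>>> {"fn": "arm_command", "kwargs": {"deltas": [{"tx": 0, "ty": 4, "tz": 0, "rx": 0, "ry": 0, "rz": 0, "grip": 0}, {"tx": 0, "ty": 3, "tz": 0, "rx": 0, "ry": 0, "rz": 0, "grip": 0}]}}

```text
clock: 9.45
tcp_pos: [0.5662, -0.0496, 0.0969]
tcp_rot: [-89.9, -0.2, -86.5]
wrist_force: [-6.9, -5.8, 1.3]
width: 0.0259
```

>>> {"fn": "arm_command", "kwargs": {"deltas": [{"tx": 0, "ty": 0, "tz": 0, "rx": 0, "ry": 0, "rz": 0, "grip": 1}, {"tx": 0, "ty": 0, "tz": 0, "rx": 0, "ry": 0, "rz": 0, "grip": 1}, {"tx": 0, "ty": 0, "tz": 0, "rx": 0, "ry": 0, "rz": 0, "grip": 1}, {"tx": 0, "ty": 0, "tz": 0, "rx": 0, "ry": 0, "rz": 0, "grip": 1}, {"tx": 0, "ty": -30, "tz": 0, "rx": 0, "ry": 0, "rz": 0, "grip": 1}, {"tx": 0, "ty": -30, "tz": 0, "rx": 0, "ry": 0, "rz": 0, "grip": 1}, {"tx": 0, "ty": 0, "tz": 0, "rx": 0, "ry": 0, "rz": 0, "grip": 1}]}}

```text
clock: 10.03
tcp_pos: [0.5692, -0.0472, 0.1648]
tcp_rot: [-89.6, -0.2, -86.4]
wrist_force: [0.1, -0.4, 0.2]
width: 0.0854
```

```bash
python3 - <<'E'
from h import *
st(); grab('wrist','w12');grab('side','s6');grab('scene','c6')
b=cv2.imread('pics/s6.png')[120:270,220:420];c=cv2.imread('pics/c6.png')[130:280,290:490]
cv2.imwrite('pics/z10.png',np.vstack([cv2.resize(b,(800,600))[150:450],cv2.resize(c,(800,600))[200:500]]))
E
```

```text
t10.03 tcp [569.2 -47.2 164.8] rot [-89.59  -0.24 -86.39] F [ 0.1 -0.4  0.2] w85.4
```

View pics/z10.png

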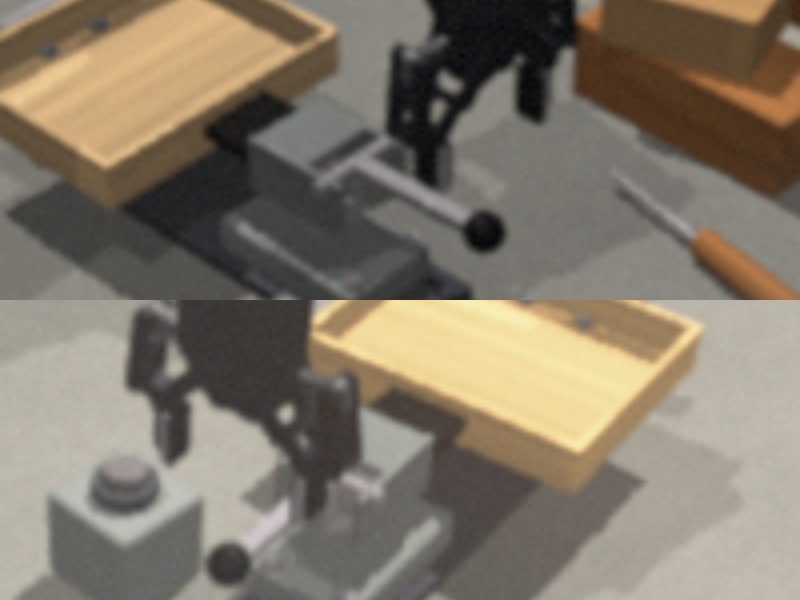

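View pics/w12.png

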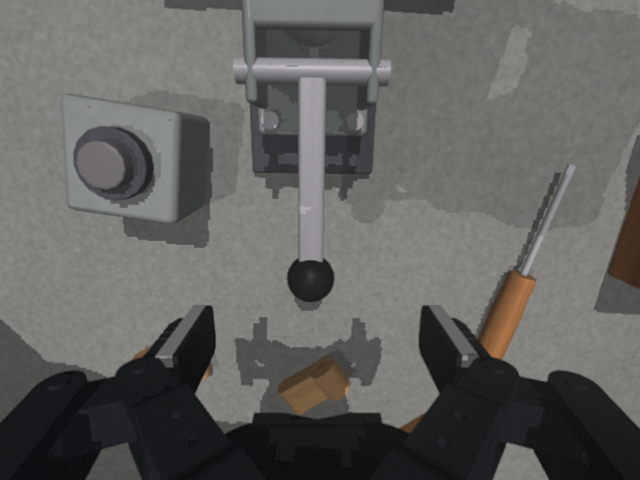

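```bash
python3 - <<'E'
from h import *
S=robot.camera_info('scene');D=robot.camera_info('side');W=robot.camera_info('wrist')
k,e=tri(ray(S,347,246),ray(D,341,215.25),ray(W,310.5,279));print(k,e)
k[2]=.15;go(k,-87.6)
E
```

```text
[ 0.56544111 -0.05158022  0.11715648] [np.float64(0.7488685416334062), np.float64(2.34342462303646), np.float64(2.5762793691170947)]
t10.18 tcp [567. -47. 160.] rot [-89.92  -0.16 -86.39] F [-0.9  0.5 -2.2] w85.5
d_tool mm [ 4.5 10.  -1.8]
rotvec [-0.001  0.021  0.003] deg 1.2
```

>>> {"fn": "arm_command", "kwargs": {"deltas": [{"tx": 4, "ty": 0, "tz": -2, "rx": 0, "ry": 0.02, "rz": 0, "grip": 0}, {"tx": 0, "ty": 0, "tz": 0, "rx": 0, "ry": 0, "rz": 0, "grip": 0}, {"tx": 0, "ty": 0, "tz": 0, "rx": 0, "ry": 0, "rz": 0, "grip": 0}, {"tx": 0, "ty": 0, "tz": 0, "rx": 0, "ry": 0, "rz": 0, "grip": 0}, {"tx": 0, "ty": 0, "tz": 0, "rx": 0, "ry": 0, "rz": 0, "grip": 0}, {"tx": 0, "ty": 0, "tz": 0, "rx": 0, "ry": 0, "rz": 0, "grip": 0}, {"tx": 0, "ty": 10, "tz": 0, "rx": 0, "ry": 0, "rz": 0, "grip": 0}, {"tx": 0, "ty": 10, "tz": 0, "rx": 0, "ry": 0, "rz": 0, "grip": 0}]}}

```text
clock: 10.85
tcp_pos: [0.5638, -0.0514, 0.136]
tcp_rot: [-90.1, -0.1, -87.7]
wrist_force: [-0.9, -0.5, -1.1]
width: 0.0
```

>>> {"fn": "arm_command", "kwargs": {"deltas": [{"tx": 0, "ty": 4, "tz": 0, "rx": 0, "ry": 0, "rz": 0, "grip": 0}]}}

```text
clock: 10.93
tcp_pos: [0.5632, -0.0513, 0.1303]
tcp_rot: [-90.2, -0.1, -87.7]
wrist_force: [-0.8, -1.0, 0.4]
width: 0.0002
```

>>> {"fn": "arm_command", "kwargs": {"deltas": [{"tx": 0, "ty": 2, "tz": 0, "rx": 0, "ry": 0, "rz": 0, "grip": 0}]}}

```text
clock: 11.02
tcp_pos: [0.5634, -0.0514, 0.1275]
tcp_rot: [-90.2, -0.1, -87.7]
wrist_force: [-2.7, -0.4, 30.6]
width: -0.0002
```

>>> {"fn": "arm_command", "kwargs": {"deltas": [{"tx": 0, "ty": 1.5, "tz": 0, "rx": 0, "ry": 0, "rz": 0, "grip": 0}]}}

```text
clock: 11.1
tcp_pos: [0.5639, -0.0515, 0.1267]
tcp_rot: [-90.1, -0.1, -87.7]
wrist_force: [-13.4, 0.7, 50.3]
width: -0.0
```

>>> {"fn": "arm_command", "kwargs": {"deltas": [{"tx": 0, "ty": -40, "tz": 0, "rx": 0, "ry": 0, "rz": 0, "grip": 0}, {"tx": 0, "ty": -40, "tz": 0, "rx": 0, "ry": 0, "rz": 0, "grip": 1}, {"tx": 0, "ty": -40, "tz": 0, "rx": 0, "ry": 0, "rz": 0, "grip": 1}, {"tx": 30, "ty": -25, "tz": -5, "rx": 0, "ry": 0, "rz": 0, "grip": 1}, {"tx": 30, "ty": -25, "tz": -5, "rx": 0, "ry": 0, "rz": 0, "grip": 1}, {"tx": 30, "ty": -25, "tz": -5, "rx": 0, "ry": 0, "rz": 0, "grip": 1}, {"tx": 30, "ty": -25, "tz": -5, "rx": 0, "ry": 0, "rz": 0, "grip": 1}, {"tx": 30, "ty": -20, "tz": -5, "rx": 0, "ry": 0, "rz": 0, "grip": 1}, {"tx": 35, "ty": -20, "tz": -5, "rx": 0, "ry": 0, "rz": 0, "grip": 1}, {"tx": 35, "ty": 0, "tz": -5, "rx": 0, "ry": 0, "rz": 0, "grip": 1}, {"tx": 35, "ty": 0, "tz": -5, "rx": 0, "ry": 0, "rz": 0, "grip": 1}, {"tx": 35, "ty": 0, "tz": 0, "rx": 0, "ry": 0, "rz": 0, "grip": 1}, {"tx": 35, "ty": 0, "tz": 0, "rx": 0, "ry": 0, "rz": 0, "grip": 1}, {"tx": 35, "ty": 0, "tz": 0, "rx": 0, "ry": 0, "rz": 0, "grip": 1}, {"tx": 0, "ty": 0, "tz": 0, "rx": 0, "ry": 0, "rz": 0, "grip": 1}]}}

```text
clock: 12.35
tcp_pos: [0.5369, -0.4267, 0.395]
tcp_rot: [-90.4, -0.2, -87.4]
wrist_force: [-0.3, -0.6, -1.3]
width: 0.0853
```

```bash
cat >> h.py <<'E'
def blobs(ci,im,z=.012,amin=200,amax=8000,lo=(8,60,50),hi=(25,255,255)):
    m=cv2.inRange(cv2.cvtColor(im,cv2.COLOR_BGR2HSV),lo,hi)
    cs,_=cv2.findContours(m,cv2.RETR_EXTERNAL,2)
    out=[]
    for q in cs:
        A=cv2.contourArea(q)
        if amin<A<amax:
            P=np.array([plane(ci,*p,z)[:2] for p in q[:,0].astype(float)],np.float32)*1000
            r=cv2.minAreaRect(P); bx=cv2.boxPoints(r); e1=bx[1]-bx[0];e2=bx[2]-bx[1]
            e=e1 if np.linalg.norm(e1)>np.linalg.norm(e2) else e2
            M=cv2.moments(q)
            print('px',int(M['m10']/A),int(M['m01']/A),'A',int(A),'ctr',np.round(r[0],1),'size',np.round(sorted(r[1]),1),'long axis %.1f'%(np.degrees(np.arctan2(e[1],e[0]))%180))
E
python3 - <<'E'
from h import *
st(); W,im=grab('wrist','w13'); blobs(W,im); print('side');D,im=grab('side','s7');blobs(D,im,amin=150);print('scene');S,im=grab('scene','c7');blobs(S,im,amin=150)
E
```

```text
t12.35 tcp [ 536.9 -426.7  395. ] rot [-90.44  -0.19 -87.35] F [-0.3 -0.6 -1.3] w85.3
px 112 475 A 376 ctr [  155.5 -1011.6] size [ 20.7 112. ] long axis 2.8
px 115 455 A 624 ctr [ 160.5 -962.1] size [56.7 80.3] long axis 10.8
px 309 219 A 952 ctr [ 524.2 -476. ] size [38.5 67.2] long axis 158.7
px 334 137 A 1077 ctr [ 554.5 -353.1] size [34.7 68. ] long axis 79.1
px 252 131 A 1153 ctr [ 437.  -350.1] size [36.4 67.8] long axis 56.9
px 171 77 A 1787 ctr [ 326.7 -284.5] size [54.5 59.6] long axis 43.8
px 456 77 A 3168 ctr [ 716.7 -267.5] size [ 52.4 106.6] long axis 41.6
px 357 26 A 1524 ctr [ 576.3 -212.1] size [36.3 69.6] long axis 38.3
px 249 11 A 1212 ctr [ 436.4 -202.7] size [30.4 70.9] long axis 2.7
side
px 469 350 A 512 ctr [ 528.  -472.6] size [45.7 70.3] long axis 158.8
px 341 351 A 571 ctr [ 332.6 -283.5] size [47.2 68.5] long axis 44.7
px 398 340 A 455 ctr [ 441.3 -349.7] size [38.6 76.8] long axis 54.3
px 431 311 A 428 ctr [ 558.8 -352.6] size [50.9 69.7] long axis 78.8
px 345 301 A 355 ctr [ 438.5 -193.7] size [42.6 70.3] long axis 10.3
px 389 274 A 293 ctr [ 580.4 -211.5
[... 530 characters left out ...]
.1
px 336 361 A 1081 ctr [ 716.2 -268.9] size [ 64.4 102.9] long axis 40.7
px 256 346 A 471 ctr [ 552. -353.] size [52.9 68.5] long axis 77.8
px 386 332 A 428 ctr [ 750.7 -127.4] size [ 30.6 112.7] long axis 80.6
px 223 319 A 437 ctr [ 435.9 -350.2] size [56.5 68.8] long axis 56.5
px 306 315 A 430 ctr [ 573.8 -212.2] size [56.3 67.9] long axis 40.9
px 268 283 A 369 ctr [ 435.1 -195.3] size [52.  76.5] long axis 7.8
px 213 282 A 427 ctr [ 325.7 -284.6] size [58.6 74.1] long axis 138.6
px 474 313 A 4120 ctr [876.4  67.2] size [129.8 321.9] long axis 98.4
px 547 221 A 2458 ctr [870.9 567.5] size [ 95.6 661.5] long axis 95.4
px 239 62 A 1263 ctr [-763.2  740.1] size [207.8 636.5] long axis 138.8
```

View pics/w13.png

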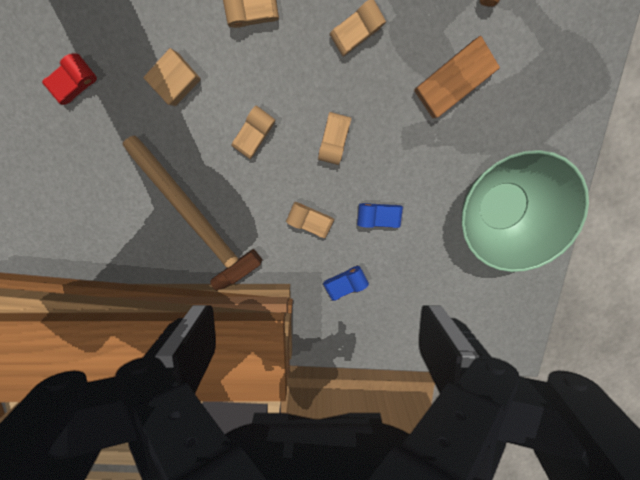

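View pics/s7.png

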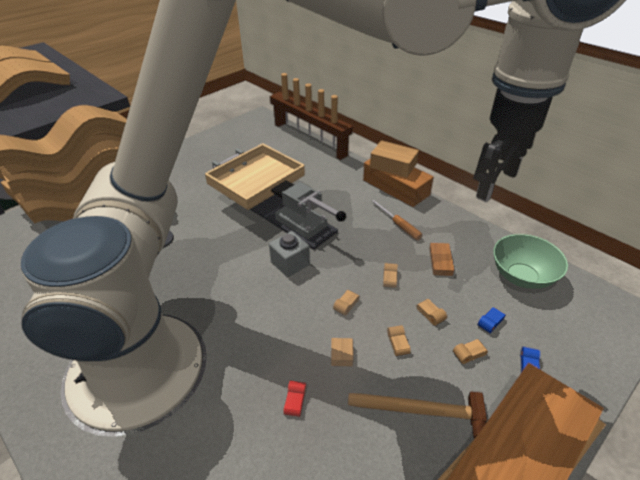

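```bash
python3 - <<'E'
from h import *
S=robot.camera_info('scene');D=robot.camera_info('side');W=robot.camera_info('wrist')
for n,a,b,c in(('A',(206.4,372.4),(469.5,350.8),(309,219)),('B',(256.2,346.7),(431.6,311.5),(334,137)),('C',(223.1,319.8),(398.6,340.3),(252,131)),('D',(306.4,315.7),(389.8,274.8),(357,26)),('E',(268.7,283.8),(345.7,301.8),(345.7,301.8))):
    r=[ray(S,*a),ray(D,*b)]; r+= [ray(W,*c)] if n!='E' else []
    print(n,np.round(tri(*r)[0]*1000,1),np.round(tri(*r)[1],1))
for z in(.0,.05,.1,.15):print(plane(W,290,287,z),plane(D,600,405,z))
go([.577,-.212,.1],38.5)
E
```

```text
A [ 524.9 -472.3   10.7] [3.  2.3 4.1]
B [ 555.5 -351.    11.2] [3.8 3.4 6.1]
C [ 438.4 -348.    11.3] [2.7 3.5 5.5]
D [ 577.4 -209.6   12.5] [3.1 2.9 5.4]
E [ 436.3 -196.8   14.1] [0.8 0.8]
[ 0.49770662 -0.58918892  0.        ] [ 0.60695686 -0.71617305  0.        ]
[ 0.50113383 -0.56665105  0.05      ] [ 0.56591629 -0.71413706  0.05      ]
[ 0.50456105 -0.54411319  0.1       ] [ 0.52487573 -0.71210107  0.1       ]
[ 0.50798826 -0.52157532  0.15      ] [ 0.48383517 -0.71006507  0.15      ]
t12.50 tcp [ 537.7 -421.1  396.1] rot [-90.39  -0.11 -87.17] F [-0.8  0.9 -1.3] w85.5
d_tool mm [-207.5  295.4   51.6]
rotvec [0.005 0.948 0.005] deg 54.3
```

>>> {"fn": "arm_command", "kwargs": {"deltas": [{"tx": -35, "ty": 15, "tz": 8, "rx": 0, "ry": 0, "rz": 0, "grip": 1}, {"tx": -35, "ty": 15, "tz": 8, "rx": 0, "ry": 0, "rz": 0, "grip": 1}, {"tx": -35, "ty": 15, "tz": 8, "rx": 0, "ry": 0, "rz": 0, "grip": 1}, {"tx": -35, "ty": 15, "tz": 8, "rx": 0, "ry": 0, "rz": 0, "grip": 1}, {"tx": -35, "ty": 15, "tz": 8, "rx": 0, "ry": 0, "rz": 0, "grip": 1}, {"tx": -32, "ty": 15, "tz": 8, "rx": 0, "ry": 0, "rz": 0, "grip": 1}, {"tx": 0, "ty": 20, "tz": 0, "rx": 0, "ry": 0.119, "rz": 0, "grip": 1}, {"tx": 0, "ty": 20, "tz": 0, "rx": 0, "ry": 0.119, "rz": 0, "grip": 1}, {"tx": 0, "ty": 20, "tz": 0, "rx": 0, "ry": 0.119, "rz": 0, "grip": 1}, {"tx": 0, "ty": 20, "tz": 0, "rx": 0, "ry": 0.119, "rz": 0, "grip": 1}, {"tx": 0, "ty": 20, "tz": 0, "rx": 0, "ry": 0.119, "rz": 0, "grip": 1}, {"tx": 0, "ty": 15, "tz": 0, "rx": 0, "ry": 0.119, "rz": 0, "grip": 1}, {"tx": 0, "ty": 0, "tz": 0, "rx": 0, "ry": 0.119, "rz": 0, "grip": 1}, {"tx": 0, "ty": 0, "tz": 0, "rx": 0, "ry": 0.119, "rz": 0, "grip": 1}, {"tx": 0, "ty": 0, "tz": 0, "rx": 0, "ry": 0, "rz": 0, "grip": 1}]}}

```text
clock: 13.75
tcp_pos: [0.5719, -0.1796, 0.1851]
tcp_rot: [-89.9, -0.1, -143.1]
wrist_force: [-1.2, 0.0, -0.5]
width: 0.0857
```

```bash
python3 - <<'E'
from h import *
s=st();go([.577,-.2115,.004],38.5,s); W,im=grab('wrist','w14');blobs(W,im)
E
```

```text
t13.75 tcp [ 571.9 -179.6  185.1] rot [-8.9920e+01 -1.3000e-01 -1.4309e+02] F [-1.2  0.  -0.5] w85.7
d_tool mm [ 14.6 181.1  28.3]
rotvec [-0.001 -0.028  0.002] deg 1.6
px 365 398 A 1117 ctr [ 438. -348.] size [36.7 67.2] long axis 56.5
px 250 333 A 2041 ctr [ 435.1 -197.2] size [34.8 75.4] long axis 11.1
px 348 236 A 2409 ctr [ 577.1 -214. ] size [34.6 67.1] long axis 37.7
px 420 27 A 2570 ctr [ 748.7 -146.8] size [27.7 66.4] long axis 80.2
```

View pics/w14.png

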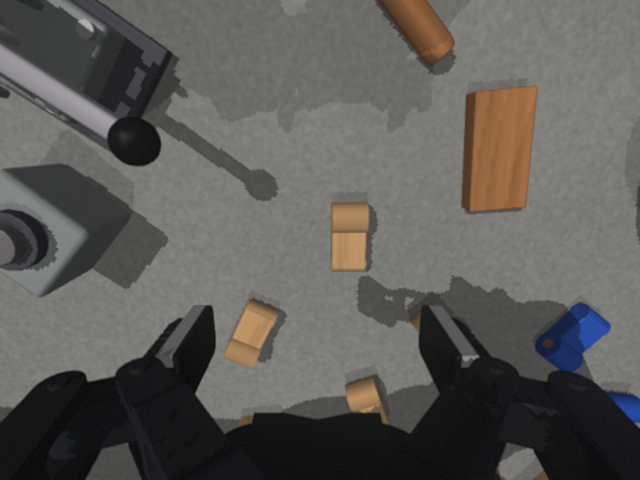

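>>> {"fn": "arm_command", "kwargs": {"deltas": [{"tx": 16, "ty": 0, "tz": 30, "rx": 0, "ry": -0.02, "rz": 0, "grip": 1}, {"tx": 0, "ty": 35, "tz": 0, "rx": 0, "ry": 0, "rz": 0, "grip": 0.8}, {"tx": 0, "ty": 35, "tz": 0, "rx": 0, "ry": 0, "rz": 0, "grip": 0.8}, {"tx": 0, "ty": 35, "tz": 0, "rx": 0, "ry": 0, "rz": 0, "grip": 0.8}, {"tx": 0, "ty": 35, "tz": 0, "rx": 0, "ry": 0, "rz": 0, "grip": 0.8}, {"tx": 0, "ty": 10, "tz": 0, "rx": 0, "ry": 0, "rz": 0, "grip": 0.8}, {"tx": 0, "ty": 0, "tz": 0, "rx": 0, "ry": 0, "rz": 0, "grip": 0.8}]}}

```text
clock: 14.38
tcp_pos: [0.5827, -0.212, 0.0374]
tcp_rot: [-89.2, 0.2, -139.0]
wrist_force: [-0.7, -0.2, -0.8]
width: 0.0684
```

```bash
python3 - <<'E'
from h import *
s=st();go([.577,-.2135,.005],38,s); W,im=grab('wrist','w15')
E
```

```text
t14.38 tcp [ 582.7 -212.    37.4] rot [ -89.18    0.23 -139.03] F [-0.7 -0.2 -0.8] w68.4
d_tool mm [ 5.4 32.3 -3.1]
rotvec [-0.014  0.052 -0.004] deg 3.1
```

View pics/w15.png

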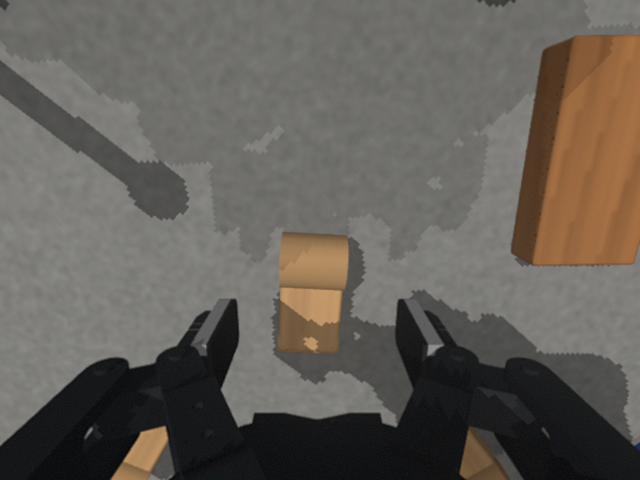

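>>> {"fn": "arm_command", "kwargs": {"deltas": [{"tx": 5, "ty": 0, "tz": -3, "rx": -0.014, "ry": 0.05, "rz": 0, "grip": 0.8}, {"tx": 0, "ty": 16, "tz": 0, "rx": 0, "ry": 0, "rz": 0, "grip": 0.8}, {"tx": 0, "ty": 14, "tz": 0, "rx": 0, "ry": 0, "rz": 0, "grip": 0.8}, {"tx": 0, "ty": 0, "tz": 0, "rx": 0, "ry": 0, "rz": 0, "grip": 0}, {"tx": 0, "ty": 0, "tz": 0, "rx": 0, "ry": 0, "rz": 0, "grip": 0}, {"tx": 0, "ty": 0, "tz": 0, "rx": 0, "ry": 0, "rz": 0, "grip": 0}, {"tx": 0, "ty": 0, "tz": 0, "rx": 0, "ry": 0, "rz": 0, "grip": 0}], "squeeze": 45}}

```text
clock: 15.02
tcp_pos: [0.5832, -0.2142, 0.019]
tcp_rot: [-89.3, 0.6, -141.4]
wrist_force: [-1.6, -0.7, -1.5]
width: 0.0296
```

```bash
python3 - <<'E'
from h import *
s=st(); W,im=grab('wrist','w16')
E
```

```text
t15.02 tcp [ 583.2 -214.2   19. ] rot [ -89.28    0.62 -141.4 ] F [-1.6 -0.7 -1.5] w29.6
```

View pics/w16.png

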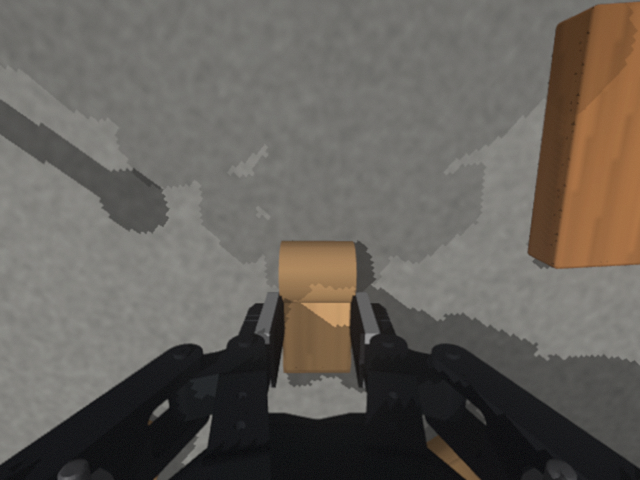

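>>> {"fn": "arm_command", "kwargs": {"deltas": [{"tx": 0, "ty": 0, "tz": 0, "rx": 0, "ry": 0, "rz": 0, "grip": 0.7}, {"tx": 0, "ty": 0, "tz": 0, "rx": 0, "ry": 0, "rz": 0, "grip": 0.7}, {"tx": 0, "ty": 0, "tz": 0, "rx": 0, "ry": 0, "rz": 0, "grip": 0.7}, {"tx": 4, "ty": 8, "tz": -3, "rx": -0.014, "ry": 0.012, "rz": 0.0, "grip": 0.7}, {"tx": 2, "ty": 7, "tz": -1, "rx": 0, "ry": 0, "rz": 0, "grip": 0.7}, {"tx": 0, "ty": 4, "tz": 0, "rx": 0, "ry": 0, "rz": 0, "grip": 0.7}]}}

```text
clock: 15.57
tcp_pos: [0.5769, -0.2152, 0.0006]
tcp_rot: [-90.0, 0.7, -142.1]
wrist_force: [-0.6, 0.6, -1.7]
width: 0.0593
```

```bash
python3 - <<'E'
from h import *
s=st();go([.577,-.2135,.005],38,s)
E
```

```text
t15.57 tcp [ 576.9 -215.2    0.6] rot [ -89.98    0.72 -142.13] F [-0.6  0.6 -1.7] w59.3
d_tool mm [-1.2 -4.4 -1.3]
rotvec [-0.    -0.002 -0.013] deg 0.7
```

>>> {"fn": "arm_command", "kwargs": {"deltas": [{"tx": -1, "ty": -3, "tz": -1, "rx": 0, "ry": 0, "rz": -0.012, "grip": 0.7}, {"tx": 0, "ty": 0, "tz": 0, "rx": 0, "ry": 0, "rz": 0, "grip": 0}, {"tx": 0, "ty": 0, "tz": 0, "rx": 0, "ry": 0, "rz": 0, "grip": 0}, {"tx": 0, "ty": 0, "tz": 0, "rx": 0, "ry": 0, "rz": 0, "grip": 0}, {"tx": 0, "ty": 0, "tz": 0, "rx": 0, "ry": 0, "rz": 0, "grip": 0}, {"tx": 0, "ty": 0, "tz": 0, "rx": 0, "ry": 0, "rz": 0, "grip": 0}], "squeeze": 45}}

```text
clock: 16.07
tcp_pos: [0.5761, -0.2134, 0.0022]
tcp_rot: [-90.1, -0.1, -142.1]
wrist_force: [0.2, 0.1, -2.0]
width: 0.0309
```

>>> {"fn": "arm_command", "kwargs": {"deltas": [{"tx": 0, "ty": -30, "tz": 0, "rx": 0, "ry": 0, "rz": 0, "grip": 0}, {"tx": 0, "ty": -40, "tz": 0, "rx": 0, "ry": 0, "rz": 0, "grip": 0}, {"tx": 0, "ty": -40, "tz": 0, "rx": 0, "ry": 0, "rz": 0, "grip": 0}, {"tx": 0, "ty": -40, "tz": 0, "rx": 0, "ry": 0, "rz": 0, "grip": 0}, {"tx": 0, "ty": -40, "tz": 0, "rx": 0, "ry": 0, "rz": 0, "grip": 0}, {"tx": 0, "ty": 0, "tz": 0, "rx": 0, "ry": -0.119, "rz": 0, "grip": 0}, {"tx": 0, "ty": 0, "tz": 0, "rx": 0, "ry": -0.119, "rz": 0, "grip": 0}, {"tx": 0, "ty": 0, "tz": 0, "rx": 0, "ry": -0.119, "rz": 0, "grip": 0}, {"tx": 0, "ty": 0, "tz": 0, "rx": 0, "ry": -0.119, "rz": 0, "grip": 0}, {"tx": 0, "ty": 0, "tz": 0, "rx": 0, "ry": -0.119, "rz": 0, "grip": 0}, {"tx": 0, "ty": 0, "tz": 0, "rx": 0, "ry": -0.119, "rz": 0, "grip": 0}, {"tx": 0, "ty": 0, "tz": 0, "rx": 0, "ry": -0.119, "rz": 0, "grip": 0}, {"tx": 0, "ty": 0, "tz": 0, "rx": 0, "ry": -0.119, "rz": 0, "grip": 0}]}}

```text
clock: 17.15
tcp_pos: [0.5764, -0.2129, 0.2039]
tcp_rot: [-90.0, -0.0, -85.4]
wrist_force: [-0.2, 0.1, -1.0]
width: 0.031
```

```bash
python3 - <<'E'
from h import *
s=st(); W,im=grab('wrist','w17')
h=np.array([.547,.396,.085]);d=np.array([.042,-.999,0]);n=np.array([.999,.042,0])
for a in(-42,42):
  for b in(-67,0,67): print(a,b,np.round((h+d*(.125+a/1000)+n*b/1000)[:2],4))
E
```

```text
t17.15 tcp [ 576.4 -212.9  203.9] rot [-9.003e+01 -1.000e-02 -8.541e+01] F [-0.2  0.1 -1. ] w31.0
-42 -67 [0.4836 0.3103]
-42 0 [0.5505 0.3131]
-42 67 [0.6174 0.3159]
42 -67 [0.4871 0.2264]
42 0 [0.554  0.2292]
42 67 [0.6209 0.232 ]
```

View pics/w17.png

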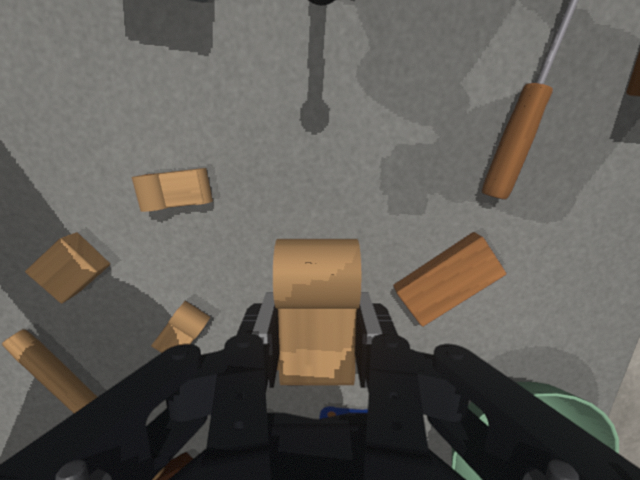

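```bash
python3 - <<'E'
from h import *
go([.6174,.3159,.2],-87.6)
E
```

```text
t17.20 tcp [ 576.4 -212.8  203.9] rot [-9.003e+01 -1.000e-02 -8.479e+01] F [-0.1 -0.1 -0.8] w31.0
d_tool mm [-522.8    3.8   88.8]
rotvec [0.    0.049 0.   ] deg 2.8
```

>>> {"fn": "arm_command", "kwargs": {"deltas": [{"tx": 0, "ty": 0, "tz": 0, "rx": 0, "ry": 0.049, "rz": 0, "grip": 0}, {"tx": -38, "ty": 0, "tz": 5, "rx": 0, "ry": 0, "rz": 0, "grip": 0}, {"tx": -38, "ty": 0, "tz": 5, "rx": 0, "ry": 0, "rz": 0, "grip": 0}, {"tx": -38, "ty": 0, "tz": 5, "rx": 0, "ry": 0, "rz": 0, "grip": 0}, {"tx": -38, "ty": 0, "tz": 5, "rx": 0, "ry": 0, "rz": 0, "grip": 0}, {"tx": -38, "ty": 0, "tz": 5, "rx": 0, "ry": 0, "rz": 0, "grip": 0}, {"tx": -38, "ty": 0, "tz": 5, "rx": 0, "ry": 0, "rz": 0, "grip": 0}, {"tx": -38, "ty": 0, "tz": 5, "rx": 0, "ry": 0, "rz": 0, "grip": 0}, {"tx": -38, "ty": 0, "tz": 5, "rx": 0, "ry": 0, "rz": 0, "grip": 0}, {"tx": -38, "ty": 0, "tz": 5, "rx": 0, "ry": 0, "rz": 0, "grip": 0}, {"tx": -38, "ty": 0, "tz": 5, "rx": 0, "ry": 0, "rz": 0, "grip": 0}, {"tx": -38, "ty": 0, "tz": 5, "rx": 0, "ry": 0, "rz": 0, "grip": 0}, {"tx": -30, "ty": 0, "tz": 3, "rx": 0, "ry": 0, "rz": 0, "grip": 0}, {"tx": -15, "ty": 0, "tz": 0, "rx": 0, "ry": 0, "rz": 0, "grip": 0}, {"tx": 0, "ty": 0, "tz": 0, "rx": 0, "ry": 0, "rz": 0, "grip": 0}]}}

```text
clock: 18.45
tcp_pos: [0.6263, 0.2722, 0.2032]
tcp_rot: [-89.9, -0.0, -90.9]
wrist_force: [-0.5, 0.9, -2.8]
width: 0.031
```

```bash
python3 - <<'E'
from h import *
s=st();go([.6174,.3159,.1],-87.6,s); W,im=grab('wrist','w18'); grab('side','s8');grab('scene','c8')
E
```

```text
t18.45 tcp [626.3 272.2 203.2] rot [-8.988e+01 -2.000e-02 -9.085e+01] F [-0.5  0.9 -2.8] w31.0
d_tool mm [-43.6 103.2  -9.8]
rotvec [-0.002 -0.057  0.   ] deg 3.3
```

View pics/w18.png

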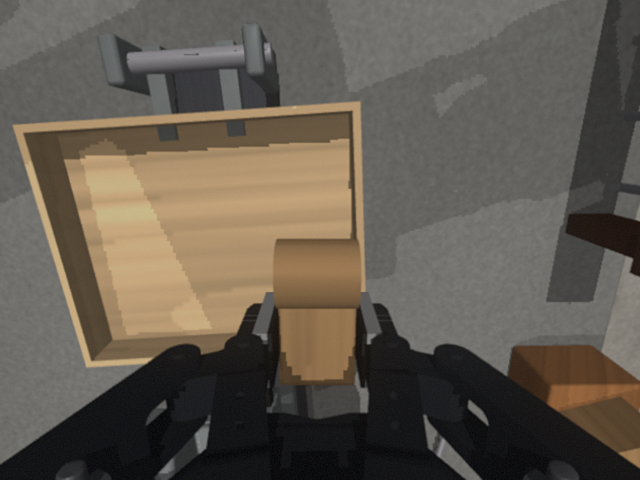

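View pics/s8.png

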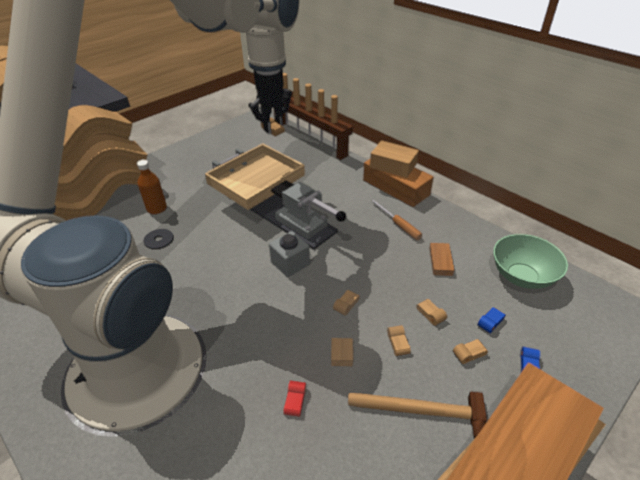

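```bash
python3 - <<'E'
from h import *
W=robot.camera_info('wrist')
P=[plane(W,*p,.111)[:2] for p in((14,125),(360,102),(88,367))];print(np.round(P,4))
c=(P[1]+P[2])/2;print('centre',c,'ang',np.degrees(np.arctan2(*(P[1]-P[0])[::-1])),[np.linalg.norm(P[i]-P[0]) for i in(1,2)])
print('centre, hinge est',np.array([.547,.396])+.125*np.array([.042,-.999]))
Dm=robot.camera_info('side');print([np.round(plane(Dm,*p,.111)[:2],3) for p in((205.5,177),(264,145.5),(304,166),(247,203.5))])
E
```

```text
[[0.4355 0.353 ]
 [0.6547 0.3639]
 [0.4447 0.1728]]
centre [0.54971962 0.26833367] ang 2.8326008872222155 [np.float64(0.2194865446365553), np.float64(0.1804890081576047)]
centre, hinge est [0.55225  0.271125]
[array([0.428, 0.34 ]), array([0.651, 0.355]), array([0.661, 0.185]), array([0.436, 0.161])]
```

>>> {"fn": "arm_command", "kwargs": {"deltas": [{"tx": 0, "ty": 0, "tz": 0, "rx": 0, "ry": -0.057, "rz": 0, "grip": 0}, {"tx": -25, "ty": 0, "tz": -6, "rx": 0, "ry": 0, "rz": 0, "grip": 0}, {"tx": -20, "ty": 0, "tz": -4, "rx": 0, "ry": 0, "rz": 0, "grip": 0}, {"tx": 0, "ty": 30, "tz": 0, "rx": 0, "ry": 0, "rz": 0, "grip": 0}, {"tx": 0, "ty": 30, "tz": 0, "rx": 0, "ry": 0, "rz": 0, "grip": 0}, {"tx": 0, "ty": 10, "tz": 0, "rx": 0, "ry": 0, "rz": 0, "grip": 0}]}}

```text
clock: 19.1
tcp_pos: [0.6183, 0.3054, 0.136]
tcp_rot: [-89.5, -0.0, -88.4]
wrist_force: [-0.9, -1.4, -2.4]
width: 0.0311
```

```bash
python3 - <<'E'
from h import *
go([.6152,.3128,.086],-87.6)
E
```

```text
t19.10 tcp [618.3 305.4 136. ] rot [-8.951e+01 -5.000e-02 -8.844e+01] F [-0.9 -1.4 -2.4] w31.1
d_tool mm [-7.5 49.9 -3.3]
rotvec [-0.008 -0.015  0.001] deg 1.0
```

>>> {"fn": "arm_command", "kwargs": {"deltas": [{"tx": -8, "ty": 15, "tz": -3, "rx": -0.008, "ry": -0.015, "rz": 0, "grip": 0}, {"tx": 0, "ty": 15, "tz": 0, "rx": 0, "ry": 0, "rz": 0, "grip": 0}, {"tx": 0, "ty": 12, "tz": 0, "rx": 0, "ry": 0, "rz": 0, "grip": 0}]}}

```text
clock: 19.35
tcp_pos: [0.6161, 0.3109, 0.093]
tcp_rot: [-90.0, -0.1, -87.8]
wrist_force: [-0.4, 0.4, -1.6]
width: 0.0308
```

```bash
python3 - <<'E'
from h import *
go([.6152,.3128,.086],-87.6)
E
```

```text
t19.35 tcp [616.1 310.9  93. ] rot [-9.000e+01 -6.000e-02 -8.778e+01] F [-0.4  0.4 -1.6] w30.8
d_tool mm [-1.9  7.  -0.8]
rotvec [-0.    -0.003  0.001] deg 0.2
```

>>> {"fn": "arm_command", "kwargs": {"deltas": [{"tx": 0, "ty": 4, "tz": 0, "rx": 0, "ry": 0, "rz": 0, "grip": 0}, {"tx": 0, "ty": 1, "tz": 0, "rx": 0, "ry": 0, "rz": 0, "grip": 0}]}}

```text
clock: 19.52
tcp_pos: [0.6154, 0.3099, 0.0857]
tcp_rot: [-90.2, -0.1, -87.8]
wrist_force: [-0.3, 0.4, -0.8]
width: 0.0314
```

>>> {"fn": "arm_command", "kwargs": {"deltas": [{"tx": 0, "ty": 0, "tz": 0, "rx": 0, "ry": 0, "rz": 0, "grip": 0.52}, {"tx": 0, "ty": 0, "tz": 0, "rx": 0, "ry": 0, "rz": 0, "grip": 0.52}, {"tx": 0, "ty": 0, "tz": 0, "rx": 0, "ry": 0, "rz": 0, "grip": 0.52}, {"tx": 0, "ty": 0, "tz": 0, "rx": 0, "ry": 0, "rz": 0, "grip": 0.52}, {"tx": 0, "ty": -30, "tz": 0, "rx": 0, "ry": 0, "rz": 0, "grip": 0.52}, {"tx": 0, "ty": -40, "tz": 0, "rx": 0, "ry": 0, "rz": 0, "grip": 0.52}, {"tx": 0, "ty": -30, "tz": 0, "rx": 0, "ry": 0, "rz": 0, "grip": 1}]}}

```text
clock: 20.1
tcp_pos: [0.6139, 0.3089, 0.1855]
tcp_rot: [-90.6, -0.3, -87.9]
wrist_force: [0.1, 0.5, -0.7]
width: 0.0549
```

```bash
python3 - <<'E'
from h import *
st(); W,im=grab('wrist','w19');blobs(W,im,.095)
D,im=grab('side','s9');blobs(D,im,amin=150)
# go to E
go([.437,-.196,.19],-171)
E
```

```text
t20.10 tcp [613.9 308.9 185.5] rot [-90.6   -0.26 -87.86] F [ 0.1  0.5 -0.7] w54.9
px 607 421 A 1694 ctr [857.  170.8] size [ 18.9 101.1] long axis 142.3
px 469 350 A 512 ctr [ 528.  -472.6] size [45.7 70.3] long axis 158.8
px 341 351 A 570 ctr [ 332.5 -283.4] size [47.  68.5] long axis 44.7
px 398 340 A 453 ctr [ 441.3 -349.7] size [38.6 76.8] long axis 54.3
px 431 311 A 430 ctr [ 558.8 -352.6] size [50.9 69.7] long axis 78.8
px 345 301 A 361 ctr [ 439.1 -193.1] size [42.4 72.1] long axis 12.1
px 441 259 A 638 ctr [ 718.3 -268. ] size [ 54.8 120. ] long axis 41.5
px 406 226 A 278 ctr [ 755.6 -125.5] size [ 34.8 115.2] long axis 79.9
px 253 174 A 3571 ctr [623.4 379. ] size [254.1 282.7] long axis 2.9
px 527 32 A 2490 ctr [2650.9  522.2] size [ 709.9 1416.2] long axis 89.7
px 2 19 A 180 ctr [ 544.8 2438.4] size [  32.2 1026.9] long axis 71.9
t20.20 tcp [616.3 310.  189.2] rot [-90.15  -0.1  -87.86] F [-0.6  0.4 -0.7] w69.8
d_tool mm [ 498.9    0.5 -198.1]
rotvec [1.000e-03 1.451e+00 3.000e-03] deg 83.1
```

View pics/w19.png

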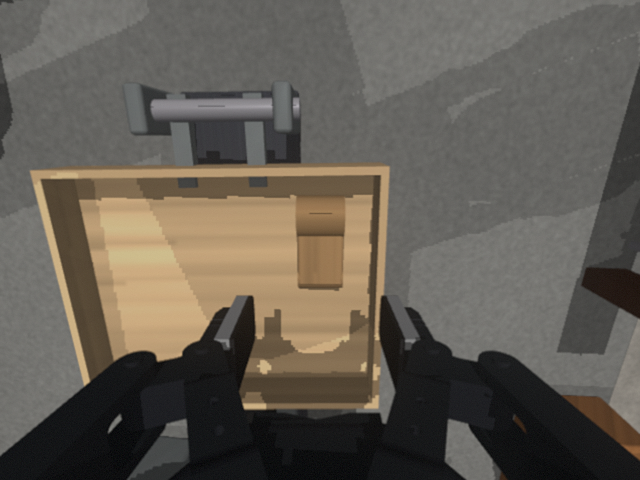

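>>> {"fn": "arm_command", "kwargs": {"deltas": [{"tx": 38, "ty": 0, "tz": -15, "rx": 0, "ry": 0, "rz": 0, "grip": 1}, {"tx": 38, "ty": 0, "tz": -15, "rx": 0, "ry": 0, "rz": 0, "grip": 1}, {"tx": 38, "ty": 0, "tz": -15, "rx": 0, "ry": 0, "rz": 0, "grip": 1}, {"tx": 38, "ty": 0, "tz": -15, "rx": 0, "ry": 0, "rz": 0, "grip": 1}, {"tx": 38, "ty": 0, "tz": -15, "rx": 0, "ry": 0, "rz": 0, "grip": 1}, {"tx": 38, "ty": 0, "tz": -15, "rx": 0, "ry": 0, "rz": 0, "grip": 1}, {"tx": 38, "ty": 0, "tz": -15, "rx": 0, "ry": 0, "rz": 0, "grip": 1}, {"tx": 38, "ty": 0, "tz": -15, "rx": 0, "ry": 0, "rz": 0, "grip": 1}, {"tx": 38, "ty": 0, "tz": -15, "rx": 0, "ry": 0, "rz": 0, "grip": 1}, {"tx": 38, "ty": 0, "tz": -15, "rx": 0, "ry": 0, "rz": 0, "grip": 1}, {"tx": 38, "ty": 0, "tz": -15, "rx": 0, "ry": 0, "rz": 0, "grip": 1}, {"tx": 38, "ty": 0, "tz": -15, "rx": 0, "ry": 0, "rz": 0, "grip": 1}, {"tx": 38, "ty": 0, "tz": -15, "rx": 0, "ry": 0, "rz": 0, "grip": 1}]}}

```text
clock: 21.28
tcp_pos: [0.4385, -0.1957, 0.1909]
tcp_rot: [-89.2, -0.0, -87.2]
wrist_force: [0.3, -0.1, -0.7]
width: 0.0856
```

>>> {"fn": "arm_command", "kwargs": {"deltas": [{"tx": 0, "ty": 0, "tz": 0, "rx": 0, "ry": 0.12, "rz": 0, "grip": 1}, {"tx": 0, "ty": 0, "tz": 0, "rx": 0, "ry": 0.12, "rz": 0, "grip": 1}, {"tx": 0, "ty": 0, "tz": 0, "rx": 0, "ry": 0.12, "rz": 0, "grip": 1}, {"tx": 0, "ty": 0, "tz": 0, "rx": 0, "ry": 0.12, "rz": 0, "grip": 1}, {"tx": 0, "ty": 0, "tz": 0, "rx": 0, "ry": 0.12, "rz": 0, "grip": 1}, {"tx": 0, "ty": 0, "tz": 0, "rx": 0, "ry": 0.12, "rz": 0, "grip": 1}, {"tx": 0, "ty": 0, "tz": 0, "rx": 0, "ry": 0.12, "rz": 0, "grip": 1}, {"tx": 0, "ty": 0, "tz": 0, "rx": 0, "ry": 0.12, "rz": 0, "grip": 1}, {"tx": 0, "ty": 0, "tz": 0, "rx": 0, "ry": 0.12, "rz": 0, "grip": 1}, {"tx": 0, "ty": 0, "tz": 0, "rx": 0, "ry": 0.12, "rz": 0, "grip": 1}, {"tx": 0, "ty": 0, "tz": 0, "rx": 0, "ry": 0.12, "rz": 0, "grip": 1}, {"tx": 0, "ty": 0, "tz": 0, "rx": 0, "ry": 0.12, "rz": 0, "grip": 1}]}}

```text
clock: 22.28
tcp_pos: [0.4354, -0.2062, 0.1923]
tcp_rot: [-89.5, 1.1, -172.6]
wrist_force: [0.1, 0.1, -0.7]
width: 0.0854
```

```bash
python3 - <<'E'
from h import *
s=st();print(np.round(s['joints'])); W,im=grab('wrist','w20');blobs(W,im)
go([.437,-.196,.003],-170)
E
```

```text
t22.28 tcp [ 435.4 -206.2  192.3] rot [ -89.54    1.11 -172.57] F [ 0.1  0.1 -0.7] w85.4
[-33.  19. 101.   0.  59.  50.]
px 376 333 A 2707 ctr [ 325.9 -285.4] size [50.7 69.6] long axis 43.2
px 573 333 A 3847 ctr [ 350.  -486.6] size [ 35.8 155.1] long axis 128.3
px 463 237 A 2350 ctr [ 438.3 -351.3] size [35.7 68.8] long axis 55.8
px 304 219 A 2425 ctr [ 435.9 -195.6] size [35.  69.3] long axis 11.0
px 615 167 A 3203 ctr [ 524.2 -477.6] size [54.3 67.6] long axis 158.5
px 501 110 A 3551 ctr [ 555.5 -354.3] size [38.5 72.5] long axis 79.8
t22.33 tcp [ 435.4 -206.2  192.3] rot [ -89.55    1.11 -173.18] F [-0.6  0.7 -0.1] w85.4
d_tool mm [  0.9 189.3 -11.4]
rotvec [-0.008 -0.056 -0.019] deg 3.4
```

View pics/w20.png

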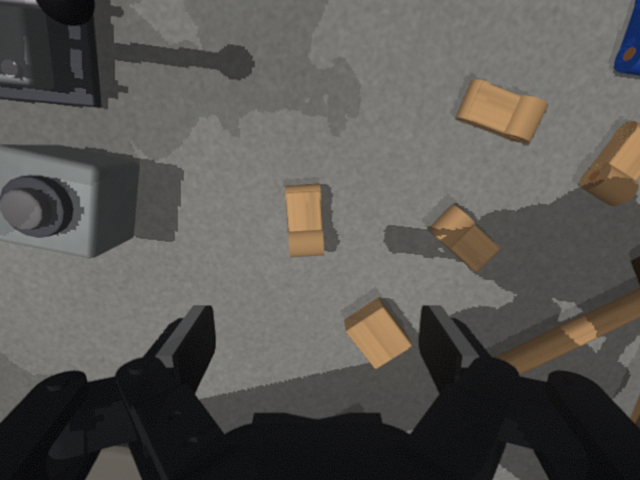

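>>> {"fn": "arm_command", "kwargs": {"deltas": [{"tx": 0, "ty": 0, "tz": -11, "rx": -0.008, "ry": -0.075, "rz": -0.019, "grip": 0.8}, {"tx": 0, "ty": 35, "tz": 0, "rx": 0, "ry": 0, "rz": 0, "grip": 0.8}, {"tx": 0, "ty": 35, "tz": 0, "rx": 0, "ry": 0, "rz": 0, "grip": 0.8}, {"tx": 0, "ty": 35, "tz": 0, "rx": 0, "ry": 0, "rz": 0, "grip": 0.8}, {"tx": 0, "ty": 25, "tz": 0, "rx": 0, "ry": 0, "rz": 0, "grip": 0.8}, {"tx": 0, "ty": 15, "tz": 0, "rx": 0, "ry": 0, "rz": 0, "grip": 0.8}]}}

```text
clock: 22.83
tcp_pos: [0.4388, -0.1976, 0.0472]
tcp_rot: [-89.4, 0.6, -167.7]
wrist_force: [-0.6, 0.3, -0.8]
width: 0.0683
```

```bash
python3 - <<'E'
from h import *
go([.4365,-.1957,.003],-169)
E
```

```text
t22.83 tcp [ 438.8 -197.6   47.2] rot [ -89.37    0.61 -167.67] F [-0.6  0.3 -0.8] w68.3
d_tool mm [ 2.4 44.2 -2.8]
rotvec [-0.011  0.023 -0.011] deg 1.6
```

>>> {"fn": "arm_command", "kwargs": {"deltas": [{"tx": 2, "ty": 15, "tz": -3, "rx": -0.011, "ry": 0.023, "rz": -0.011, "grip": 0.8}, {"tx": 0, "ty": 15, "tz": 0, "rx": 0, "ry": 0, "rz": 0, "grip": 0.8}, {"tx": 0, "ty": 9, "tz": 0, "rx": 0, "ry": 0, "rz": 0, "grip": 0.8}, {"tx": 0, "ty": 2, "tz": 0, "rx": 0, "ry": 0, "rz": 0, "grip": 0.8}]}}

```text
clock: 23.17
tcp_pos: [0.4354, -0.1944, 0.0014]
tcp_rot: [-90.1, -0.2, -168.3]
wrist_force: [-1.4, -0.1, -0.9]
width: 0.0685
```

```bash
python3 - <<'E'
from h import *
go([.4365,-.1957,.003],-169)
E
```

```text
t23.17 tcp [ 435.4 -194.4    1.4] rot [-9.014e+01 -1.600e-01 -1.683e+02] F [-1.4 -0.1 -0.9] w68.5
d_tool mm [-0.9 -1.6  1.5]
rotvec [0.002 0.012 0.003] deg 0.7
```

Good. Close, lift, rotate back by ry -0.119 rows (81°).

>>> {"fn": "arm_command", "kwargs": {"deltas": [{"tx": 0, "ty": -1.5, "tz": 1.5, "rx": 0, "ry": 0.01, "rz": 0, "grip": 0.8}, {"tx": 0, "ty": 0, "tz": 0, "rx": 0, "ry": 0, "rz": 0, "grip": 0}, {"tx": 0, "ty": 0, "tz": 0, "rx": 0, "ry": 0, "rz": 0, "grip": 0}, {"tx": 0, "ty": 0, "tz": 0, "rx": 0, "ry": 0, "rz": 0, "grip": 0}, {"tx": 0, "ty": 0, "tz": 0, "rx": 0, "ry": 0, "rz": 0, "grip": 0}, {"tx": 0, "ty": 0, "tz": 0, "rx": 0, "ry": 0, "rz": 0, "grip": 0}], "squeeze": 45}}

```text
clock: 23.67
tcp_pos: [0.4371, -0.197, 0.0058]
tcp_rot: [-90.0, 0.0, -168.7]
wrist_force: [-0.9, -0.6, -2.6]
width: 0.0312
```

>>> {"fn": "arm_command", "kwargs": {"deltas": [{"tx": 0, "ty": -30, "tz": 0, "rx": 0, "ry": 0, "rz": 0, "grip": 0}, {"tx": 0, "ty": -40, "tz": 0, "rx": 0, "ry": 0, "rz": 0, "grip": 0}, {"tx": 0, "ty": -40, "tz": 0, "rx": 0, "ry": 0, "rz": 0, "grip": 0}, {"tx": 0, "ty": -40, "tz": 0, "rx": 0, "ry": 0, "rz": 0, "grip": 0}, {"tx": 0, "ty": -40, "tz": 0, "rx": 0, "ry": 0, "rz": 0, "grip": 0}, {"tx": 0, "ty": 0, "tz": 0, "rx": 0, "ry": -0.12, "rz": 0, "grip": 0}, {"tx": 0, "ty": 0, "tz": 0, "rx": 0, "ry": -0.12, "rz": 0, "grip": 0}, {"tx": 0, "ty": 0, "tz": 0, "rx": 0, "ry": -0.12, "rz": 0, "grip": 0}, {"tx": 0, "ty": 0, "tz": 0, "rx": 0, "ry": -0.12, "rz": 0, "grip": 0}, {"tx": 0, "ty": 0, "tz": 0, "rx": 0, "ry": -0.12, "rz": 0, "grip": 0}, {"tx": 0, "ty": 0, "tz": 0, "rx": 0, "ry": -0.12, "rz": 0, "grip": 0}, {"tx": 0, "ty": 0, "tz": 0, "rx": 0, "ry": -0.12, "rz": 0, "grip": 0}, {"tx": 0, "ty": 0, "tz": 0, "rx": 0, "ry": -0.12, "rz": 0, "grip": 0}, {"tx": 0, "ty": 0, "tz": 0, "rx": 0, "ry": -0.12, "rz": 0, "grip": 0}, {"tx": 0, "ty": 0, "tz": 0, "rx": 0, "ry": -0.12, "rz": 0, "grip": 0}, {"tx": 0, "ty": 0, "tz": 0, "rx": 0, "ry": -0.12, "rz": 0, "grip": 0}]}}

```text
clock: 25.0
tcp_pos: [0.4359, -0.196, 0.2109]
tcp_rot: [-89.6, -0.2, -90.3]
wrist_force: [-0.1, -0.3, -0.8]
width: 0.0304
```

```bash
python3 - <<'E'
from h import *
go([.4813,.307,.19],-87.6); grab('wrist','w21')
E
```

```text
t25.00 tcp [ 435.9 -196.   210.9] rot [-89.6   -0.24 -90.26] F [-0.1 -0.3 -0.8] w30.4
d_tool mm [-503.2   19.2   43. ]
rotvec [-0.007 -0.046  0.004] deg 2.7
```

View pics/w21.png

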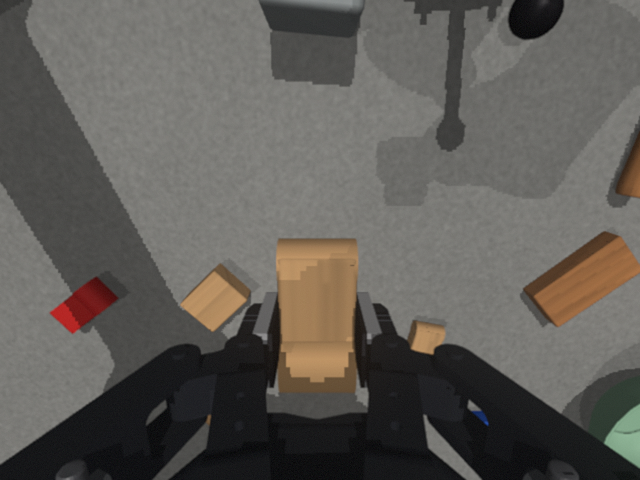

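>>> {"fn": "arm_command", "kwargs": {"deltas": [{"tx": 0, "ty": 0, "tz": 0, "rx": 0, "ry": -0.046, "rz": 0, "grip": 0}, {"tx": -38, "ty": 0, "tz": 5, "rx": 0, "ry": 0, "rz": 0, "grip": 0}, {"tx": -38, "ty": 0, "tz": 5, "rx": 0, "ry": 0, "rz": 0, "grip": 0}, {"tx": -38, "ty": 0, "tz": 5, "rx": 0, "ry": 0, "rz": 0, "grip": 0}, {"tx": -38, "ty": 0, "tz": 5, "rx": 0, "ry": 0, "rz": 0, "grip": 0}, {"tx": -38, "ty": 0, "tz": 5, "rx": 0, "ry": 0, "rz": 0, "grip": 0}, {"tx": -38, "ty": 0, "tz": 5, "rx": 0, "ry": 0, "rz": 0, "grip": 0}, {"tx": -38, "ty": 0, "tz": 5, "rx": 0, "ry": 0, "rz": 0, "grip": 0}, {"tx": -38, "ty": 0, "tz": 5, "rx": 0, "ry": 0, "rz": 0, "grip": 0}, {"tx": -38, "ty": 0, "tz": 5, "rx": 0, "ry": 0, "rz": 0, "grip": 0}, {"tx": -38, "ty": 0, "tz": 5, "rx": 0, "ry": 0, "rz": 0, "grip": 0}, {"tx": -38, "ty": 0, "tz": 5, "rx": 0, "ry": 0, "rz": 0, "grip": 0}, {"tx": -38, "ty": 0, "tz": 5, "rx": 0, "ry": 0, "rz": 0, "grip": 0}, {"tx": -30, "ty": 0, "tz": 5, "rx": 0, "ry": 0, "rz": 0, "grip": 0}, {"tx": -10, "ty": 0, "tz": 0, "rx": 0, "ry": 0, "rz": 0, "grip": 0}]}}

```text
clock: 26.3
tcp_pos: [0.4847, 0.3226, 0.2113]
tcp_rot: [-89.2, -0.3, -90.0]
wrist_force: [-1.4, 0.1, -1.3]
width: 0.0311
```

```bash
python3 - <<'E'
from h import *
go([.4813,.307,.089],-87.6); grab('wrist','w22')
E
```

```text
t26.30 tcp [484.7 322.6 211.3] rot [-89.18  -0.3  -90.03] F [-1.4  0.1 -1.3] w31.1
d_tool mm [ 14.9 122.3  -5.1]
rotvec [-0.014 -0.042  0.006] deg 2.6
```

View pics/w22.png

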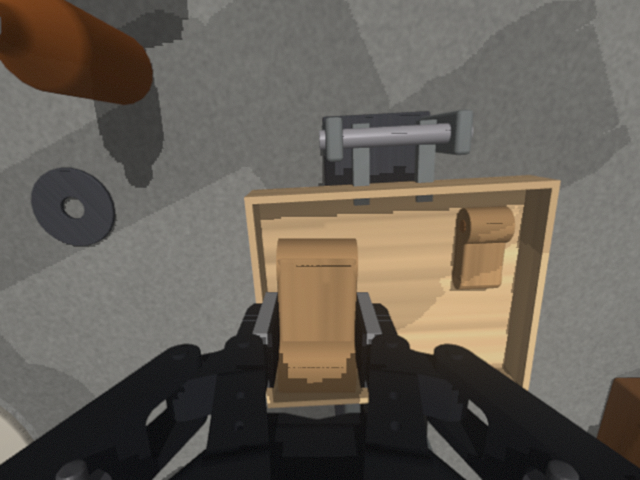

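>>> {"fn": "arm_command", "kwargs": {"deltas": [{"tx": 8, "ty": 0, "tz": 1, "rx": -0.014, "ry": -0.042, "rz": 0.006, "grip": 0}, {"tx": 8, "ty": 20, "tz": 0, "rx": 0, "ry": 0, "rz": 0, "grip": 0}, {"tx": 0, "ty": 35, "tz": 0, "rx": 0, "ry": 0, "rz": 0, "grip": 0}, {"tx": 0, "ty": 20, "tz": 0, "rx": 0, "ry": 0, "rz": 0, "grip": 0}, {"tx": 0, "ty": 6, "tz": 0, "rx": 0, "ry": 0, "rz": 0, "grip": 0}]}}

```text
clock: 26.77
tcp_pos: [0.486, 0.3064, 0.1305]
tcp_rot: [-89.7, 0.1, -88.0]
wrist_force: [-1.8, -0.9, -1.8]
width: 0.0307
```

```bash
python3 - <<'E'
from h import *
go([.4865,.307,.089],-87.6)
E
```

```text
t26.77 tcp [486.  306.4 130.5] rot [-89.75   0.15 -88.03] F [-1.8 -0.9 -1.8] w30.7
d_tool mm [-0.4 41.5  0.3]
rotvec [-0.004 -0.008 -0.003] deg 0.5
```

>>> {"fn": "arm_command", "kwargs": {"deltas": [{"tx": 0, "ty": 15, "tz": 0, "rx": -0.004, "ry": -0.008, "rz": 0, "grip": 0}, {"tx": 0, "ty": 13, "tz": 0, "rx": 0, "ry": 0, "rz": 0, "grip": 0}, {"tx": 0, "ty": 7, "tz": 0, "rx": 0, "ry": 0, "rz": 0, "grip": 0}, {"tx": 0, "ty": 2, "tz": 0, "rx": 0, "ry": 0, "rz": 0, "grip": 0}]}}

```text
clock: 27.1
tcp_pos: [0.4856, 0.3041, 0.0928]
tcp_rot: [-90.1, 0.1, -88.0]
wrist_force: [0.2, -0.4, -1.1]
width: 0.0309
```

>>> {"fn": "arm_command", "kwargs": {"deltas": [{"tx": 0, "ty": 3, "tz": 0, "rx": 0, "ry": 0, "rz": 0, "grip": 0}, {"tx": 0, "ty": 0, "tz": 0, "rx": 0, "ry": 0, "rz": 0, "grip": 0}]}}

```text
clock: 27.27
tcp_pos: [0.4859, 0.3038, 0.0905]
tcp_rot: [-90.0, 0.1, -88.1]
wrist_force: [-1.8, -0.1, -1.2]
width: 0.031
```

>>> {"fn": "arm_command", "kwargs": {"deltas": [{"tx": 0, "ty": 2, "tz": 0, "rx": 0, "ry": 0, "rz": 0, "grip": 0}, {"tx": 0, "ty": 0, "tz": 0, "rx": 0, "ry": 0, "rz": 0, "grip": 0.48}, {"tx": 0, "ty": 0, "tz": 0, "rx": 0, "ry": 0, "rz": 0, "grip": 0.48}, {"tx": 0, "ty": 0, "tz": 0, "rx": 0, "ry": 0, "rz": 0, "grip": 0.48}, {"tx": 0, "ty": 0, "tz": 0, "rx": 0, "ry": 0, "rz": 0, "grip": 0.48}, {"tx": 0, "ty": -30, "tz": 0, "rx": 0, "ry": 0, "rz": 0, "grip": 0.48}, {"tx": 0, "ty": -40, "tz": 0, "rx": 0, "ry": 0, "rz": 0, "grip": 0.48}, {"tx": 0, "ty": -30, "tz": 0, "rx": 0, "ry": 0, "rz": 0, "grip": 0.8}]}}

```text
clock: 27.93
tcp_pos: [0.4838, 0.3025, 0.1884]
tcp_rot: [-90.4, -0.1, -88.2]
wrist_force: [-0.2, 1.2, -0.5]
width: 0.0515
```

```bash
python3 - <<'E'
from h import *
st(); grab('wrist','w23'); D,im=grab('side','s10');blobs(D,im,amin=150,amax=700)
go([.555,-.353,.19],-101) 
E
```

```text
t27.93 tcp [483.8 302.5 188.4] rot [-9.044e+01 -9.000e-02 -8.818e+01] F [-0.2  1.2 -0.5] w51.5
px 469 350 A 512 ctr [ 528.  -472.6] size [45.7 70.3] long axis 158.8
px 341 351 A 577 ctr [ 332.6 -283.5] size [47.3 68.5] long axis 44.7
px 398 340 A 456 ctr [ 441.  -349.5] size [39.3 76.8] long axis 54.3
px 431 311 A 433 ctr [ 558.6 -353. ] size [51.  70.3] long axis 79.1
px 441 259 A 641 ctr [ 718.1 -268. ] size [ 55.1 120. ] long axis 42.0
px 407 227 A 278 ctr [ 755.2 -126.3] size [ 35.2 116.6] long axis 79.0
t28.03 tcp [486.1 303.7 191.1] rot [-9.004e+01  9.000e-02 -8.817e+01] F [ 0.4  0.1 -0.8] w66.7
d_tool mm [658.6   0.   48. ]
rotvec [ 0.001  0.224 -0.001] deg 12.8
```

View pics/w23.png

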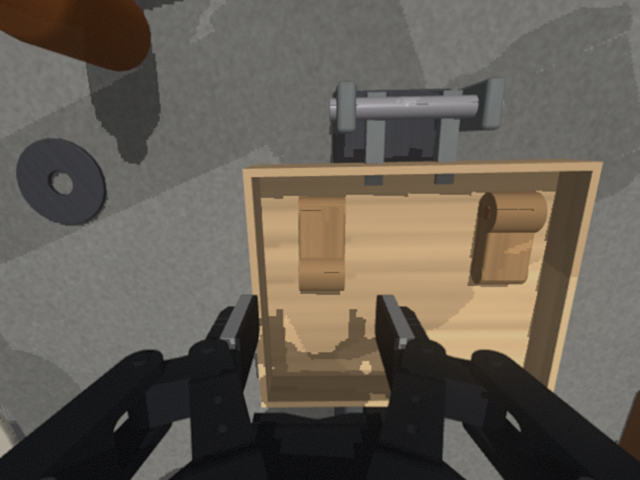

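>>> {"fn": "arm_command", "kwargs": {"deltas": [{"tx": 38, "ty": 0, "tz": 3, "rx": 0, "ry": 0, "rz": 0, "grip": 0.9}, {"tx": 38, "ty": 0, "tz": 3, "rx": 0, "ry": 0, "rz": 0, "grip": 0.9}, {"tx": 38, "ty": 0, "tz": 3, "rx": 0, "ry": 0, "rz": 0, "grip": 0.9}, {"tx": 38, "ty": 0, "tz": 3, "rx": 0, "ry": 0, "rz": 0, "grip": 0.9}, {"tx": 38, "ty": 0, "tz": 3, "rx": 0, "ry": 0, "rz": 0, "grip": 0.9}, {"tx": 38, "ty": 0, "tz": 3, "rx": 0, "ry": 0, "rz": 0, "grip": 0.9}, {"tx": 38, "ty": 0, "tz": 3, "rx": 0, "ry": 0, "rz": 0, "grip": 0.9}, {"tx": 38, "ty": 0, "tz": 3, "rx": 0, "ry": 0, "rz": 0, "grip": 0.9}, {"tx": 38, "ty": 0, "tz": 3, "rx": 0, "ry": 0, "rz": 0, "grip": 0.9}, {"tx": 38, "ty": 0, "tz": 3, "rx": 0, "ry": 0, "rz": 0, "grip": 0.9}, {"tx": 38, "ty": 0, "tz": 3, "rx": 0, "ry": 0, "rz": 0, "grip": 0.9}, {"tx": 38, "ty": 0, "tz": 3, "rx": 0, "ry": 0, "rz": 0, "grip": 0.9}, {"tx": 38, "ty": 0, "tz": 3, "rx": 0, "ry": 0, "rz": 0, "grip": 0.9}, {"tx": 38, "ty": 0, "tz": 3, "rx": 0, "ry": 0, "rz": 0, "grip": 0.9}, {"tx": 38, "ty": 0, "tz": 3, "rx": 0, "ry": 0, "rz": 0, "grip": 0.9}, {"tx": 38, "ty": 0, "tz": 3, "rx": 0, "ry": 0, "rz": 0, "grip": 0.9}, {"tx": 30, "ty": 0, "tz": 0, "rx": 0, "ry": 0, "rz": 0, "grip": 0.9}, {"tx": 15, "ty": 0, "tz": 0, "rx": 0, "ry": 0.112, "rz": 0, "grip": 0.9}, {"tx": 0, "ty": 0, "tz": 0, "rx": 0, "ry": 0.112, "rz": 0, "grip": 0.9}, {"tx": 0, "ty": 0, "tz": 0, "rx": 0, "ry": 0, "rz": 0, "grip": 0.9}]}}

```text
clock: 29.7
tcp_pos: [0.5547, -0.3784, 0.1784]
tcp_rot: [-90.1, 0.3, -101.2]
wrist_force: [-1.5, 0.5, -0.6]
width: 0.0768
```

```bash
python3 - <<'E'
from h import *
s=st();W,im=grab('wrist','w24');blobs(W,im)
go([.555,-.353,.003],-101,s)
E
```

```text
t29.70 tcp [ 554.7 -378.4  178.4] rot [ -90.1     0.34 -101.23] F [-1.5  0.5 -0.6] w76.8
px 132 464 A 1484 ctr [ 288.6 -607. ] size [52.  68.4] long axis 168.5
px 233 408 A 469 ctr [ 427.9 -562.4] size [31.4 42.9] long axis 99.7
px 305 322 A 2534 ctr [ 523.9 -476.7] size [47.8 67.8] long axis 158.7
px 73 316 A 4697 ctr [ 302.1 -426.2] size [ 35.6 154.8] long axis 128.2
px 185 217 A 2913 ctr [ 436.4 -349.8] size [39.8 68. ] long axis 56.6
px 311 196 A 2805 ctr [ 554.3 -353.3] size [34.7 68.9] long axis 78.8
px 38 169 A 4986 ctr [ 325.3 -284.5] size [59.9 67.3] long axis 43.8
d_tool mm [-23.9 175.6  -4.3]
rotvec [ 0.002 -0.004 -0.006] deg 0.4
```

View pics/w24.png

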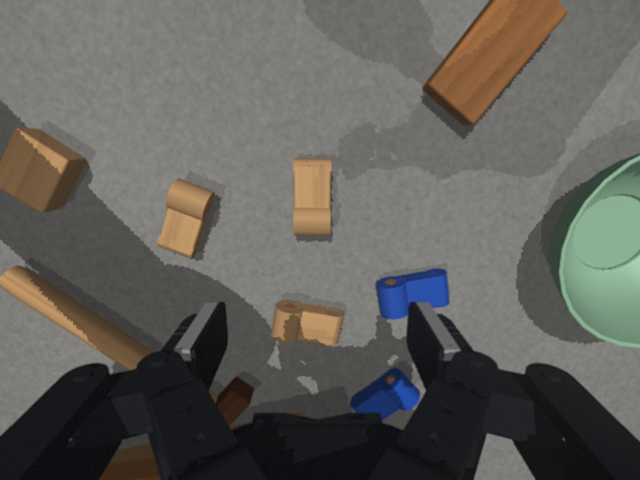

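>>> {"fn": "arm_command", "kwargs": {"deltas": [{"tx": -24, "ty": 0, "tz": -5, "rx": 0, "ry": -0.004, "rz": -0.006, "grip": 0.75}, {"tx": -2, "ty": 35, "tz": 0, "rx": 0, "ry": 0, "rz": 0, "grip": 0.75}, {"tx": 0, "ty": 35, "tz": 0, "rx": 0, "ry": 0, "rz": 0, "grip": 0.75}, {"tx": 0, "ty": 35, "tz": 0, "rx": 0, "ry": 0, "rz": 0, "grip": 0.75}, {"tx": 0, "ty": 25, "tz": 0, "rx": 0, "ry": 0, "rz": 0, "grip": 0.75}]}}

```text
clock: 30.17
tcp_pos: [0.5582, -0.3499, 0.0503]
tcp_rot: [-89.5, -0.3, -99.2]
wrist_force: [-1.4, 0.4, -1.0]
width: 0.0641
```

```bash
python3 - <<'E'
from h import *
go([.5545,-.353,.003],-101)
E
```

```text
t30.17 tcp [ 558.2 -349.9   50.3] rot [-89.49  -0.33 -99.16] F [-1.4  0.4 -1. ] w64.1
d_tool mm [ 3.4 47.3 -3.6]
rotvec [-0.009  0.032  0.006] deg 1.9
```

>>> {"fn": "arm_command", "kwargs": {"deltas": [{"tx": 3, "ty": 18, "tz": -4, "rx": -0.009, "ry": 0.032, "rz": 0.006, "grip": 0.75}, {"tx": 0, "ty": 16, "tz": 0, "rx": 0, "ry": 0, "rz": 0, "grip": 0.75}, {"tx": 0, "ty": 9, "tz": 0, "rx": 0, "ry": 0, "rz": 0, "grip": 0.75}, {"tx": 0, "ty": 2, "tz": 0, "rx": 0, "ry": 0, "rz": 0, "grip": 0.75}]}}

```text
clock: 30.5
tcp_pos: [0.5511, -0.346, -0.0028]
tcp_rot: [-90.5, 0.3, -99.9]
wrist_force: [-1.2, 0.4, -0.9]
width: 0.0643
```

```bash
python3 - <<'E'
from h import *
go([.5545,-.353,.003],-101)
E
```

```text
t30.50 tcp [ 551.1 -346.    -2.8] rot [-90.49   0.3  -99.88] F [-1.2  0.4 -0.9] w64.3
d_tool mm [ 6.2 -5.9  4.5]
rotvec [ 0.009  0.02  -0.005] deg 1.3
```

>>> {"fn": "arm_command", "kwargs": {"deltas": [{"tx": 6, "ty": -6, "tz": 4, "rx": 0.009, "ry": 0.02, "rz": 0, "grip": 0.75}, {"tx": 1, "ty": 0, "tz": 0, "rx": 0, "ry": 0, "rz": 0, "grip": 0.75}, {"tx": 0, "ty": 0, "tz": 0, "rx": 0, "ry": 0, "rz": 0, "grip": 0}, {"tx": 0, "ty": 0, "tz": 0, "rx": 0, "ry": 0, "rz": 0, "grip": 0}, {"tx": 0, "ty": 0, "tz": 0, "rx": 0, "ry": 0, "rz": 0, "grip": 0}, {"tx": 0, "ty": 0, "tz": 0, "rx": 0, "ry": 0, "rz": 0, "grip": 0}, {"tx": 0, "ty": 0, "tz": 0, "rx": 0, "ry": 0, "rz": 0, "grip": 0}], "squeeze": 45}}

```text
clock: 31.08
tcp_pos: [0.5565, -0.355, 0.0086]
tcp_rot: [-89.6, 0.1, -100.8]
wrist_force: [-1.4, -0.4, -1.3]
width: 0.0311
```

>>> {"fn": "arm_command", "kwargs": {"deltas": [{"tx": 0, "ty": -30, "tz": 0, "rx": 0, "ry": 0, "rz": 0, "grip": 0}, {"tx": 0, "ty": -40, "tz": 0, "rx": 0, "ry": 0, "rz": 0, "grip": 0}, {"tx": 0, "ty": -40, "tz": 0, "rx": 0, "ry": 0, "rz": 0, "grip": 0}, {"tx": 0, "ty": -40, "tz": 0, "rx": 0, "ry": 0, "rz": 0, "grip": 0}, {"tx": 0, "ty": -40, "tz": 0, "rx": 0, "ry": -0.1, "rz": 0, "grip": 0}, {"tx": 0, "ty": 0, "tz": 0, "rx": 0, "ry": -0.1, "rz": 0, "grip": 0}, {"tx": 0, "ty": 0, "tz": 0, "rx": 0, "ry": 0, "rz": 0, "grip": 0}]}}

```text
clock: 31.67
tcp_pos: [0.5538, -0.3541, 0.2064]
tcp_rot: [-89.8, 0.2, -88.9]
wrist_force: [-0.6, -0.5, -1.7]
width: 0.0305
```

```bash
python3 - <<'E'
from h import *
go([.550,.308,.2],-87.6); grab('wrist','w25')
E
```

```text
t31.67 tcp [ 553.8 -354.1  206.4] rot [-89.76   0.19 -88.85] F [-0.6 -0.5 -1.7] w30.5
d_tool mm [-662.     8.6    9.4]
rotvec [-0.004 -0.022 -0.003] deg 1.3
```

View pics/w25.png

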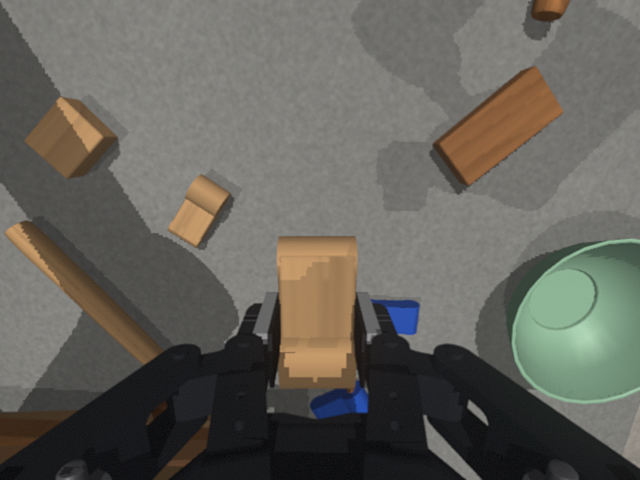

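>>> {"fn": "arm_command", "kwargs": {"deltas": [{"tx": -38, "ty": 0, "tz": 1, "rx": 0, "ry": -0.022, "rz": 0, "grip": 0}, {"tx": -38, "ty": 0, "tz": 1, "rx": 0, "ry": 0, "rz": 0, "grip": 0}, {"tx": -38, "ty": 0, "tz": 1, "rx": 0, "ry": 0, "rz": 0, "grip": 0}, {"tx": -38, "ty": 0, "tz": 1, "rx": 0, "ry": 0, "rz": 0, "grip": 0}, {"tx": -38, "ty": 0, "tz": 1, "rx": 0, "ry": 0, "rz": 0, "grip": 0}, {"tx": -38, "ty": 0, "tz": 1, "rx": 0, "ry": 0, "rz": 0, "grip": 0}, {"tx": -38, "ty": 0, "tz": 1, "rx": 0, "ry": 0, "rz": 0, "grip": 0}, {"tx": -38, "ty": 0, "tz": 1, "rx": 0, "ry": 0, "rz": 0, "grip": 0}, {"tx": -38, "ty": 0, "tz": 1, "rx": 0, "ry": 0, "rz": 0, "grip": 0}, {"tx": -38, "ty": 0, "tz": 1, "rx": 0, "ry": 0, "rz": 0, "grip": 0}, {"tx": -38, "ty": 0, "tz": 1, "rx": 0, "ry": 0, "rz": 0, "grip": 0}, {"tx": -38, "ty": 0, "tz": 1, "rx": 0, "ry": 0, "rz": 0, "grip": 0}, {"tx": -38, "ty": 0, "tz": 1, "rx": 0, "ry": 0, "rz": 0, "grip": 0}, {"tx": -38, "ty": 0, "tz": 1, "rx": 0, "ry": 0, "rz": 0, "grip": 0}, {"tx": -38, "ty": 0, "tz": 1, "rx": 0, "ry": 0, "rz": 0, "grip": 0}, {"tx": -38, "ty": 0, "tz": 1, "rx": 0, "ry": 0, "rz": 0, "grip": 0}, {"tx": -30, "ty": 0, "tz": 0, "rx": 0, "ry": 0, "rz": 0, "grip": 0}, {"tx": -10, "ty": 0, "tz": 0, "rx": 0, "ry": 0, "rz": 0, "grip": 0}, {"tx": 0, "ty": 0, "tz": 0, "rx": 0, "ry": 0, "rz": 0, "grip": 0}]}}

```text
clock: 33.3
tcp_pos: [0.556, 0.3226, 0.1824]
tcp_rot: [-91.7, -0.0, -92.6]
wrist_force: [-1.1, -1.0, -1.6]
width: 0.031
```

```bash
python3 - <<'E'
from h import *
go([.551,.31,.092],-87.6); grab('wrist','w26')
E
```

```text
t33.30 tcp [556.  322.6 182.4] rot [-9.174e+01 -2.000e-02 -9.261e+01] F [-1.1 -1.  -1.6] w31.0
d_tool mm [12.8 90.5 -1.7]
rotvec [ 0.03  -0.088 -0.001] deg 5.3
```

View pics/w26.png

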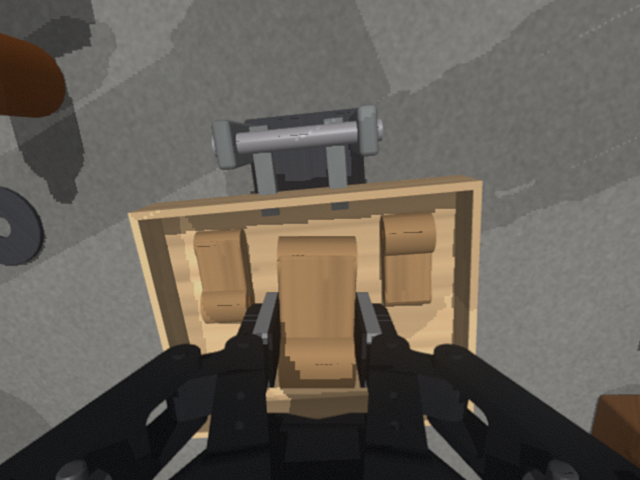

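>>> {"fn": "arm_command", "kwargs": {"deltas": [{"tx": 0, "ty": 0, "tz": 0, "rx": 0.03, "ry": -0.088, "rz": 0, "grip": 0}, {"tx": 12, "ty": 15, "tz": -4, "rx": 0, "ry": 0, "rz": 0, "grip": 0}, {"tx": 0, "ty": 25, "tz": 0, "rx": 0, "ry": 0, "rz": 0, "grip": 0}, {"tx": 0, "ty": 6, "tz": 0, "rx": 0, "ry": 0, "rz": 0, "grip": 0}]}}

```text
clock: 33.68
tcp_pos: [0.5521, 0.3042, 0.1339]
tcp_rot: [-90.0, -0.1, -87.9]
wrist_force: [-1.3, -1.2, -2.3]
width: 0.0309
```

```bash
python3 - <<'E'
from h import *
go([.551,.31,.092],-87.6)
E
```

```text
t33.68 tcp [552.1 304.2 133.9] rot [-9.004e+01 -7.000e-02 -8.785e+01] F [-1.3 -1.2 -2.3] w30.9
d_tool mm [-5.9 41.9 -0.9]
rotvec [ 0.001 -0.004  0.001] deg 0.3
```

>>> {"fn": "arm_command", "kwargs": {"deltas": [{"tx": -5, "ty": 16, "tz": -1, "rx": 0, "ry": -0.004, "rz": 0, "grip": 0}, {"tx": 0, "ty": 14, "tz": 0, "rx": 0, "ry": 0, "rz": 0, "grip": 0}, {"tx": 0, "ty": 7, "tz": 0, "rx": 0, "ry": 0, "rz": 0, "grip": 0}, {"tx": 0, "ty": 2, "tz": 0, "rx": 0, "ry": 0, "rz": 0, "grip": 0}, {"tx": 0, "ty": 0, "tz": 0, "rx": 0, "ry": 0, "rz": 0, "grip": 0}]}}

```text
clock: 34.1
tcp_pos: [0.5505, 0.3027, 0.0924]
tcp_rot: [-90.3, -0.2, -88.3]
wrist_force: [-1.1, 0.1, -1.5]
width: 0.0308
```

>>> {"fn": "arm_command", "kwargs": {"deltas": [{"tx": 0, "ty": 1, "tz": 0, "rx": 0, "ry": 0, "rz": 0, "grip": 0}, {"tx": 0, "ty": 0, "tz": 0, "rx": 0, "ry": 0, "rz": 0, "grip": 0.48}, {"tx": 0, "ty": 0, "tz": 0, "rx": 0, "ry": 0, "rz": 0, "grip": 0.48}, {"tx": 0, "ty": 0, "tz": 0, "rx": 0, "ry": 0, "rz": 0, "grip": 0.48}, {"tx": 0, "ty": 0, "tz": 0, "rx": 0, "ry": 0, "rz": 0, "grip": 0.48}, {"tx": 0, "ty": -30, "tz": 0, "rx": 0, "ry": 0, "rz": 0, "grip": 0.48}, {"tx": 0, "ty": -40, "tz": 0, "rx": 0, "ry": 0, "rz": 0, "grip": 0.48}, {"tx": 0, "ty": -30, "tz": 0, "rx": 0, "ry": 0, "rz": 0, "grip": 0.8}]}}

```text
clock: 34.77
tcp_pos: [0.5493, 0.3015, 0.1916]
tcp_rot: [-90.7, -0.4, -88.4]
wrist_force: [0.1, 0.4, -0.0]
width: 0.0514
```

```bash
python3 - <<'E'
from h import *
st(); grab('wrist','w27'); D,im=grab('side','s11');blobs(D,im,amin=150,amax=700)
go([.4375,-.349,.19],-123.5) 
E
```

```text
t34.77 tcp [549.3 301.5 191.6] rot [-90.73  -0.41 -88.38] F [ 0.1  0.4 -0. ] w51.4
px 469 350 A 512 ctr [ 528.  -472.6] size [45.7 70.3] long axis 158.8
px 341 351 A 568 ctr [ 333.2 -282.4] size [46.5 70.9] long axis 44.7
px 398 340 A 454 ctr [ 441.3 -349.7] size [38.6 76.8] long axis 54.3
px 441 258 A 639 ctr [ 718.2 -267.9] size [ 55.1 119.7] long axis 42.0
px 406 226 A 280 ctr [ 755.2 -126.1] size [ 35.2 116.9] long axis 79.0
px 57 74 A 356 ctr [ 501.8 1619.6] size [ 84.3 305.1] long axis 68.5
t34.87 tcp [551.6 302.6 194.7] rot [-90.31  -0.24 -88.38] F [ 0.2 -0.1 -0.5] w66.4
d_tool mm [ 648.1    8.1 -132.5]
rotvec [0.004 0.613 0.006] deg 35.1
```

View pics/w27.png

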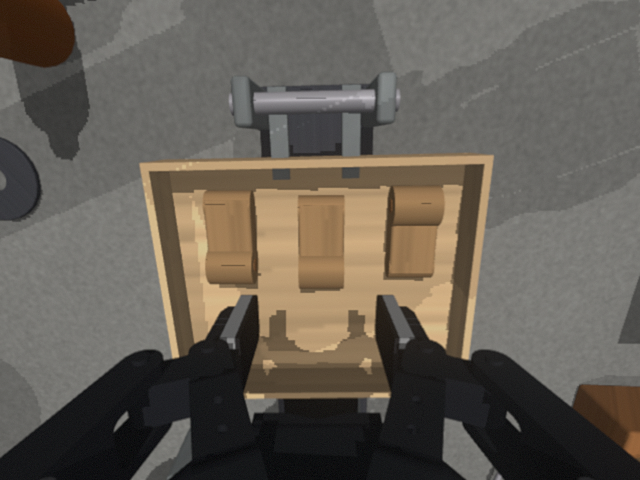

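Three feet lie flat. Now foot C.

>>> {"fn": "arm_command", "kwargs": {"deltas": [{"tx": 38, "ty": 0, "tz": -8, "rx": 0, "ry": 0, "rz": 0, "grip": 0.9}, {"tx": 38, "ty": 0, "tz": -8, "rx": 0, "ry": 0, "rz": 0, "grip": 0.9}, {"tx": 38, "ty": 0, "tz": -8, "rx": 0, "ry": 0, "rz": 0, "grip": 0.9}, {"tx": 38, "ty": 0, "tz": -8, "rx": 0, "ry": 0, "rz": 0, "grip": 0.9}, {"tx": 38, "ty": 0, "tz": -8, "rx": 0, "ry": 0, "rz": 0, "grip": 0.9}, {"tx": 38, "ty": 0, "tz": -8, "rx": 0, "ry": 0, "rz": 0, "grip": 0.9}, {"tx": 38, "ty": 0, "tz": -8, "rx": 0, "ry": 0, "rz": 0, "grip": 0.9}, {"tx": 38, "ty": 0, "tz": -8, "rx": 0, "ry": 0, "rz": 0, "grip": 0.9}, {"tx": 38, "ty": 0, "tz": -8, "rx": 0, "ry": 0, "rz": 0, "grip": 0.9}, {"tx": 38, "ty": 0, "tz": -8, "rx": 0, "ry": 0, "rz": 0, "grip": 0.9}, {"tx": 38, "ty": 0, "tz": -8, "rx": 0, "ry": 0, "rz": 0, "grip": 0.9}, {"tx": 38, "ty": 0, "tz": -8, "rx": 0, "ry": 0, "rz": 0, "grip": 0.9}, {"tx": 38, "ty": 0, "tz": -8, "rx": 0, "ry": 0, "rz": 0, "grip": 0.9}, {"tx": 38, "ty": 0, "tz": -8, "rx": 0, "ry": 0, "rz": 0, "grip": 0.9}, {"tx": 38, "ty": 0, "tz": -8, "rx": 0, "ry": 0, "rz": 0, "grip": 0.9}, {"tx": 38, "ty": 0, "tz": -8, "rx": 0, "ry": 0, "rz": 0, "grip": 0.9}, {"tx": 25, "ty": 0, "tz": -4, "rx": 0, "ry": 0, "rz": 0, "grip": 0.9}, {"tx": 5, "ty": 0, "tz": 0, "rx": 0, "ry": 0, "rz": 0, "grip": 0.9}]}}

```text
clock: 36.37
tcp_pos: [0.4312, -0.3645, 0.1919]
tcp_rot: [-89.9, -0.1, -87.9]
wrist_force: [-1.5, 0.3, -0.5]
width: 0.0768
```

>>> {"fn": "arm_command", "kwargs": {"deltas": [{"tx": 0, "ty": 0, "tz": 0, "rx": 0, "ry": 0.12, "rz": 0, "grip": 0.9}, {"tx": 0, "ty": 0, "tz": 0, "rx": 0, "ry": 0.12, "rz": 0, "grip": 0.9}, {"tx": 0, "ty": 0, "tz": 0, "rx": 0, "ry": 0.12, "rz": 0, "grip": 0.9}, {"tx": 0, "ty": 0, "tz": 0, "rx": 0, "ry": 0.12, "rz": 0, "grip": 0.9}, {"tx": 0, "ty": 0, "tz": 0, "rx": 0, "ry": 0.12, "rz": 0, "grip": 0.9}, {"tx": 0, "ty": 0, "tz": 0, "rx": 0, "ry": 0, "rz": 0, "grip": 0.9}]}}

```text
clock: 36.87
tcp_pos: [0.4298, -0.3653, 0.1887]
tcp_rot: [-90.0, -0.0, -123.8]
wrist_force: [-1.1, -0.1, -0.9]
width: 0.0766
```

```bash
python3 - <<'E'
from h import *
s=st();W,im=grab('wrist','w28');blobs(W,im,amin=1000)
go([.4375,-.3495,.003],-123.5,s)
E
```

```text
t36.87 tcp [ 429.8 -365.3  188.7] rot [-9.0010e+01 -2.0000e-02 -1.2384e+02] F [-1.1 -0.1 -0.9] w76.6
px 501 461 A 1743 ctr [ 458.3 -725.7] size [67.3 72.6] long axis 146.8
px 406 394 A 1090 ctr [ 401.9 -584.1] size [33.  90.1] long axis 37.2
px 309 350 A 4173 ctr [ 347.  -481.3] size [ 30.8 193.9] long axis 128.5
px 461 258 A 2661 ctr [ 524.6 -476.5] size [44.6 67.7] long axis 158.6
px 176 209 A 3624 ctr [ 326.1 -284.3] size [54.6 61.8] long axis 43.6
px 315 201 A 2527 ctr [ 437.8 -350.7] size [33.8 67.6] long axis 57.1
d_tool mm [-17.5 185.7  -2.4]
rotvec [ 0.    -0.006  0.   ] deg 0.3
```

View pics/w28.png

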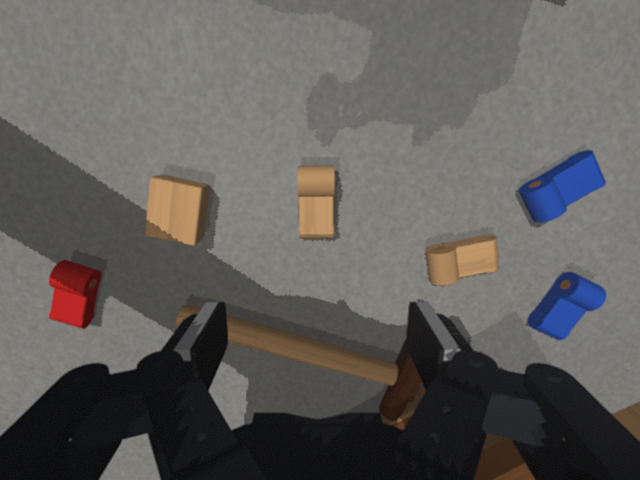

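>>> {"fn": "arm_command", "kwargs": {"deltas": [{"tx": -17, "ty": 0, "tz": -2, "rx": 0, "ry": -0.01, "rz": 0, "grip": 0.75}, {"tx": -1, "ty": 35, "tz": 0, "rx": 0, "ry": 0, "rz": 0, "grip": 0.75}, {"tx": 0, "ty": 35, "tz": 0, "rx": 0, "ry": 0, "rz": 0, "grip": 0.75}, {"tx": 0, "ty": 35, "tz": 0, "rx": 0, "ry": 0, "rz": 0, "grip": 0.75}, {"tx": 0, "ty": 35, "tz": 0, "rx": 0, "ry": 0, "rz": 0, "grip": 0.75}]}}

```text
clock: 37.33
tcp_pos: [0.4434, -0.3512, 0.0514]
tcp_rot: [-89.1, -0.2, -121.2]
wrist_force: [0.1, -0.9, -1.4]
width: 0.0641
```

```bash
python3 - <<'E'
from h import *
go([.4377,-.350,.003],-123.2)
E
```

```text
t37.33 tcp [ 443.4 -351.2   51.4] rot [ -89.1    -0.22 -121.16] F [ 0.1 -0.9 -1.4] w64.1
d_tool mm [ 1.8 48.4 -6.3]
rotvec [-0.016  0.036  0.004] deg 2.2
```

>>> {"fn": "arm_command", "kwargs": {"deltas": [{"tx": 2, "ty": 16, "tz": -6, "rx": -0.016, "ry": 0.036, "rz": 0.004, "grip": 0.75}, {"tx": 0, "ty": 14, "tz": 0, "rx": 0, "ry": 0, "rz": 0, "grip": 0.75}, {"tx": 0, "ty": 7, "tz": 0, "rx": 0, "ry": 0, "rz": 0, "grip": 0.75}, {"tx": 0, "ty": 1, "tz": 0, "rx": 0, "ry": 0, "rz": 0, "grip": 0.75}]}}

```text
clock: 37.67
tcp_pos: [0.4346, -0.3456, 0.0045]
tcp_rot: [-90.6, 0.2, -122.1]
wrist_force: [-0.7, 0.1, -1.0]
width: 0.0643
```

```bash
python3 - <<'E'
from h import *
go([.4377,-.350,.004],-123.2)
E
```

```text
t37.67 tcp [ 434.6 -345.6    4.5] rot [ -90.61    0.17 -122.09] F [-0.7  0.1 -1. ] w64.3
d_tool mm [2.1 0.4 5. ]
rotvec [ 0.011  0.019 -0.003] deg 1.3
```

>>> {"fn": "arm_command", "kwargs": {"deltas": [{"tx": 2, "ty": 1, "tz": 5, "rx": 0.011, "ry": 0.018, "rz": 0, "grip": 0.75}, {"tx": 0, "ty": 1, "tz": 0, "rx": 0, "ry": 0, "rz": 0, "grip": 0}, {"tx": 0, "ty": 0, "tz": 0, "rx": 0, "ry": 0, "rz": 0, "grip": 0}, {"tx": 0, "ty": 0, "tz": 0, "rx": 0, "ry": 0, "rz": 0, "grip": 0}, {"tx": 0, "ty": 0, "tz": 0, "rx": 0, "ry": 0, "rz": 0, "grip": 0}, {"tx": 0, "ty": 0, "tz": 0, "rx": 0, "ry": 0, "rz": 0, "grip": 0}], "squeeze": 45}}

```text
clock: 38.17
tcp_pos: [0.4402, -0.3518, 0.0061]
tcp_rot: [-89.6, 0.1, -122.8]
wrist_force: [-1.1, 0.1, -2.2]
width: 0.0307
```

>>> {"fn": "arm_command", "kwargs": {"deltas": [{"tx": 0, "ty": -30, "tz": 0, "rx": 0, "ry": 0, "rz": 0, "grip": 0}, {"tx": 0, "ty": -40, "tz": 0, "rx": 0, "ry": 0, "rz": 0, "grip": 0}, {"tx": 0, "ty": -40, "tz": 0, "rx": 0, "ry": 0, "rz": 0, "grip": 0}, {"tx": 0, "ty": -40, "tz": 0, "rx": 0, "ry": 0, "rz": 0, "grip": 0}, {"tx": 0, "ty": -40, "tz": 0, "rx": 0, "ry": -0.12, "rz": 0, "grip": 0}, {"tx": 0, "ty": 0, "tz": 0, "rx": 0, "ry": -0.12, "rz": 0, "grip": 0}, {"tx": 0, "ty": 0, "tz": 0, "rx": 0, "ry": -0.12, "rz": 0, "grip": 0}, {"tx": 0, "ty": 0, "tz": 0, "rx": 0, "ry": -0.12, "rz": 0, "grip": 0}, {"tx": 0, "ty": 0, "tz": 0, "rx": 0, "ry": -0.12, "rz": 0, "grip": 0}, {"tx": 0, "ty": 0, "tz": 0, "rx": 0, "ry": 0, "rz": 0, "grip": 0}]}}

```text
clock: 39.0
tcp_pos: [0.4388, -0.3513, 0.2105]
tcp_rot: [-89.4, -0.4, -87.0]
wrist_force: [-1.1, 0.0, -1.5]
width: 0.0311
```

```bash
python3 - <<'E'
from h import *
go([.5845,.224,.2],-87.6); grab('wrist','w29')
E
```

```text
t39.00 tcp [ 438.8 -351.3  210.5] rot [-89.36  -0.45 -86.99] F [-1.1  0.  -1.5] w31.1
d_tool mm [-566.9    8.   175.7]
rotvec [-0.011  0.011  0.008] deg 1.0
```

View pics/w29.png

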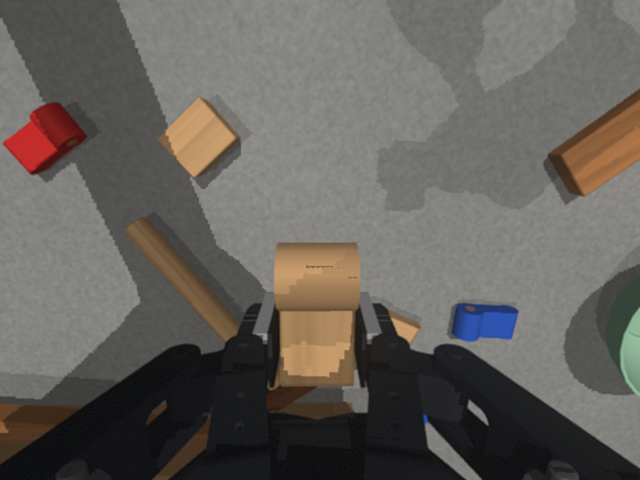

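>>> {"fn": "arm_command", "kwargs": {"deltas": [{"tx": -37, "ty": 0, "tz": 12, "rx": 0, "ry": 0.011, "rz": 0, "grip": 0}, {"tx": -37, "ty": 0, "tz": 12, "rx": 0, "ry": 0, "rz": 0, "grip": 0}, {"tx": -37, "ty": 0, "tz": 12, "rx": 0, "ry": 0, "rz": 0, "grip": 0}, {"tx": -37, "ty": 0, "tz": 12, "rx": 0, "ry": 0, "rz": 0, "grip": 0}, {"tx": -37, "ty": 0, "tz": 12, "rx": 0, "ry": 0, "rz": 0, "grip": 0}, {"tx": -37, "ty": 0, "tz": 12, "rx": 0, "ry": 0, "rz": 0, "grip": 0}, {"tx": -37, "ty": 0, "tz": 12, "rx": 0, "ry": 0, "rz": 0, "grip": 0}, {"tx": -37, "ty": 0, "tz": 12, "rx": 0, "ry": 0, "rz": 0, "grip": 0}, {"tx": -37, "ty": 0, "tz": 12, "rx": 0, "ry": 0, "rz": 0, "grip": 0}, {"tx": -37, "ty": 0, "tz": 12, "rx": 0, "ry": 0, "rz": 0, "grip": 0}, {"tx": -37, "ty": 0, "tz": 12, "rx": 0, "ry": 0, "rz": 0, "grip": 0}, {"tx": -37, "ty": 0, "tz": 12, "rx": 0, "ry": 0, "rz": 0, "grip": 0}, {"tx": -37, "ty": 0, "tz": 12, "rx": 0, "ry": 0, "rz": 0, "grip": 0}, {"tx": -37, "ty": 0, "tz": 12, "rx": 0, "ry": 0, "rz": 0, "grip": 0}, {"tx": -30, "ty": 0, "tz": 8, "rx": 0, "ry": 0, "rz": 0, "grip": 0}, {"tx": -5, "ty": 0, "tz": 0, "rx": 0, "ry": 0, "rz": 0, "grip": 0}, {"tx": 0, "ty": 0, "tz": 0, "rx": 0, "ry": 0, "rz": 0, "grip": 0}]}}

```text
clock: 40.47
tcp_pos: [0.6226, 0.2271, 0.2057]
tcp_rot: [-89.3, -0.5, -93.7]
wrist_force: [-1.1, -0.4, -0.4]
width: 0.0311
```

```bash
python3 - <<'E'
from h import *
go([.592,.2265,.14],-87.6); grab('wrist','w30')
E
```

```text
t40.47 tcp [622.6 227.1 205.7] rot [-89.34  -0.47 -93.67] F [-1.1 -0.4 -0.4] w31.1
d_tool mm [  2.   65.3 -31.3]
rotvec [-0.011 -0.106  0.009] deg 6.1
```

View pics/w30.png

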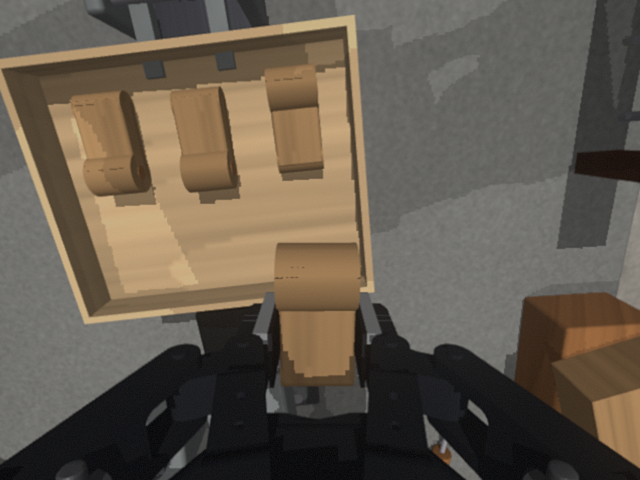

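```bash
python3 - <<'E'
from h import *
W=robot.camera_info('wrist')
for p in((120,193),(210,190),(300,172)): print(np.round(plane(W,*p,.09),4))
P=[plane(W,*p,.111)[:2] for p in((2,60),(353,17),(371,290),(87,321))];print(np.round(P,4),np.mean(P,0))
E
```

```text
[0.4811 0.2703 0.09  ]
[0.5471 0.2683 0.09  ]
[0.6143 0.2771 0.09  ]
[[0.4417 0.3563]
 [0.6533 0.3668]
 [0.6612 0.1896]
 [0.4459 0.1787]] [0.55052191 0.2728328 ]
```

>>> {"fn": "arm_command", "kwargs": {"deltas": [{"tx": 0, "ty": 0, "tz": 0, "rx": -0.011, "ry": -0.106, "rz": 0.009, "grip": 0}, {"tx": 0, "ty": 0, "tz": -26, "rx": 0, "ry": 0, "rz": 0, "grip": 0}, {"tx": 0, "ty": 30, "tz": -4, "rx": 0, "ry": 0, "rz": 0, "grip": 0}, {"tx": 0, "ty": 30, "tz": 0, "rx": 0, "ry": 0, "rz": 0, "grip": 0}, {"tx": 0, "ty": 8, "tz": 0, "rx": 0, "ry": 0, "rz": 0, "grip": 0}]}}

```text
clock: 40.93
tcp_pos: [0.5918, 0.2199, 0.1388]
tcp_rot: [-89.8, 0.0, -88.2]
wrist_force: [-2.0, -0.8, -2.7]
width: 0.0314
```

```bash
python3 - <<'E'
from h import *
go([.592,.2265,.09],-87.6)
E
```

```text
t40.93 tcp [591.8 219.9 138.8] rot [-8.978e+01  3.000e-02 -8.821e+01] F [-2.  -0.8 -2.7] w31.4
d_tool mm [-6.6 48.8  0.2]
rotvec [-0.004 -0.011 -0.001] deg 0.7
```

>>> {"fn": "arm_command", "kwargs": {"deltas": [{"tx": -7, "ty": 14, "tz": 0, "rx": -0.004, "ry": -0.011, "rz": 0, "grip": 0}, {"tx": -1, "ty": 13, "tz": 0, "rx": 0, "ry": 0, "rz": 0, "grip": 0}, {"tx": 0, "ty": 10, "tz": 0, "rx": 0, "ry": 0, "rz": 0, "grip": 0}, {"tx": 0, "ty": 4, "tz": 0, "rx": 0, "ry": 0, "rz": 0, "grip": 0}]}}

```text
clock: 41.27
tcp_pos: [0.592, 0.2256, 0.0961]
tcp_rot: [-90.1, 0.0, -88.0]
wrist_force: [-0.4, 1.0, -0.5]
width: 0.0308
```

```bash
python3 - <<'E'
from h import *
go([.592,.2275,.09],-87.6)
E
```

```text
t41.27 tcp [592.  225.6  96.1] rot [-9.008e+01  1.000e-02 -8.797e+01] F [-0.4  1.  -0.5] w30.8
d_tool mm [-1.9  6.1  0.1]
rotvec [ 0.001 -0.006 -0.   ] deg 0.4
```

>>> {"fn": "arm_command", "kwargs": {"deltas": [{"tx": -2, "ty": 5, "tz": 0, "rx": 0, "ry": 0, "rz": 0, "grip": 0}, {"tx": -1, "ty": 1.5, "tz": 0, "rx": 0, "ry": 0, "rz": 0, "grip": 0}, {"tx": 0, "ty": 0, "tz": 0, "rx": 0, "ry": 0, "rz": 0, "grip": 0}]}}

```text
clock: 41.52
tcp_pos: [0.5925, 0.2287, 0.0891]
tcp_rot: [-90.1, 0.0, -88.0]
wrist_force: [-0.3, -0.6, -1.1]
width: 0.0307
```

>>> {"fn": "arm_command", "kwargs": {"deltas": [{"tx": 0, "ty": 0, "tz": 0, "rx": 0, "ry": 0, "rz": 0, "grip": 0.48}, {"tx": 0, "ty": 0, "tz": 0, "rx": 0, "ry": 0, "rz": 0, "grip": 0.48}, {"tx": 0, "ty": 0, "tz": 0, "rx": 0, "ry": 0, "rz": 0, "grip": 0.48}, {"tx": 0, "ty": 0, "tz": 0, "rx": 0, "ry": 0, "rz": 0, "grip": 0.48}, {"tx": 0, "ty": -30, "tz": 0, "rx": 0, "ry": 0, "rz": 0, "grip": 0.48}, {"tx": 0, "ty": -40, "tz": 0, "rx": 0, "ry": 0, "rz": 0, "grip": 0.48}, {"tx": 0, "ty": -30, "tz": 0, "rx": 0, "ry": 0, "rz": 0, "grip": 0.7}]}}

```text
clock: 42.1
tcp_pos: [0.5902, 0.2281, 0.1881]
tcp_rot: [-90.6, -0.1, -88.0]
wrist_force: [-0.4, 0.6, -0.1]
width: 0.0515
```

```bash
python3 - <<'E'
from h import *
st(); grab('wrist','w31'); D,im=grab('side','s12');blobs(D,im,amin=150,amax=700)
go([.5245,-.475,.2],-21.5) 
E
```

```text
t42.10 tcp [590.2 228.1 188.1] rot [-90.56  -0.11 -88.04] F [-0.4  0.6 -0.1] w51.5
px 469 350 A 511 ctr [ 527.9 -472.5] size [45.7 70. ] long axis 158.8
px 341 351 A 569 ctr [ 332.5 -283.4] size [47.1 68.5] long axis 44.7
px 441 258 A 639 ctr [ 718.2 -267.9] size [ 55.1 119.7] long axis 42.0
px 406 226 A 281 ctr [ 755.2 -126.1] size [ 35.2 116.9] long axis 79.0
px 2 32 A 344 ctr [ 482.2 2237.4] size [  37.5 1448. ] long axis 71.9
t42.20 tcp [592.7 228.8 191.3] rot [-90.11  -0.   -88.04] F [-0.8  0.3 -1.3] w59.7
d_tool mm [701.   -8.5 -92.2]
rotvec [ 2.000e-03 -1.161e+00 -1.000e-03] deg 66.5
```

View pics/w31.png

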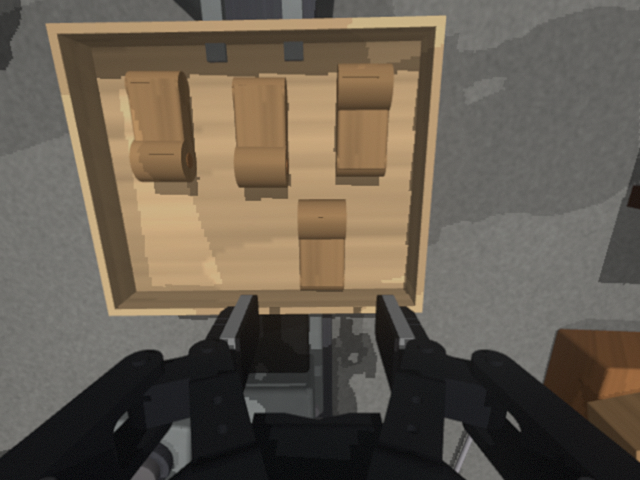

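View pics/s12.png

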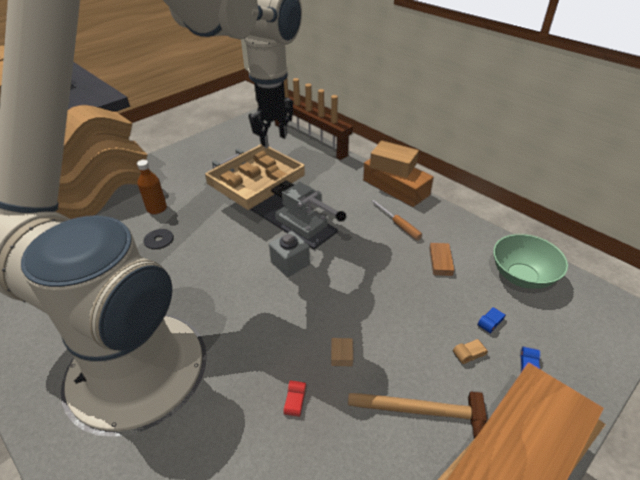

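```bash
python3 - <<'E'
from h import *
D=robot.camera_info('side')
for z in(0,.05,.08,.1,.15):print(z,plane(D,533,367,z))
E
```

```text
0 [ 0.59430014 -0.58524928  0.        ]
0.05 [ 0.55398879 -0.59075644  0.05      ]
0.08 [ 0.52980199 -0.59406074  0.08      ]
0.1 [ 0.51367745 -0.59626361  0.1       ]
0.15 [ 0.4733661  -0.60177077  0.15      ]
```

>>> {"fn": "arm_command", "kwargs": {"deltas": [{"tx": 39, "ty": 0, "tz": -5, "rx": 0, "ry": 0, "rz": 0, "grip": 0.9}, {"tx": 39, "ty": 0, "tz": -5, "rx": 0, "ry": 0, "rz": 0, "grip": 0.9}, {"tx": 39, "ty": 0, "tz": -5, "rx": 0, "ry": 0, "rz": 0, "grip": 0.9}, {"tx": 39, "ty": 0, "tz": -5, "rx": 0, "ry": 0, "rz": 0, "grip": 0.9}, {"tx": 39, "ty": 0, "tz": -5, "rx": 0, "ry": 0, "rz": 0, "grip": 0.9}, {"tx": 39, "ty": 0, "tz": -5, "rx": 0, "ry": 0, "rz": 0, "grip": 0.9}, {"tx": 39, "ty": 0, "tz": -5, "rx": 0, "ry": 0, "rz": 0, "grip": 0.9}, {"tx": 39, "ty": 0, "tz": -5, "rx": 0, "ry": 0, "rz": 0, "grip": 0.9}, {"tx": 39, "ty": 0, "tz": -5, "rx": 0, "ry": 0, "rz": 0, "grip": 0.9}, {"tx": 39, "ty": 0, "tz": -5, "rx": 0, "ry": 0, "rz": 0, "grip": 0.9}, {"tx": 39, "ty": 0, "tz": -5, "rx": 0, "ry": 0, "rz": 0, "grip": 0.9}, {"tx": 39, "ty": 0, "tz": -5, "rx": 0, "ry": 0, "rz": 0, "grip": 0.9}, {"tx": 39, "ty": 0, "tz": -5, "rx": 0, "ry": 0, "rz": 0, "grip": 0.9}, {"tx": 39, "ty": 0, "tz": -5, "rx": 0, "ry": 0, "rz": 0, "grip": 0.9}, {"tx": 39, "ty": 0, "tz": -5, "rx": 0, "ry": 0, "rz": 0, "grip": 0.9}, {"tx": 39, "ty": 0, "tz": -5, "rx": 0, "ry": 0, "rz": 0, "grip": 0.9}, {"tx": 39, "ty": 0, "tz": -5, "rx": 0, "ry": 0, "rz": 0, "grip": 0.9}, {"tx": 20, "ty": 0, "tz": -5, "rx": 0, "ry": 0, "rz": 0, "grip": 0.9}]}}

```text
clock: 43.7
tcp_pos: [0.5215, -0.4833, 0.184]
tcp_rot: [-89.9, 0.2, -87.6]
wrist_force: [-0.5, -0.3, -1.4]
width: 0.0769
```

>>> {"fn": "arm_command", "kwargs": {"deltas": [{"tx": 0, "ty": 0, "tz": 0, "rx": 0, "ry": -0.12, "rz": 0, "grip": 0.9}, {"tx": 0, "ty": 0, "tz": 0, "rx": 0, "ry": -0.12, "rz": 0, "grip": 0.9}, {"tx": 0, "ty": 0, "tz": 0, "rx": 0, "ry": -0.12, "rz": 0, "grip": 0.9}, {"tx": 0, "ty": 0, "tz": 0, "rx": 0, "ry": -0.12, "rz": 0, "grip": 0.9}, {"tx": 0, "ty": 0, "tz": 0, "rx": 0, "ry": -0.12, "rz": 0, "grip": 0.9}, {"tx": 0, "ty": 0, "tz": 0, "rx": 0, "ry": -0.12, "rz": 0, "grip": 0.9}, {"tx": 0, "ty": 0, "tz": 0, "rx": 0, "ry": -0.12, "rz": 0, "grip": 0.9}, {"tx": 0, "ty": 0, "tz": 0, "rx": 0, "ry": -0.12, "rz": 0, "grip": 0.9}, {"tx": 0, "ty": 0, "tz": 0, "rx": 0, "ry": -0.12, "rz": 0, "grip": 0.9}, {"tx": 0, "ty": 0, "tz": 0, "rx": 0, "ry": 0, "rz": 0, "grip": 0.9}]}}

```text
clock: 44.53
tcp_pos: [0.5162, -0.4901, 0.1753]
tcp_rot: [-89.7, 0.3, -23.4]
wrist_force: [-0.4, -0.9, -1.5]
width: 0.0767
```

```bash
python3 - <<'E'
from h import *
s=st();W,im=grab('wrist','w32');blobs(W,im,amin=1000)
go([.5245,-.4755,.003],-21.5,s)
E
```

```text
t44.53 tcp [ 516.2 -490.1  175.3] rot [-89.7    0.31 -23.45] F [-0.4 -0.9 -1.5] w76.7
px 597 317 A 4790 ctr [ 716.7 -267.3] size [ 52.5 119.8] long axis 41.9
px 336 226 A 2578 ctr [ 525.2 -474.2] size [34.1 67.2] long axis 157.1
d_tool mm [  2.7 172.4  15.8]
rotvec [-0.005 -0.034 -0.005] deg 2.0
```

View pics/w32.png

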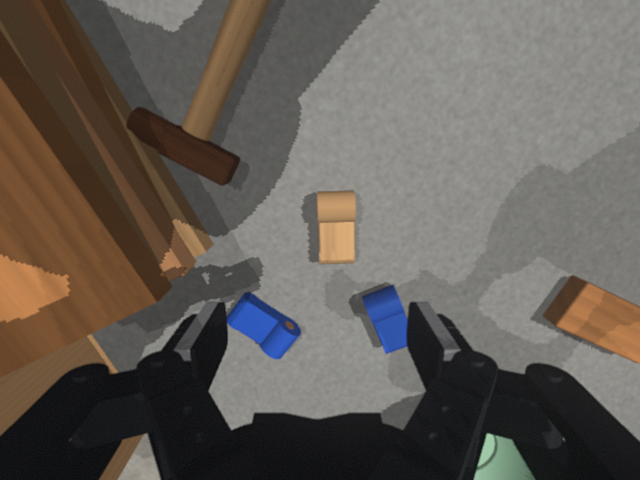

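>>> {"fn": "arm_command", "kwargs": {"deltas": [{"tx": 3, "ty": 0, "tz": 17, "rx": -0.005, "ry": -0.025, "rz": -0.005, "grip": 0.7}, {"tx": 0, "ty": 35, "tz": 0, "rx": 0, "ry": 0, "rz": 0, "grip": 0.7}, {"tx": 0, "ty": 35, "tz": 0, "rx": 0, "ry": 0, "rz": 0, "grip": 0.7}, {"tx": 0, "ty": 35, "tz": 0, "rx": 0, "ry": 0, "rz": 0, "grip": 0.7}, {"tx": 0, "ty": 22, "tz": 0, "rx": 0, "ry": 0, "rz": 0, "grip": 0.7}]}}

```text
clock: 45.0
tcp_pos: [0.5303, -0.4772, 0.0502]
tcp_rot: [-90.3, -0.7, -23.8]
wrist_force: [0.0, 1.3, -1.9]
width: 0.0599
```

```bash
python3 - <<'E'
from h import *
go([.525,-.4748,.003],-22);W,im=grab('wrist','w33')
E
```

```text
t45.00 tcp [ 530.3 -477.2   50.2] rot [-90.29  -0.69 -23.75] F [ 0.   1.3 -1.9] w59.9
d_tool mm [-6.4 47.2  0.3]
rotvec [ 0.005 -0.031  0.012] deg 1.9
```

View pics/w33.png

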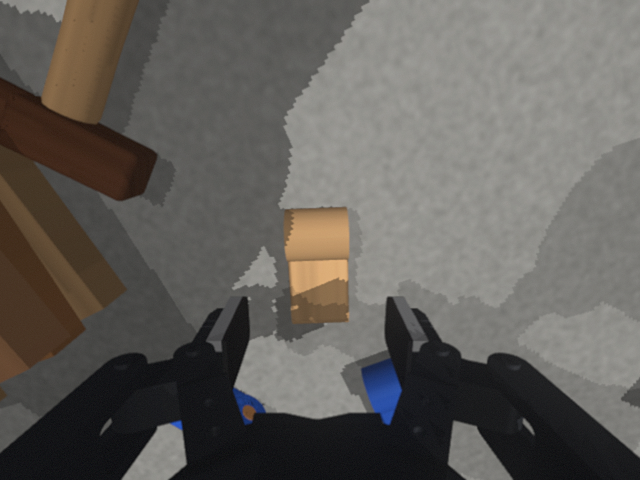

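>>> {"fn": "arm_command", "kwargs": {"deltas": [{"tx": -6, "ty": 0, "tz": 0, "rx": 0.005, "ry": -0.031, "rz": 0.012, "grip": 0.65}, {"tx": 0, "ty": 18, "tz": 0, "rx": 0, "ry": 0, "rz": 0, "grip": 0.65}, {"tx": 0, "ty": 16, "tz": 0, "rx": 0, "ry": 0, "rz": 0, "grip": 0.65}, {"tx": 0, "ty": 7, "tz": 0, "rx": 0, "ry": 0, "rz": 0, "grip": 0.65}, {"tx": 0, "ty": 1, "tz": 0, "rx": 0, "ry": 0, "rz": 0, "grip": 0.65}]}}

```text
clock: 45.47
tcp_pos: [0.524, -0.4714, 0.0034]
tcp_rot: [-89.8, 0.4, -22.8]
wrist_force: [-0.2, 0.4, -1.0]
width: 0.0551
```

```bash
python3 - <<'E'
from h import *
go([.525,-.4748,.003],-22)
E
```

```text
t45.47 tcp [ 524.  -471.4    3.4] rot [-89.85   0.36 -22.83] F [-0.2  0.4 -1. ] w55.1
d_tool mm [ 2.2  0.4 -2.7]
rotvec [-0.003 -0.014 -0.006] deg 0.9
```

>>> {"fn": "arm_command", "kwargs": {"deltas": [{"tx": 2, "ty": 1, "tz": -3, "rx": 0, "ry": -0.014, "rz": -0.006, "grip": 0.65}, {"tx": 0, "ty": 1, "tz": 0, "rx": 0, "ry": 0, "rz": 0, "grip": 0}, {"tx": 0, "ty": 0, "tz": 0, "rx": 0, "ry": 0, "rz": 0, "grip": 0}, {"tx": 0, "ty": 0, "tz": 0, "rx": 0, "ry": 0, "rz": 0, "grip": 0}, {"tx": 0, "ty": 0, "tz": 0, "rx": 0, "ry": 0, "rz": 0, "grip": 0}, {"tx": 0, "ty": 0, "tz": 0, "rx": 0, "ry": 0, "rz": 0, "grip": 0}], "squeeze": 45}}

```text
clock: 45.97
tcp_pos: [0.5265, -0.4768, 0.0058]
tcp_rot: [-90.0, -0.3, -22.2]
wrist_force: [-1.1, -0.2, -1.4]
width: 0.031
```

>>> {"fn": "arm_command", "kwargs": {"deltas": [{"tx": 0, "ty": -30, "tz": 0, "rx": 0, "ry": 0, "rz": 0, "grip": 0}, {"tx": 0, "ty": -40, "tz": 0, "rx": 0, "ry": 0, "rz": 0, "grip": 0}, {"tx": 0, "ty": -40, "tz": 0, "rx": 0, "ry": 0, "rz": 0, "grip": 0}, {"tx": 0, "ty": -40, "tz": 0, "rx": 0, "ry": 0, "rz": 0, "grip": 0}, {"tx": 0, "ty": -40, "tz": 0, "rx": 0, "ry": 0.12, "rz": 0, "grip": 0}, {"tx": 0, "ty": 0, "tz": 0, "rx": 0, "ry": 0.12, "rz": 0, "grip": 0}, {"tx": 0, "ty": 0, "tz": 0, "rx": 0, "ry": 0.12, "rz": 0, "grip": 0}, {"tx": 0, "ty": 0, "tz": 0, "rx": 0, "ry": 0.12, "rz": 0, "grip": 0}, {"tx": 0, "ty": 0, "tz": 0, "rx": 0, "ry": 0.12, "rz": 0, "grip": 0}, {"tx": 0, "ty": 0, "tz": 0, "rx": 0, "ry": 0.12, "rz": 0, "grip": 0}, {"tx": 0, "ty": 0, "tz": 0, "rx": 0, "ry": 0.12, "rz": 0, "grip": 0}, {"tx": 0, "ty": 0, "tz": 0, "rx": 0, "ry": 0.12, "rz": 0, "grip": 0}, {"tx": 0, "ty": 0, "tz": 0, "rx": 0, "ry": 0.12, "rz": 0, "grip": 0}, {"tx": 0, "ty": 0, "tz": 0, "rx": 0, "ry": 0.06, "rz": 0, "grip": 0}, {"tx": 0, "ty": 0, "tz": 0, "rx": 0, "ry": 0, "rz": 0, "grip": 0}]}}

```text
clock: 47.22
tcp_pos: [0.5253, -0.4761, 0.2101]
tcp_rot: [-89.6, -0.3, -90.3]
wrist_force: [-0.6, 0.4, -0.7]
width: 0.0307
```

```bash
python3 - <<'E'
from h import *
go([.512,.2255,.2],-87.6); grab('wrist','w34')
E
```

```text
t47.22 tcp [ 525.3 -476.1  210.1] rot [-89.56  -0.26 -90.33] F [-0.6  0.4 -0.7] w30.7
d_tool mm [-701.5    6.8  -17.5]
rotvec [-0.008 -0.048  0.005] deg 2.8
```

View pics/w34.png

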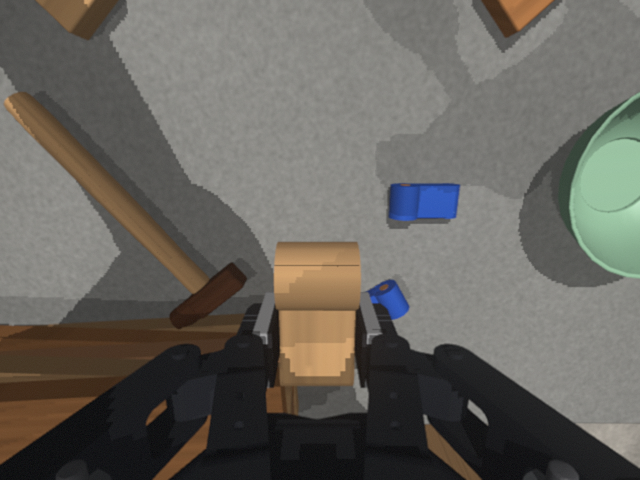

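>>> {"fn": "arm_command", "kwargs": {"deltas": [{"tx": -39, "ty": 0, "tz": 0, "rx": 0, "ry": -0.048, "rz": 0, "grip": 0}, {"tx": -39, "ty": 0, "tz": 0, "rx": 0, "ry": 0, "rz": 0, "grip": 0}, {"tx": -39, "ty": 0, "tz": 0, "rx": 0, "ry": 0, "rz": 0, "grip": 0}, {"tx": -39, "ty": 0, "tz": 0, "rx": 0, "ry": 0, "rz": 0, "grip": 0}, {"tx": -39, "ty": 0, "tz": 0, "rx": 0, "ry": 0, "rz": 0, "grip": 0}, {"tx": -39, "ty": 0, "tz": 0, "rx": 0, "ry": 0, "rz": 0, "grip": 0}, {"tx": -39, "ty": 0, "tz": 0, "rx": 0, "ry": 0, "rz": 0, "grip": 0}, {"tx": -39, "ty": 0, "tz": 0, "rx": 0, "ry": 0, "rz": 0, "grip": 0}, {"tx": -39, "ty": 0, "tz": 0, "rx": 0, "ry": 0, "rz": 0, "grip": 0}, {"tx": -39, "ty": 0, "tz": 0, "rx": 0, "ry": 0, "rz": 0, "grip": 0}, {"tx": -39, "ty": 0, "tz": 0, "rx": 0, "ry": 0, "rz": 0, "grip": 0}, {"tx": -39, "ty": 0, "tz": 0, "rx": 0, "ry": 0, "rz": 0, "grip": 0}, {"tx": -39, "ty": 0, "tz": 0, "rx": 0, "ry": 0, "rz": 0, "grip": 0}, {"tx": -39, "ty": 0, "tz": 0, "rx": 0, "ry": 0, "rz": 0, "grip": 0}, {"tx": -39, "ty": 0, "tz": 0, "rx": 0, "ry": 0, "rz": 0, "grip": 0}, {"tx": -39, "ty": 0, "tz": 0, "rx": 0, "ry": 0, "rz": 0, "grip": 0}, {"tx": -39, "ty": 0, "tz": 0, "rx": 0, "ry": 0, "rz": 0, "grip": 0}, {"tx": -20, "ty": 0, "tz": 0, "rx": 0, "ry": 0, "rz": 0, "grip": 0}, {"tx": 0, "ty": 0, "tz": 0, "rx": 0, "ry": 0, "rz": 0, "grip": 0}]}}

```text
clock: 48.85
tcp_pos: [0.4728, 0.2336, 0.2068]
tcp_rot: [-89.0, -0.5, -84.0]
wrist_force: [-1.9, -1.0, -2.0]
width: 0.0315
```

```bash
python3 - <<'E'
from h import *
go([.512,.2255,.14],-87.6)
E
```

```text
t48.85 tcp [472.8 233.6 206.8] rot [-88.98  -0.5  -84.  ] F [-1.9 -1.  -2. ] w31.5
d_tool mm [11.5 67.6 36.9]
rotvec [-0.018  0.063  0.008] deg 3.8
```

>>> {"fn": "arm_command", "kwargs": {"deltas": [{"tx": 0, "ty": 0, "tz": 0, "rx": -0.018, "ry": 0.063, "rz": 0.008, "grip": 0}, {"tx": 5, "ty": 0, "tz": 25, "rx": 0, "ry": 0, "rz": 0, "grip": 0}, {"tx": 4, "ty": 20, "tz": 15, "rx": 0, "ry": 0, "rz": 0, "grip": 0}, {"tx": 0, "ty": 30, "tz": 0, "rx": 0, "ry": 0, "rz": 0, "grip": 0}, {"tx": 0, "ty": 12, "tz": 0, "rx": 0, "ry": 0, "rz": 0, "grip": 0}]}}

```text
clock: 49.27
tcp_pos: [0.5164, 0.2286, 0.147]
tcp_rot: [-89.6, 0.1, -86.6]
wrist_force: [-2.1, 0.3, -2.0]
width: 0.0308
```

```bash
python3 - <<'E'
from h import *
go([.512,.2255,.089],-87.6);grab('wrist','w35')
E
```

```text
t49.27 tcp [516.4 228.6 147. ] rot [-89.56   0.13 -86.61] F [-2.1  0.3 -2. ] w30.8
d_tool mm [ 2.9 58.  -5. ]
rotvec [-0.008  0.017 -0.002] deg 1.1
```

View pics/w35.png

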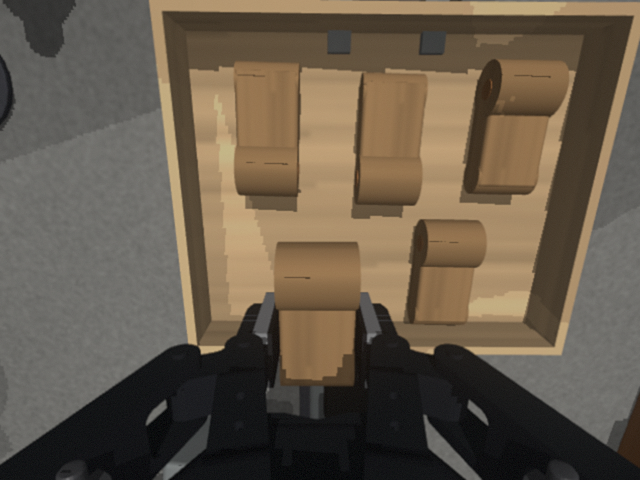

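>>> {"fn": "arm_command", "kwargs": {"deltas": [{"tx": 2, "ty": 16, "tz": -6, "rx": -0.008, "ry": 0.017, "rz": 0, "grip": 0}, {"tx": 0, "ty": 16, "tz": 0, "rx": 0, "ry": 0, "rz": 0, "grip": 0}, {"tx": 0, "ty": 11, "tz": 0, "rx": 0, "ry": 0, "rz": 0, "grip": 0}, {"tx": 0, "ty": 4, "tz": 0, "rx": 0, "ry": 0, "rz": 0, "grip": 0}, {"tx": 0, "ty": 1, "tz": 0, "rx": 0, "ry": 0, "rz": 0, "grip": 0}]}}

```text
clock: 49.73
tcp_pos: [0.5111, 0.2242, 0.0983]
tcp_rot: [-90.0, 0.1, -87.1]
wrist_force: [-0.2, 0.7, -2.2]
width: 0.0311
```

```bash
python3 - <<'E'
from h import *
go([.511,.2265,.089],-87.6)
E
```

```text
t49.73 tcp [511.1 224.2  98.3] rot [-90.04   0.11 -87.13] F [-0.2  0.7 -2.2] w31.1
d_tool mm [-2.3  9.3  0. ]
rotvec [ 0.001  0.008 -0.002] deg 0.5
```

>>> {"fn": "arm_command", "kwargs": {"deltas": [{"tx": -3, "ty": 7, "tz": 0, "rx": 0, "ry": 0.008, "rz": 0, "grip": 0}, {"tx": -1, "ty": 3, "tz": 0, "rx": 0, "ry": 0, "rz": 0, "grip": 0}, {"tx": 0, "ty": 0, "tz": 0, "rx": 0, "ry": 0, "rz": 0, "grip": 0}]}}

```text
clock: 49.98
tcp_pos: [0.5119, 0.2285, 0.0895]
tcp_rot: [-89.9, 0.1, -87.5]
wrist_force: [-2.0, -0.7, -0.9]
width: 0.0311
```

>>> {"fn": "arm_command", "kwargs": {"deltas": [{"tx": 0, "ty": 1, "tz": 0, "rx": 0, "ry": 0, "rz": 0, "grip": 0}, {"tx": 0, "ty": 0, "tz": 0, "rx": 0, "ry": 0, "rz": 0, "grip": 0.48}, {"tx": 0, "ty": 0, "tz": 0, "rx": 0, "ry": 0, "rz": 0, "grip": 0.48}, {"tx": 0, "ty": 0, "tz": 0, "rx": 0, "ry": 0, "rz": 0, "grip": 0.48}, {"tx": 0, "ty": 0, "tz": 0, "rx": 0, "ry": 0, "rz": 0, "grip": 0.48}, {"tx": 0, "ty": -30, "tz": 0, "rx": 0, "ry": 0, "rz": 0, "grip": 0.48}, {"tx": 0, "ty": -40, "tz": 0, "rx": 0, "ry": 0, "rz": 0, "grip": 0.48}, {"tx": 0, "ty": -40, "tz": 0, "rx": 0, "ry": 0, "rz": 0, "grip": 0.48}, {"tx": 0, "ty": 0, "tz": 0, "rx": 0, "ry": 0, "rz": 0, "grip": 0}]}}

```text
clock: 50.73
tcp_pos: [0.5111, 0.2282, 0.2026]
tcp_rot: [-90.1, 0.1, -87.5]
wrist_force: [0.7, 1.2, 0.5]
width: 0.0308
```

```bash
python3 - <<'E'
from h import *
st(); W,im=grab('wrist','w36'); D,im2=grab('side','s13');S,im3=grab('scene','c13')
c=im3[130:280,290:490];b=im2[100:250,190:390];cv2.imwrite('pics/z13.png',np.vstack([cv2.resize(b,(800,600))[150:450],cv2.resize(c,(800,600))[100:400]]))
# button: from scene/side now unobstructed
go([.4395,-.0004,.13],-87.6)
E
```

```text
t50.73 tcp [511.1 228.2 202.6] rot [-90.06   0.1  -87.48] F [0.7 1.2 0.5] w30.8
t50.88 tcp [508.3 227.2 196.1] rot [-9.052e+01 -3.000e-02 -8.749e+01] F [-1.6 -0.2 -1.3] w7.6
d_tool mm [224.4  66.9 -78.1]
rotvec [0.009 0.002 0.001] deg 0.5
```

View pics/w36.png

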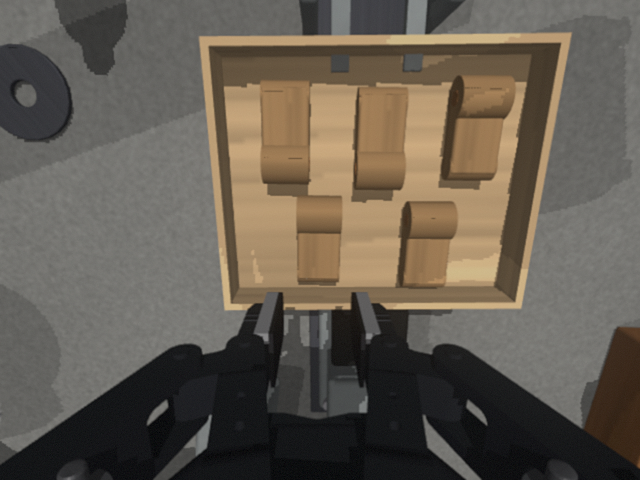

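View pics/z13.png

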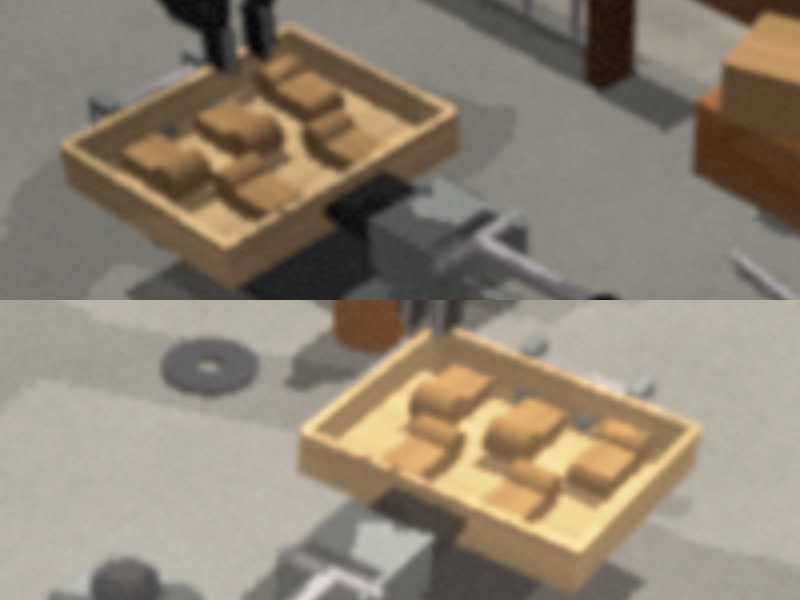

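>>> {"fn": "arm_command", "kwargs": {"deltas": [{"tx": 37, "ty": 0, "tz": -13, "rx": 0, "ry": 0, "rz": 0, "grip": 0}, {"tx": 37, "ty": 0, "tz": -13, "rx": 0, "ry": 0, "rz": 0, "grip": 0}, {"tx": 37, "ty": 0, "tz": -13, "rx": 0, "ry": 0, "rz": 0, "grip": 0}, {"tx": 37, "ty": 0, "tz": -13, "rx": 0, "ry": 0, "rz": 0, "grip": 0}, {"tx": 37, "ty": 0, "tz": -13, "rx": 0, "ry": 0, "rz": 0, "grip": 0}, {"tx": 35, "ty": 0, "tz": -11, "rx": 0, "ry": 0, "rz": 0, "grip": 0}, {"tx": 3, "ty": 0, "tz": 0, "rx": 0, "ry": 0, "rz": 0, "grip": 0}, {"tx": 0, "ty": 0, "tz": 0, "rx": 0, "ry": 0, "rz": 0, "grip": 0}]}}

```text
clock: 51.55
tcp_pos: [0.4329, -0.0062, 0.1862]
tcp_rot: [-91.5, 0.1, -87.3]
wrist_force: [-0.3, -0.9, -0.8]
width: 0.0002
```

```bash
python3 - <<'E'
from h import *
go([.4395,-.0004,.10],-87.6);W,im=grab('wrist','w37')
E
```

```text
t51.55 tcp [432.9  -6.2 186.2] rot [-9.148e+01  7.000e-02 -8.728e+01] F [-0.3 -0.9 -0.8] w0.2
d_tool mm [-5.4 86.   9.1]
rotvec [ 0.026  0.006 -0.001] deg 1.5
```

View pics/w37.png

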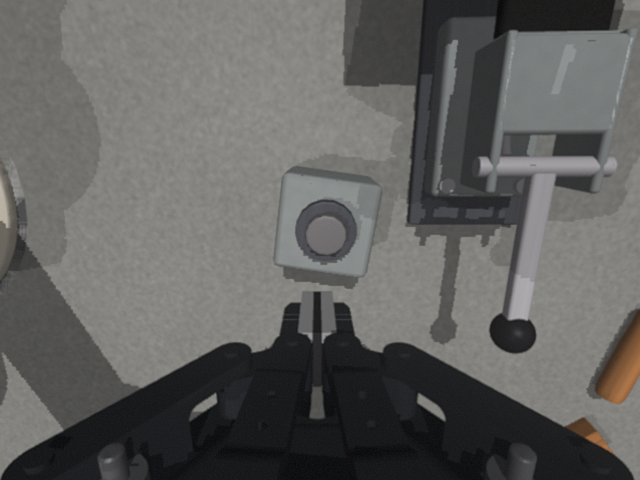

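```bash
python3 - <<'E'
from h import *
W=robot.camera_info('wrist');p=plane(W,325,235,.088);print(p)
S=robot.camera_info('scene');D=robot.camera_info('side')
print(plane(S,321.5,222.5,.09),plane(D,289.7,237.7,.09))
go([.440,-.0005,.10],-87.6)
E
```

```text
[0.43529522 0.00273629 0.088     ]
[0.43850148 0.00104419 0.09      ] [4.40195703e-01 2.76691778e-04 9.00000000e-02]
t51.60 tcp [432.9  -5.7 186.1] rot [-9.151e+01  7.000e-02 -8.724e+01] F [-0.9 -0.1 -0.8] w-0.1
d_tool mm [-4.7 85.9  9.6]
rotvec [ 0.026  0.006 -0.001] deg 1.6
```

>>> {"fn": "arm_command", "kwargs": {"deltas": [{"tx": -4, "ty": 0, "tz": 7, "rx": 0.026, "ry": 0.006, "rz": 0, "grip": 0}, {"tx": 0, "ty": 30, "tz": 0, "rx": 0, "ry": 0, "rz": 0, "grip": 0}, {"tx": 0, "ty": 30, "tz": 0, "rx": 0, "ry": 0, "rz": 0, "grip": 0}, {"tx": 0, "ty": 15, "tz": 0, "rx": 0, "ry": 0, "rz": 0, "grip": 0}, {"tx": 0, "ty": 0, "tz": 0, "rx": 0, "ry": 0, "rz": 0, "grip": 0}]}}

```text
clock: 52.02
tcp_pos: [0.4413, 0.0035, 0.1066]
tcp_rot: [-89.9, 0.1, -87.4]
wrist_force: [-1.5, 0.4, -1.6]
width: -0.0002
```

```bash
python3 - <<'E'
from h import *
go([.440,0,.088],-87.6)
E
```

```text
t52.02 tcp [441.3   3.5 106.6] rot [-89.93   0.11 -87.4 ] F [-1.5  0.4 -1.6] w-0.2
d_tool mm [ 3.5 18.6 -1.5]
rotvec [-0.001  0.003 -0.002] deg 0.2
```

>>> {"fn": "arm_command", "kwargs": {"deltas": [{"tx": 2, "ty": 12, "tz": -2, "rx": 0, "ry": 0, "rz": 0, "grip": 0}, {"tx": 0, "ty": 4, "tz": 0, "rx": 0, "ry": 0, "rz": 0, "grip": 0}, {"tx": 0, "ty": 2, "tz": 0, "rx": 0, "ry": 0, "rz": 0, "grip": 0}]}}

```text
clock: 52.27
tcp_pos: [0.4396, 0.0042, 0.0878]
tcp_rot: [-90.1, 0.1, -87.2]
wrist_force: [-0.5, -2.7, 2.9]
width: -0.0002
```

>>> {"fn": "arm_command", "kwargs": {"deltas": [{"tx": 0, "ty": 2, "tz": 0, "rx": 0, "ry": 0, "rz": 0, "grip": 0}]}}

```text
clock: 52.35
tcp_pos: [0.4398, 0.0046, 0.0861]
tcp_rot: [-90.1, 0.1, -87.1]
wrist_force: [-2.0, -2.4, 4.7]
width: 0.0003
```

>>> {"fn": "arm_command", "kwargs": {"deltas": [{"tx": 0, "ty": 2, "tz": 0, "rx": 0, "ry": 0, "rz": 0, "grip": 0}]}}

```text
clock: 52.43
tcp_pos: [0.4402, 0.0047, 0.0851]
tcp_rot: [-90.0, 0.1, -87.1]
wrist_force: [-12.1, -7.2, 54.6]
width: 0.0001
```

```bash
python3 - <<'E'
from h import *
st(); D,im2=grab('side','s14');S,im3=grab('scene','c14');st()
c=im3[200:275,270:370];b=im2[210:285,240:340];cv2.imwrite('pics/z14.png',np.vstack([cv2.resize(b,(800,600),interpolation=3)[:300],cv2.resize(c,(800,600),interpolation=3)[:300]]))
c0=cv2.imread('pics/scene0.png')[200:275,270:370];b0=cv2.imread('pics/side0.png')[210:285,240:340];cv2.imwrite('pics/z15.png',np.vstack([cv2.resize(b0,(800,600),interpolation=3)[:300],cv2.resize(c0,(800,600),interpolation=3)[:300]]))
E
```

```text
t52.43 tcp [440.2   4.7  85.1] rot [-90.04   0.11 -87.1 ] F [-12.1  -7.2  54.6] w0.1
t52.53 tcp [440.1   4.7  85.5] rot [-90.02   0.11 -87.11] F [-9.1 -4.  30.1] w-0.1
```

View pics/z14.png

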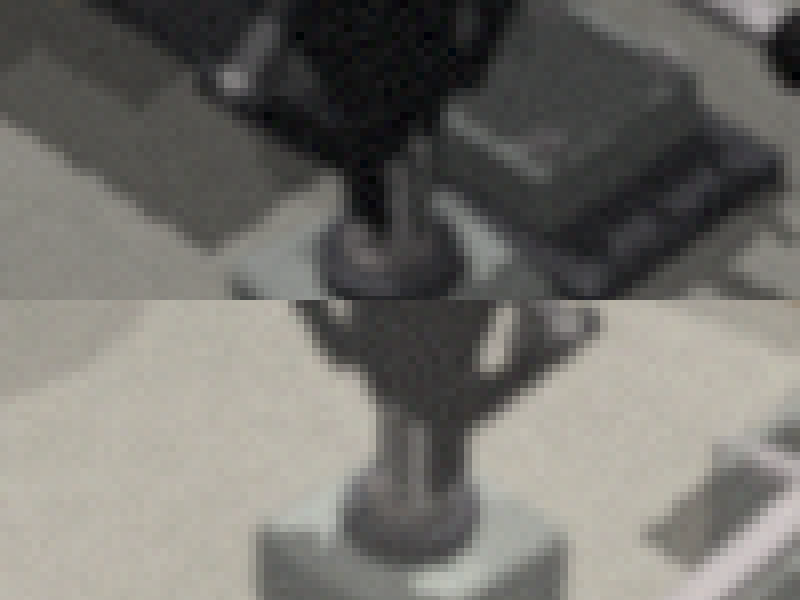

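View pics/z15.png

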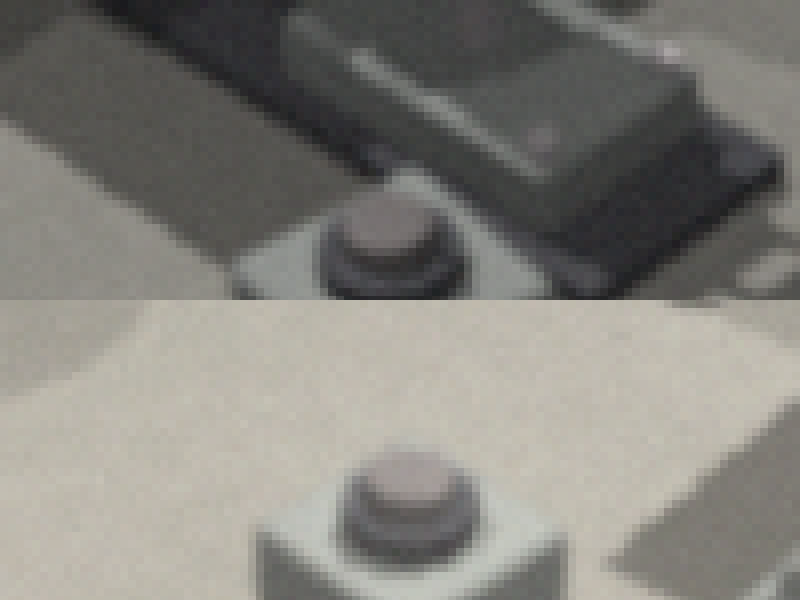

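>>> {"fn": "arm_command", "kwargs": {"deltas": [{"tx": 0, "ty": -20, "tz": 0, "rx": 0, "ry": 0, "rz": 0, "grip": 0}, {"tx": 20, "ty": -20, "tz": 0, "rx": 0, "ry": 0, "rz": 0, "grip": 0}, {"tx": 25, "ty": 0, "tz": 0, "rx": 0, "ry": 0, "rz": 0, "grip": 0}, {"tx": 0, "ty": 0, "tz": 0, "rx": 0, "ry": 0, "rz": 0, "grip": 0}]}}

```text
clock: 52.87
tcp_pos: [0.4439, -0.0403, 0.1302]
tcp_rot: [-89.8, 0.0, -86.9]
wrist_force: [0.1, -0.3, -1.3]
width: -0.0001
```

```bash
python3 - <<'E'
from h import *
s=st();W,im=grab('wrist','w38');print(proj(W,s['tcp_pos']))
D,im2=grab('side','s15');S,im3=grab('scene','c15')
c=im3[200:275,270:370];b=im2[210:285,240:340];cv2.imwrite('pics/z16.png',np.vstack([cv2.resize(b,(800,600),interpolation=3)[:300],cv2.resize(c,(800,600),interpolation=3)[:300]]))
E
```

```text
t52.87 tcp [443.9 -40.3 130.2] rot [-8.981e+01  5.000e-02 -8.690e+01] F [ 0.1 -0.3 -1.3] w-0.1
[317.59978102 309.61434011]
```

View pics/w38.png

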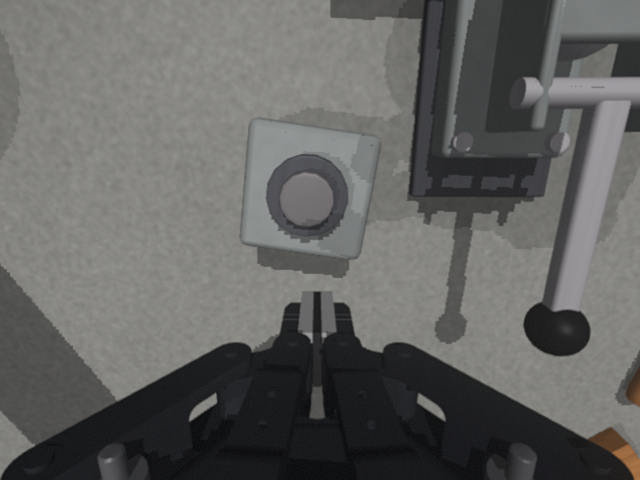

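View pics/z16.png

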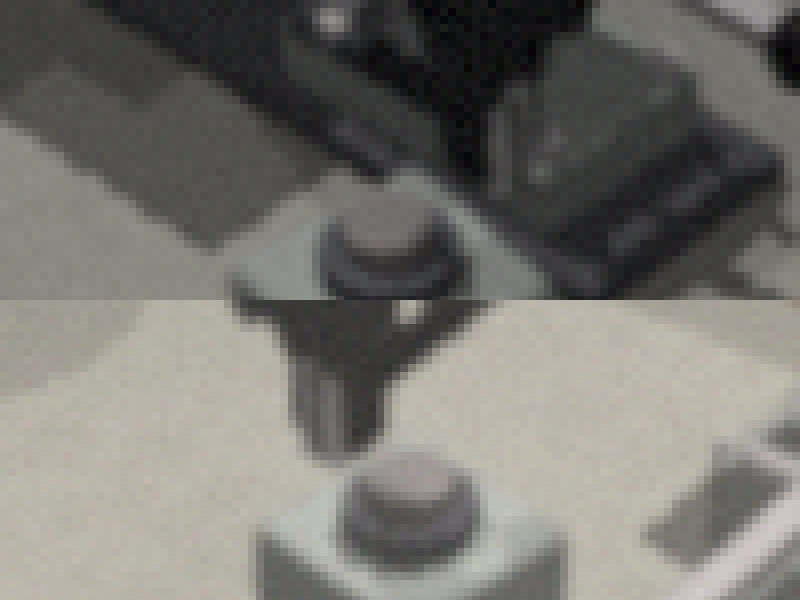

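```bash
python3 - <<'E'
from h import *
W=robot.camera_info('wrist');s=st()
im=cv2.imread('pics/w38.png');hsv=cv2.cvtColor(im,cv2.COLOR_BGR2HSV)
roi=im[150:250,255:360].astype(int)
m=((roi[:,:,2]-roi[:,:,0])>4)&(roi[:,:,2]>90)
n,lab,stt,cen=cv2.connectedComponentsWithStats(m.astype(np.uint8)); 
for i in range(1,n):
    if stt[i,4]>300: print(stt[i],cen[i]+[255,150])
print('btn',plane(W,307,199,.088))
g=cv2.cvtColor(im,cv2.COLOR_BGR2GRAY)
c=cv2.HoughCircles(g[150:250,255:360],cv2.HOUGH_GRADIENT,1,20,param1=80,param2=15,minRadius=18,maxRadius=50);print(c)
for dy in(.0,.011):
  print(proj(W,s['tcp_pos']+[0,dy,0]))
E
```

```text
t53.02 tcp [442.8 -37.8 129.2] rot [-89.94   0.12 -86.91] F [-0.6  0.1 -1.4] w-0.1
btn [0.43478134 0.00561764 0.088     ]
[[[51.5 45.5 41.6]]]
[317.63507105 309.64414454]
[319.00461502 287.39997407]
```

```bash
python3 - <<'E'
from h import *
go([.4378,.0032,.098],-87.6)
E
```

```text
t53.02 tcp [442.8 -37.8 129.2] rot [-89.94   0.12 -86.91] F [-0.6  0.1 -1.4] w-0.1
d_tool mm [-41.1  31.3  -2.8]
rotvec [-0.001  0.012 -0.002] deg 0.7
```

>>> {"fn": "arm_command", "kwargs": {"deltas": [{"tx": -20, "ty": 0, "tz": -2, "rx": 0, "ry": 0.012, "rz": 0, "grip": 0}, {"tx": -18, "ty": 0, "tz": -2, "rx": 0, "ry": 0, "rz": 0, "grip": 0}, {"tx": -3, "ty": 18, "tz": 0, "rx": 0, "ry": 0, "rz": 0, "grip": 0}, {"tx": 0, "ty": 8, "tz": 0, "rx": 0, "ry": 0, "rz": 0, "grip": 0}, {"tx": 0, "ty": 0, "tz": 0, "rx": 0, "ry": 0, "rz": 0, "grip": 0}]}}

```text
clock: 53.43
tcp_pos: [0.4361, 0.0076, 0.1025]
tcp_rot: [-90.0, 0.2, -87.6]
wrist_force: [-1.8, 0.2, 0.4]
width: -0.0001
```

```bash
python3 - <<'E'
from h import *
go([.4378,.0032,.093],-87.6)
E
```

```text
t53.43 tcp [436.1   7.6 102.5] rot [-89.96   0.16 -87.56] F [-1.8  0.2  0.4] w-0.1
d_tool mm [4.5 9.5 1.5]
rotvec [-0.001  0.001 -0.003] deg 0.2
```

>>> {"fn": "arm_command", "kwargs": {"deltas": [{"tx": 5, "ty": 5, "tz": 1.5, "rx": 0, "ry": 0, "rz": 0, "grip": 0}, {"tx": 1, "ty": 3, "tz": 0, "rx": 0, "ry": 0, "rz": 0, "grip": 0}]}}

```text
clock: 53.6
tcp_pos: [0.4378, 0.0018, 0.0942]
tcp_rot: [-90.0, 0.2, -87.5]
wrist_force: [-0.8, 0.0, -0.6]
width: 0.0004
```

>>> {"fn": "arm_command", "kwargs": {"deltas": [{"tx": 0, "ty": 1.5, "tz": 0, "rx": 0, "ry": 0, "rz": 0, "grip": 0}]}}

```text
clock: 53.68
tcp_pos: [0.4379, 0.0013, 0.0925]
tcp_rot: [-90.0, 0.2, -87.5]
wrist_force: [-1.1, -0.6, -1.5]
width: 0.0001
```

>>> {"fn": "arm_command", "kwargs": {"deltas": [{"tx": 0, "ty": 1.5, "tz": 0, "rx": 0, "ry": 0, "rz": 0, "grip": 0}]}}

```text
clock: 53.77
tcp_pos: [0.4381, 0.0009, 0.0909]
tcp_rot: [-90.0, 0.2, -87.5]
wrist_force: [-0.6, 1.6, 1.0]
width: -0.0001
```

>>> {"fn": "arm_command", "kwargs": {"deltas": [{"tx": 0, "ty": 1.5, "tz": 0, "rx": 0, "ry": 0, "rz": 0, "grip": 0}]}}

```text
clock: 53.85
tcp_pos: [0.4381, 0.0007, 0.0894]
tcp_rot: [-90.0, 0.2, -87.6]
wrist_force: [-1.2, 1.8, 1.6]
width: 0.0001
```

>>> {"fn": "arm_command", "kwargs": {"deltas": [{"tx": 0, "ty": 1.5, "tz": 0, "rx": 0, "ry": 0, "rz": 0, "grip": 0}]}}

```text
clock: 53.93
tcp_pos: [0.4382, 0.0006, 0.088]
tcp_rot: [-90.0, 0.2, -87.6]
wrist_force: [-1.6, 1.5, 3.3]
width: -0.0002
```

>>> {"fn": "arm_command", "kwargs": {"deltas": [{"tx": 0, "ty": 1.5, "tz": 0, "rx": 0, "ry": 0, "rz": 0, "grip": 0}]}}

```text
clock: 54.02
tcp_pos: [0.4382, 0.0005, 0.0865]
tcp_rot: [-90.0, 0.2, -87.6]
wrist_force: [-1.9, 3.7, 3.4]
width: -0.0
```

>>> {"fn": "arm_command", "kwargs": {"deltas": [{"tx": 0, "ty": 1.5, "tz": 0, "rx": 0, "ry": 0, "rz": 0, "grip": 0}]}}

```text
clock: 54.1
tcp_pos: [0.4384, 0.0005, 0.0853]
tcp_rot: [-90.0, 0.2, -87.6]
wrist_force: [-8.0, 2.3, 42.8]
width: 0.0002
```

>>> {"fn": "arm_command", "kwargs": {"deltas": [{"tx": 0, "ty": 1.5, "tz": 0, "rx": 0, "ry": 0, "rz": 0, "grip": 0}]}}

```text
clock: 54.18
tcp_pos: [0.4385, 0.0005, 0.0848]
tcp_rot: [-89.9, 0.2, -87.6]
wrist_force: [-14.0, 2.3, 69.1]
width: 0.0002
```

>>> {"fn": "arm_command", "kwargs": {"deltas": [{"tx": 0, "ty": -20, "tz": 0, "rx": 0, "ry": 0, "rz": 0, "grip": 0}, {"tx": 0, "ty": -40, "tz": 0, "rx": 0, "ry": 0, "rz": 0, "grip": 0}, {"tx": 0, "ty": -40, "tz": 0, "rx": 0, "ry": 0, "rz": 0, "grip": 0}, {"tx": 0, "ty": -40, "tz": 0, "rx": 0, "ry": 0, "rz": 0, "grip": 0}, {"tx": 30, "ty": -20, "tz": 30, "rx": 0, "ry": 0, "rz": 0, "grip": 0}, {"tx": 30, "ty": -20, "tz": 30, "rx": 0, "ry": 0, "rz": 0, "grip": 0}, {"tx": 30, "ty": -20, "tz": 30, "rx": 0, "ry": 0, "rz": 0, "grip": 0}, {"tx": 0, "ty": 0, "tz": 20, "rx": 0, "ry": 0, "rz": 0, "grip": 0}, {"tx": 0, "ty": 0, "tz": 0, "rx": 0, "ry": 0, "rz": 0, "grip": 0}]}}

```text
clock: 54.93
tcp_pos: [0.5435, -0.0797, 0.2884]
tcp_rot: [-89.8, -0.0, -87.5]
wrist_force: [-2.0, 0.7, -2.0]
width: -0.0001
```

```bash
python3 - <<'E'
from h import *
s=st();W,im=grab('wrist','w39');D,im2=grab('side','s16');S,im3=grab('scene','c16')
c=im3[130:280,290:490];b=im2[120:270,190:390];cv2.imwrite('pics/z17.png',cv2.resize(b,(800,600),interpolation=3));cv2.imwrite('pics/z18.png',cv2.resize(c,(800,600),interpolation=3))
E
```

```text
t54.93 tcp [543.5 -79.7 288.4] rot [-8.976e+01 -1.000e-02 -8.755e+01] F [-2.   0.7 -2. ] w-0.1
```

View pics/z17.png

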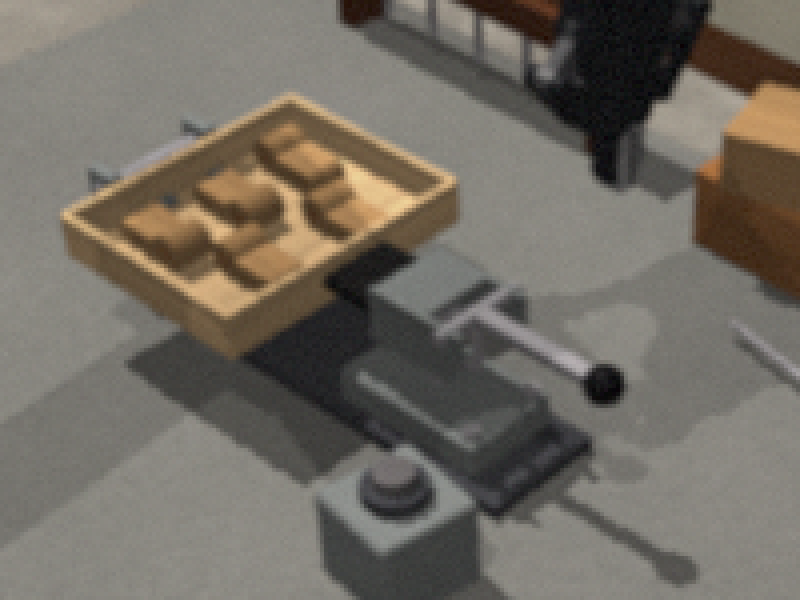

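View pics/z18.png

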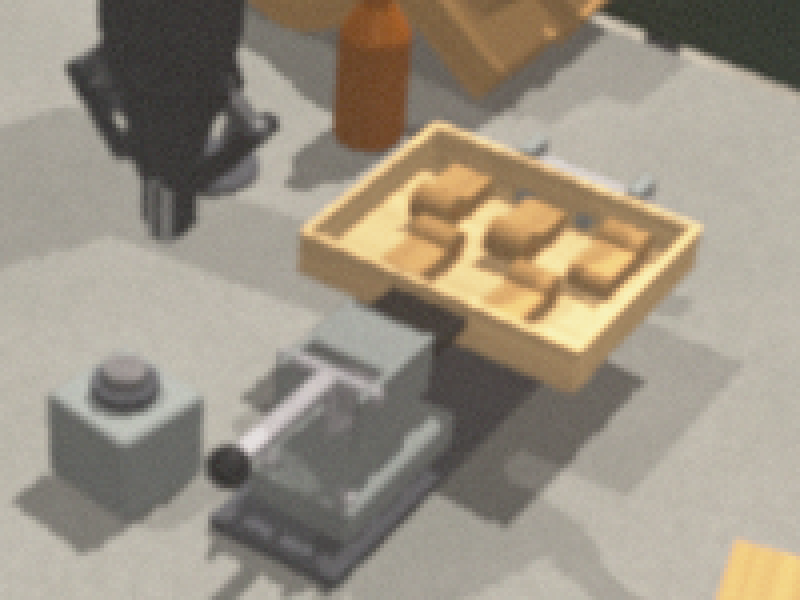

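View pics/w39.png

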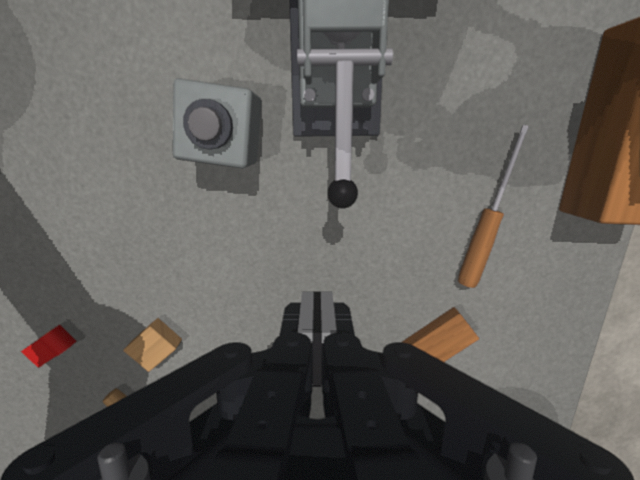

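```bash
python3 - <<'E'
from h import *
S=robot.camera_info('scene');D=robot.camera_info('side')
T=lambda a,b:tri(ray(S,a[0]/4+290,a[1]/4+130),ray(D,b[0]/4+190,b[1]/4+120))
for n,a,b in(('a',(433,123),(63,217)),('b',(702,228),(292,95)),('c',(580,352),(458,182)),('d',(300,237),(224,322)),('knob',(229,466),(604,384)),('btn',(126,372),(399,472))):
    p,e=T(a,b);print(n,np.round(p*1000,1),np.round(e,1))
E
```

```text
a [436.3 351.7 111.2] [0.4 0.4]
b [656.3 366.6 110.2] [0.1 0.1]
c [665.1 188.2 109.6] [0.5 0.5]
d [445.1 178.3 105.3] [1. 1.]
knob [567.1 -52.7 116.2] [0. 0.]
btn [ 4.397e+02 -4.000e-01  8.980e+01] [0. 0.]
```

```bash
python3 - <<'E'
from plant import robot
print(robot.finish_job())
E
```

```text
the job is handed in; nothing more can be done
None
```

I did the whole job in the order asked and handed it in at about 55 s.

- **Coupler:** I raised the handle to its stop (measured 1.15 to 1.18 rad). With it still up, I pressed the tray down until it seated on the ball, then pressed the handle down to its stop to lock it.
- **Feet:** All five carved feet were present. They lie flat on the tray floor in rows of three and two, none on top of another. I did not touch the offcuts, the blue and red look-alikes or the other things on the bench.
- **Start button:** I pressed it only after all five feet were in, and it came back up.

**Last checks:**
- The pictures show the tray rim level within the few millimetres I can measure.
- The knob centre is at its locked height: 116 mm measured against 115 mm nominal.
- The gripper was clear of everything.

**What was off or disagreed:**
- **Tray push:** It peaked at about 95 N at the wrist when the tray hit its stop, because I stepped too far. That is under the 120 N limit, and I used smaller steps afterwards.
- **Button pressed twice:** On the first press I could not tell whether I had hit the real stop, because it came about 3 mm above the height the text gives. The second press, at a slightly different spot, stopped at the same height after about 6 mm of travel and peaked at 69 N. I take both presses as full. My height readings there seem about 3 mm high.
- **Button position:** The wrist camera and the two fixed cameras disagreed by about 4 mm on where the button centre is.

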